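# Sort grinding balls through the diverter chute

## Robot

A 7-joint arm with a two-finger parallel gripper is mounted at the origin on a cart in front of the work surface, level with it; the furniture and walls round the work are solid. World frame = base frame: x ahead of the robot, y to its left, z up, the work surface at z = 0. Lengths are in m, angles in rad, forces in N, time in s.
With the tool pointing down it reaches from about 0.4 to 0.875 m from the base axis. Payload 4.4 kg.
Tool frame: the origin (TCP) lies at the very end of the fingers, on their centre line; the grasp point (between the pads) lies 19 mm behind it; z points along the fingers, y is the direction in which the jaws open and shut (so a half turn about z gives the same grasp; the last joint's range is limited). The gripper opens to 85 mm and grips with 20 to 120 N. Pads are 22 mm wide; open, the fingers measure 114 mm over their backs; the gripper's body (76 mm by 85 mm) begins 54 mm behind the grasp point. The pads swing forward as they close: fully open they stand 13 mm farther back than shut.
Start: joints at [-1.302, 0.628, 0.038, 1.517, -0.027, 0.996, -0.02], TCP at [0.214, 0.614, 0.231] pointing down, gripper open.
Joint ranges: [-3.06, 3.06], [-0.37, 2.12], [-1.25, 1.32], [0.18, 2.47], [-1.1, 4.24], [0.23, 1.98], [-2.94, 2.94]. Speed limits (rad/s): [2.57, 2.57, 3.14, 3.14, 3.14, 3.14, 3.14].

## Interface

Orientations are given as a unit quaternion [w, x, y, z].
In Python, from rig import telemetry, get_image, get_calibration, job gives the robot as it stands.
- The arm moves only by the tool carry_out, never from a script. Its argument "plan" is a list that holds one entry, the list of rows, each a list of 7 numbers: the shift along the tool's x, y, z scaled (see below), then the turn, a rotation vector about the tool's x, y, z scaled (see below), then the opening, from -1 (shut) to 1 (fully open). A call has 1 to 8 rows; each row is the pose to reach, as a shift and turn from the pose commanded when the call began, along the tool's axes at that moment; what a row does not reach only later rows make up. The controller multiplies each number of a shift by 10 cm and each number of a turn by 90 degrees. A row lasts 1/8 s, in which the tool goes at most 62.5 mm and 10.7 degrees, less where a joint would pass 70% of its speed; a pose out of reach is approached as far as the arm can. A call with a number of a shift or a turn outside -1 to 1 is refused whole. A call with a gripper value outside its range is refused whole. The fingers move at their own pace and stop on an object; "grip_force" is the grip in N (left out, the last holds). Time passes only in rows, so rows that repeat a pose let the fingers close. It gives the time, the measured TCP pose, the force and the opening at its end, in the units of the state.
- telemetry.state(): the state, without advancing time (a new reading comes with each control period).
- get_image(name): name is "scene" or "top" or "wrist"; returns the picture (400x640x3 uint8, blue, green, red); there is no depth.
- get_calibration(name): a dict with "fovy" (degrees; the focal length in pixels is half the picture's height over the tangent of half this angle, whatever the lens; pixels are square), "cx", "cy" (the principal point, pixels), "rvec" (rotation vector, rad) and "tvec" (3), from world to camera coordinates, as OpenCV has them; the wrist camera has in their place "tool_from_camera" (4x4, takes a point from camera to tool coordinates, whose origin is the TCP and whose axes are the flange's). Camera axes: x right, y down, z forward; pixel columns grow to the right and rows downward; lengths in m; the calibration is good to about 2 mm. The wrist camera is an equidistant fisheye: a pixel r from the principal point sees the ray r / f radians off the axis. A picture is of the moment at which its call begins: read the wrist's pose just before it. get_calibration takes no time and is no camera call.
- job.hand_in(): hands the job in, once; it reports no verdict.
The state is a dict: "clock": time; "joint_positions": joint angles; "qvel": joint speeds; "joint_torque": joint torques, N m; "tool_pos": TCP position; "tcp_rot": TCP orientation; "contact_force": force on the tool from outside, world axes, zero at the start; "torque": the same for the moment, N m; "width": finger opening in m.
Only numpy, scipy, OpenCV 4.12 (cv2) and the standard library are available. Lean on these libraries where they do the work, as an engineer would, in place of code of your own. Each camera call takes 0.05 s, during which the arm holds its last target.

## Task

First turn the gate knob of the diverter chute until its white pointer meets the red index mark, and leave it there. Then empty every scoop that holds grinding balls into the chute's hopper, with the flap set each time so that all steel balls end in the bin with the blue tag (dark dot) and all ceramic balls in the bin with the yellow tag (white dot). Leave all three scoops standing upright on the green mat, and do not disturb the timer or the small bottle with the black cap.

Things in the scene. Friction and masses are not known exactly. Their poses are not given: they have to be found in the camera images.
- chute: Fixed grey diverter chute, about 300 mm long with its knob pillar, 120 wide, 140 high. Origin: on the worktop; x points uphill, roughly to the robot's left, y towards the robot. Balls poured in the hopper at the high left end run to -x under the gate, past the flap, into the near (+y) or far (-y) bin, side by side at the low right end (x -71, y +/-27.5 mm) under a clear cover.
- hopper (a point): Centre of the hopper's open mouth, level with its rim, about 42 mm above the sloping floor. The mouth is about 108 mm in y; the end wall is 28 mm beyond this point in x, its rim 10 mm higher; towards -x slanting walls narrow it to the 56 mm throat at the gate, 45 mm from here. Axes as the chute's.
- flap (a joint): Orange flap, rad, -0.5 to 0.5, starts near 0; blade points uphill from its pin. Positive: tip swung to chute +y (to the robot), near lane shut, balls run into the FAR (-y) bin; negative: into the NEAR bin. Push it to its stop; it stays (friction 0.03 N m). Hinge axis: through chute x -27, y 0, z 78 mm, leaning 20 degrees from vertical to chute -x.
- flap_handle (a point): Upper part of the flap's handle, a round orange post, 13 mm diameter, on the blade 26 mm uphill of the hinge axis, leaning 20 degrees towards chute -x. Its top end is 15 mm above this point; the post stands free from 20 mm below this point up to its top.
- gate_knob (a joint): Black gate knob on a pillar beyond the hopper (chute x 160), rad, 0 to 2.8, starts at 0 to 0.3. Grows when turned CLOCKWISE seen from above; at 0 the white pointer points along chute +x. It lifts the gate plate in the throat by 18 mm per rad; near 0 the gate blocks the balls. Stays where it is left (friction 0.05 N m).
- knob_grip (a point): Middle of the knob's grip bar on its vertical axis: bar 40 mm long, 11 mm thick, its top 10.5 mm above this point, the dial 19 mm below (dial 76 mm across). x of this point points along the bar to the white pointer's side, z up.
- knob_pointer (a point): Tip of the white pointer, 29 mm from the knob's axis.
- index_tip (a point): Inner end of the red index mark on the light grey dial, 29 mm from the knob's axis, 1.1 to 2.1 rad clockwise from chute +x. The knob is set when the white pointer meets it.
- bin_steel (a point): Middle of the bin for steel balls, 13 mm above the worktop (inside 51 mm wide); the bin with the blue tag that bears a dark steel dot. May be the near or the far bin. Axes as the chute's.
- bin_ceramic (a point): Middle of the bin for ceramic balls, 13 mm above the worktop; the bin with the yellow tag that bears a white dot. Axes as the chute's.
- scoop_mat: Green mat, 190 (x) x 165 (y) x 3 mm, fixed flat on the worktop to the left, where the scoops stand. Origin: under its middle. A label printer, much higher than the scoops, stands about 35 mm beyond its -y edge: leave the gripper room there.
- scoop_0_handle (a point): Loose white scoop; middle of its blue handle bar, 54 mm above its underside. Scoop 64 x 52 mm, walls 26 high, 0.09 kg. x points to the pouring end: no wall, a ramp rising 25 degrees, its lip 36 mm ahead of and 42 below this point. Bar along y, 53 long, 10 thick in x (14 at its top edge), top 13 above this point: pinch across x from above. Dip the pouring end 45 degrees to pour. Holds 0 to 3 balls of one kind.
- scoop_1_handle (a point): Loose white scoop; middle of its blue handle bar, 54 mm above its underside. Scoop 64 x 52 mm, walls 26 high, 0.09 kg. x points to the pouring end: no wall, a ramp rising 25 degrees, its lip 36 mm ahead of and 42 below this point. Bar along y, 53 long, 10 thick in x (14 at its top edge), top 13 above this point: pinch across x from above. Dip the pouring end 45 degrees to pour. Holds 0 to 3 balls of one kind.
- scoop_2_handle (a point): Loose white scoop; middle of its blue handle bar, 54 mm above its underside. Scoop 64 x 52 mm, walls 26 high, 0.09 kg. x points to the pouring end: no wall, a ramp rising 25 degrees, its lip 36 mm ahead of and 42 below this point. Bar along y, 53 long, 10 thick in x (14 at its top edge), top 13 above this point: pinch across x from above. Dip the pouring end 45 degrees to pour. Holds 0 to 3 balls of one kind.
- steel_0_center (a point): Centre of a dark grey steel grinding ball, 16 mm diameter, about 12 g, loose; starts in a scoop, or is absent.
- steel_1_center (a point): Centre of a dark grey steel grinding ball, 16 mm diameter, about 12 g, loose; starts in a scoop, or is absent.
- steel_2_center (a point): Centre of a dark grey steel grinding ball, 16 mm diameter, about 12 g, loose; starts in a scoop, or is absent.
- steel_3_center (a point): Centre of a dark grey steel grinding ball, 16 mm diameter, about 12 g, loose; starts in a scoop, or is absent.
- steel_4_center (a point): Centre of a dark grey steel grinding ball, 16 mm diameter, about 12 g, loose; starts in a scoop, or is absent.
- ceramic_0_center (a point): Centre of a white ceramic grinding ball, 16 mm diameter, about 12 g, loose; starts in a scoop, or is absent.
- ceramic_1_center (a point): Centre of a white ceramic grinding ball, 16 mm diameter, about 12 g, loose; starts in a scoop, or is absent.
- ceramic_2_center (a point): Centre of a white ceramic grinding ball, 16 mm diameter, about 12 g, loose; starts in a scoop, or is absent.
- timer: Bystander: light grey bench timer, 62 x 66 x 21 mm, loose; leave alone. Origin under its middle.
- oil_bottle: Bystander: small brown bottle with black cap, 33 mm diameter, 58 mm high, loose; leave alone. Origin under its middle.
Not all that is in view belongs to the job. What is shaped like the part that bears scoop_0_handle but pink is not meant.

How it is judged:
By the outcome, as a careful person would: the job done as asked, in the order asked, and still so for the second after the job is handed in, with the robot touching nothing.
Of steel_0, steel_1, steel_2, steel_3, steel_4, ceramic_0, ceramic_1, ceramic_2 only 5 to 8 are there at a start; the rules pass over those that are not, and their reading is None.
At some moment in a run one of scoop_0, scoop_1, scoop_2 may be knocked a few centimetres aside while the robot is not near it.
Once in a run the grip may slacken for a moment while it holds something.
It also fails if it takes over 192 s, if anything falls off the work surface, if the arm or the gripper's body presses on something with over 40 N, if the wrist force passes 120 N, or if a joint passes its speed limit or range.

## Working session

There is one attempt and no reset: what is moved stays moved. The work goes in short steps, Python scripts to look and compute and a tool call to move; the robot and the scene stay as the last step left them, time stands still between calls to the robot, and variables do not carry over. Pictures are saved under pics/ and viewed, and the job is handed in when it is done.

Besides the shell and the picture viewer there is one more tool, called after "Call:" as name(argument=value, ...), one argument or row to a line, values as JSON. carry_out: Moves the arm, as the interface text tells. Its arguments: {"type":"object","properties":{"plan":{"type":"array"},"grip_force":{"type":"number"}},"required":["plan"]}

```bash
ls; mkdir -p pics
python3 - <<'E'
from rig import telemetry, get_image, get_calibration
import cv2
print(telemetry.state())
for n in ("scene","top","wrist"):
    print(n,get_calibration(n))
    cv2.imwrite(f"pics/{n}0.png",get_image(n))
E
```

```text
pics
{'clock': 0.0, 'joint_positions': array([-1.30175251,  0.62932839,  0.03845361,  1.51836357, -0.02700308,
        0.99628013, -0.01996156]), 'qvel': array([-1.25813249e-03, -1.80076222e-04,  8.61871167e-04, -1.06907136e-03,
       -1.68333492e-03,  2.72821443e-05, -4.40125719e-04]), 'joint_torque': array([ 9.69634166e-04, -5.63410771e+01,  1.22617912e+00, -1.93439448e+01,
        1.09073496e-02,  1.04181049e-02,  2.26327688e-05]), 'tool_pos': array([0.21338008, 0.61332734, 0.2304022 ]), 'tcp_rot': array([-1.41400963e-04,  1.66627263e-01,  9.86019518e-01, -9.19756256e-04]), 'contact_force': array([-0.40123859,  0.13248102, -0.64535787]), 'torque': array([ 1.92662787e-02,  9.86560766e-05, -4.50559571e-02]), 'width': 0.08537871000759502}
scene {'fovy': 53.04722445138784, 'cx': 314.1770090193051, 'cy': 193.05001837433662, 'rvec': array([ 1.66785121,  2.21401539, -0.59007045]), 'tvec': array([-0.08441033, -0.44695762,  1.20928923])}
top {'fovy': 46.6287747226476, 'cx': 318.43162878466916, 'cy': 198.73116282984373, 'rvec': array([ 2.17864151, -2.1555571 ,  0.14429332]), 'tvec': array([0.25419572, 0.53332344, 1.0864933 ])}
wrist {'fovy': 65.70646984690485, 'cx': 313.51176922501054, 'cy': 200.5416341096064, 'tool_from_camera': array([[-7.72330000e-04, -9.52005438e-01, -3.06080136e-01,
         7.82957911e-02],
       [ 9.99999145e-01, -4.12344795e-04, -1.24076935e-03,
         3.96523941e-05],
       [ 1.05500862e-03, -3.06080833e-01,  9.52004943e-01,
        -1.42914803e-01],
       [ 0.00000000e+00,  0.00000000e+00,  0.00000000e+00,
         1.00000000e+00]])}
```

View pics/scene0.png

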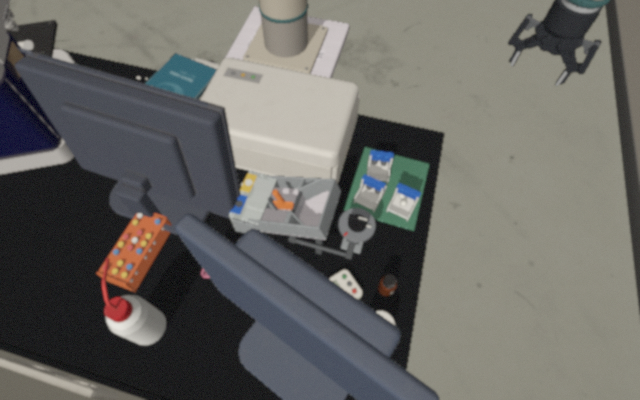

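View pics/top0.png

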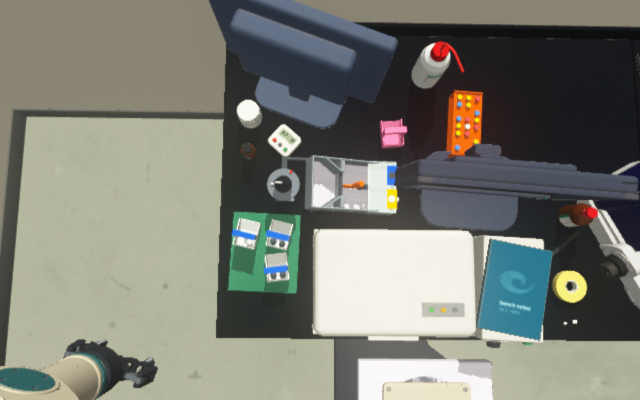

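View pics/wrist0.png

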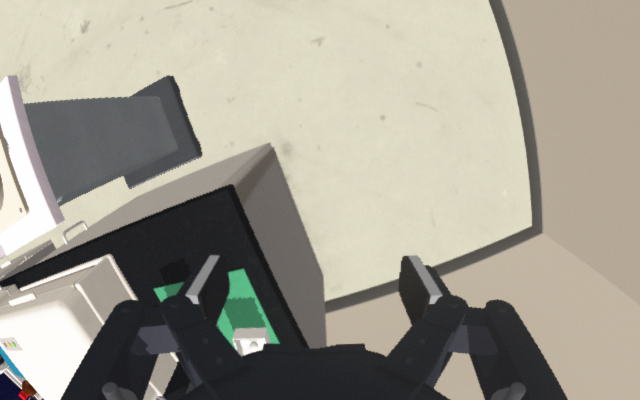

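```bash
cat > h.py <<'E'
import numpy as np, cv2
from scipy.spatial.transform import Rotation as R
from rig import telemetry, get_image, get_calibration
def st():
    s=telemetry.state(); return s
def pose(s=None):
    s=s or st(); q=s['tcp_rot']; return np.array(s['tool_pos']), R.from_quat([q[1],q[2],q[3],q[0]]).as_matrix()
def cam(name,s=None):
    c=get_calibration(name); f=200/np.tan(np.radians(c['fovy'])/2)
    if name!='wrist':
        Rm=cv2.Rodrigues(np.array(c['rvec']))[0]; t=np.array(c['tvec']).ravel()
        return dict(f=f,cx=c['cx'],cy=c['cy'],R=Rm,t=t,o=-Rm.T@t,fish=False)
    p,Rt=pose(s); T=np.array(c['tool_from_camera']); Rwc=Rt@T[:3,:3]; o=p+Rt@T[:3,3]
    return dict(f=f,cx=c['cx'],cy=c['cy'],R=Rwc.T,t=-Rwc.T@o,o=o,fish=True)
def proj(C,P):
    P=np.atleast_2d(P); X=P@C['R'].T+C['t']
    if C['fish']:
        rr=np.hypot(X[:,0],X[:,1]); th=np.arctan2(rr,X[:,2]); k=C['f']*th/np.maximum(rr,1e-9)
        return np.c_[C['cx']+k*X[:,0],C['cy']+k*X[:,1]]
    return np.c_[C['cx']+C['f']*X[:,0]/X[:,2],C['cy']+C['f']*X[:,1]/X[:,2]]
def ray(C,uv):
    uv=np.atleast_2d(np.array(uv,float)); d=(uv-[C['cx'],C['cy']])/C['f']
    if C['fish']:
        th=np.hypot(d[:,0],d[:,1]); k=np.sin(th)/np.maximum(th,1e-9)
        v=np.c_[d[:,0]*k,d[:,1]*k,np.cos(th)]
    else: v=np.c_[d,np.ones(len(d))]
    v=v@C['R']; return v/np.linalg.norm(v,axis=1,keepdims=True)
def onz(C,uv,z):
    v=ray(C,uv); return C['o']+v*((z-C['o'][2])/v[:,2])[:,None]
def tri(L):
    A=np.zeros((3,3));b=np.zeros(3)
    for C,uv in L:
        d=ray(C,uv)[0];M=np.eye(3)-np.outer(d,d);A+=M;b+=M@C['o']
    return np.linalg.solve(A,b)
def crop(img,x0,y0,x1,y1,k,name):
    cv2.imwrite('pics/'+name,cv2.resize(img[y0:y1,x0:x1],None,fx=k,fy=k,interpolation=cv2.INTER_CUBIC))
def go(p,Rt,s=None,base=None):
    """row numbers to go from measured pose to p,Rt"""
    p0,R0=base if base else pose(s); d=R0.T@(np.array(p)-p0)/0.1; r=R.from_matrix(R0.T@Rt).as_rotvec()/(np.pi/2)
    return np.round(np.r_[d,r],3)
def down(yaw):
    """tool pointing down; jaw (tool y) axis at world angle yaw"""
    y=np.array([np.cos(yaw),np.sin(yaw),0]);z=np.array([0,0,-1.]);x=np.cross(y,z);return np.c_[x,y,z]
E
python3 - <<'E'
from h import *
t=cv2.imread('pics/top0.png');s=cv2.imread('pics/scene0.png')
crop(t,215,120,405,300,4,'t0a.png');crop(s,215,130,445,310,3.4,'s0a.png')
print(cam('top')['o'],cam('scene')['o'])
E
```

```text
[0.39862388 0.27538746 1.13788303] [0.925211   0.35662023 0.82830144]
```

View pics/t0a.png

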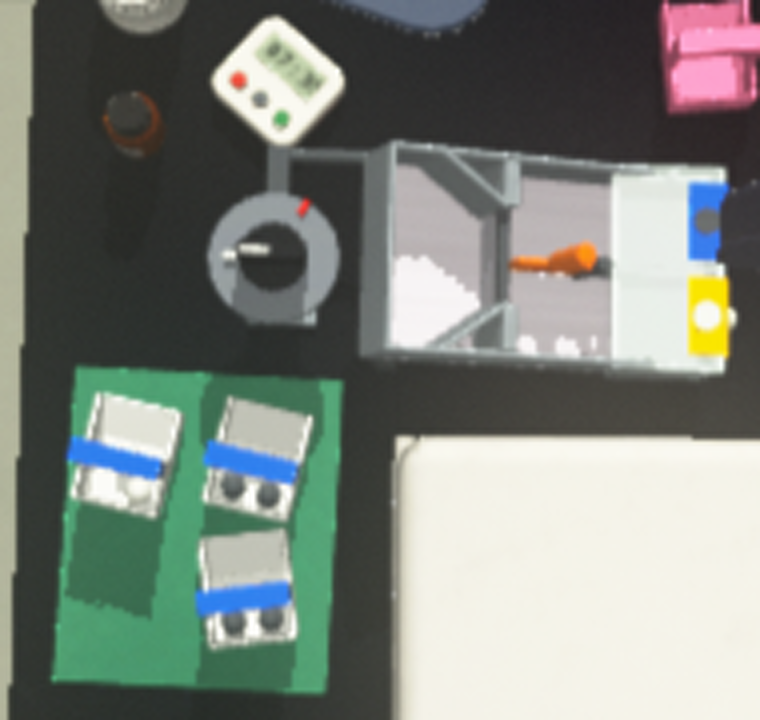

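View pics/s0a.png

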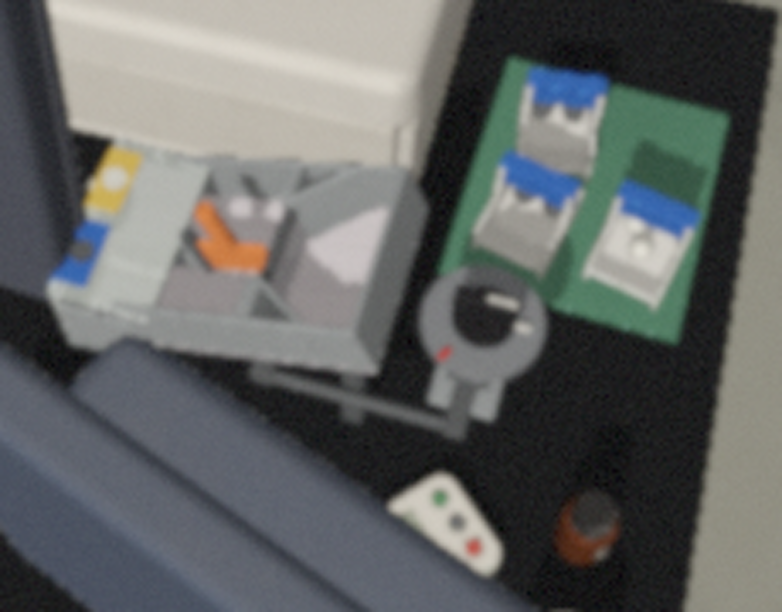

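Run:
```python
from h import *
T=cam('top');S=cam('scene')
def p(n,a,b): 
    X=tri([(T,a),(S,b)]); print(n,X.round(3),'err',(proj(T,X)-a).round(1),(proj(S,X)-b).round(1))
s=lambda x,y:(215+x/3.4,130+y/3.4); t=lambda x,y:(215+x/4,120+y/4)
p('monL corner',(397,40),(180,222))
p('monR corner',(402,163),(232,115))
p('monR corner low',(402,178),(238,195))
p('knob cen',t(273,257),s(485,310))
p('index',t(304,208),s(444,354))
p('pointer dot',t(229,255),s(522,327))
p('blue dot',t(707,221),s(82,250))
p('yellow dot',t(706,316),s(115,178))
p('endwall far top corner',t(395,142),s(385,372))
p('endwall near top corner',t(365,356),s(408,165))
p('flap handle top',t(585,256),s(203,214))
p('bottle cap',t(130,110),s(597,505))
p('printer corner',t(395,437),s(400,130))
for n,a,b in (('sc_left',t(115,457),s(660,205)),('sc_far',t(251,460),s(543,178)),('sc_near',t(243,598),s(567,92))): p(n,a,b)
```

```text
monL corner [0.765 0.134 0.379] err [[-1.   0.5]] [[-1.5 -0.1]]
monR corner [0.559 0.117 0.342] err [[ 1.  -0.3]] [[1.2 0.2]]
monR corner low [0.571 0.077 0.091] err [[-3.2  0.9]] [[-3.5 -0.4]]
knob cen [0.557 0.342 0.084] err [[ 0.1 -0. ]] [[0.1 0. ]]
index [0.587 0.324 0.074] err [[ 0.2 -0. ]] [[0.2 0. ]]
pointer dot [0.559 0.366 0.078] err [[ 0.4 -0. ]] [[0.5 0.1]]
blue dot [0.582 0.09  0.077] err [[ 0.3 -0.1]] [[0.3 0. ]]
yellow dot [0.527 0.091 0.076] err [[ 0.3 -0.1]] [[0.3 0. ]]
endwall far top corner [0.62  0.284 0.099] err [[-4.9  0.6]] [[-5.7 -0.9]]
endwall near top corner [0.497 0.282 0.13 ] err [[ 2.7 -0.5]] [[2.9 0.3]]
flap handle top [0.555 0.165 0.113] err [[ 0.4 -0.1]] [[0.5 0.1]]
bottle cap [0.648 0.431 0.056] err [[-0.4  0. ]] [[-0.5 -0.1]]
printer corner [0.454 0.266 0.099] err [[ 2.2 -0.4]] [[2.3 0.2]]
sc_left [0.442 0.432 0.064] err [[-0.3  0. ]] [[-0.3 -0. ]]
sc_far [0.441 0.355 0.061] err [[-0.5  0. ]] [[-0.5 -0.1]]
sc_near [0.362 0.357 0.051] err [[-0.1  0. ]] [[-0.1 -0. ]]
```

Call:
carry_out(
  plan=[
    [[-0.5,-0.17,-0.1,0,0,0.1,0.2],[-1,-0.34,-0.2,0,0,0.2,0.2],[-1,-0.34,-0.2,0,0,0.2,0.2]],
  ],
)

```text
clock: 0.52
tool_pos: [0.3027, 0.5453, 0.2522]
tcp_rot: [0.002, 0.323, 0.946, 0.0]
contact_force: [-0.8, 1.2, -0.4]
width: 0.0511
```

Call:
carry_out(
  plan=[
    [[-0.5,0.0,0,0,0,0.1,0.2],[-1,0.0,0,0,0,0.2,0.2],[-1,0.0,0,0,0,0.2,0.2]],
  ],
)

```text
clock: 0.9
tool_pos: [0.3807, 0.4849, 0.2512]
tcp_rot: [0.002, 0.466, 0.885, -0.0]
contact_force: [-0.3, 0.3, -0.7]
width: 0.0513
```

Run:
```python
from h import *
s=st();p,Rm=pose(s);print(s['clock'],p,s['joint_positions'],s['width'],s['contact_force'])
print(go([.557,.342,.26],down(0)))
```

```text
0.9 [0.38065995 0.48490688 0.25123321] [-1.08782337  0.56714969  0.21922929  1.59629532 -0.13565998  0.99361091
 -0.22747852] 0.05130533765447377 [-0.31278925  0.33055157 -0.68500106]
[-2.176e+00  6.480e-01 -8.000e-02  1.000e-03  2.000e-03  3.820e-01]
```

Call:
carry_out(
  plan=[
    [[-0.5,0.15,0,0,0,0.1,0.2],[-1,0.3,0,0,0,0.2,0.2],[-1,0.3,0,0,0,0.38,0.2],[-1,0.3,0,0,0,0.38,0.2]],
  ],
)

```text
clock: 1.4
tool_pos: [0.4575, 0.4243, 0.2508]
tcp_rot: [-0.001, 0.704, 0.71, -0.0]
contact_force: [-0.3, 0.1, -0.1]
width: 0.0513
```

Run:
```python
from h import *
s=st();p,Rm=pose(s);print(s['clock'],p,s['joint_positions'],s['width'],s['contact_force'])
print(go([.557,.342,.26],down(0)))
cv2.imwrite('pics/w1.png',get_image('wrist'))
```

```text
1.4 [0.45745095 0.42432049 0.25075839] [-1.020098    0.59626743  0.37897161  1.57766884 -0.24817508  1.01627795
 -0.56048444] 0.05129335048116205 [-0.25308544  0.13298717 -0.13208273]
[-0.832  0.988 -0.094 -0.001 -0.     0.005]
```

View pics/w1.png

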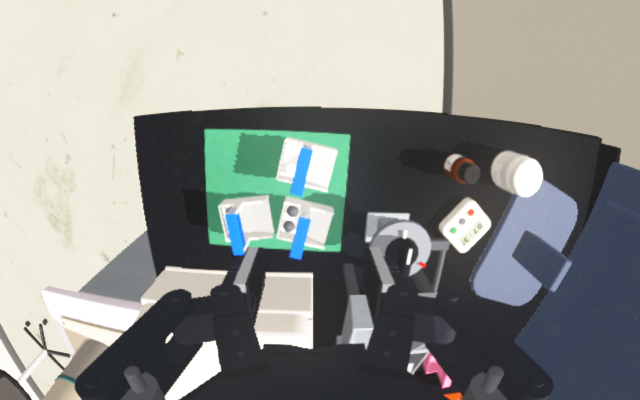

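Call:
carry_out(
  plan=[
    [[-0.5,0.5,0,0,0,0,0.2],[-0.83,0.98,-0.09,0,0,0,0.2],[-0.83,0.98,-0.09,0,0,0,0.2],[-0.83,0.98,-0.09,0,0,0,0.2]],
  ],
)

```text
clock: 1.95
tool_pos: [0.5564, 0.3426, 0.2598]
tcp_rot: [-0.001, 0.703, 0.712, -0.0]
contact_force: [-0.6, -0.1, -0.2]
width: 0.0512
```

Run:
```python
from h import *
s=st();p,Rm=pose(s);print(s['clock'],p,s['joint_positions'],s['width'],s['contact_force'])
i=get_image('wrist')
cv2.imwrite('pics/w2.png',i)
crop(i,180,200,460,400,2.8,'w2c.png')
```

```text
1.95 [0.55635827 0.34257804 0.25981133] [-0.80800799  0.63274627  0.37450948  1.47801198 -0.24966067  1.07884832
 -0.36842473] 0.05121300530908938 [-0.58948804 -0.12770091 -0.24212124]
```

View pics/w2.png

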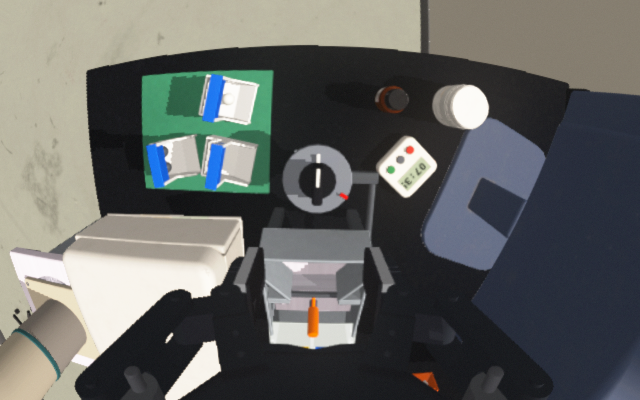

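View pics/w2c.png

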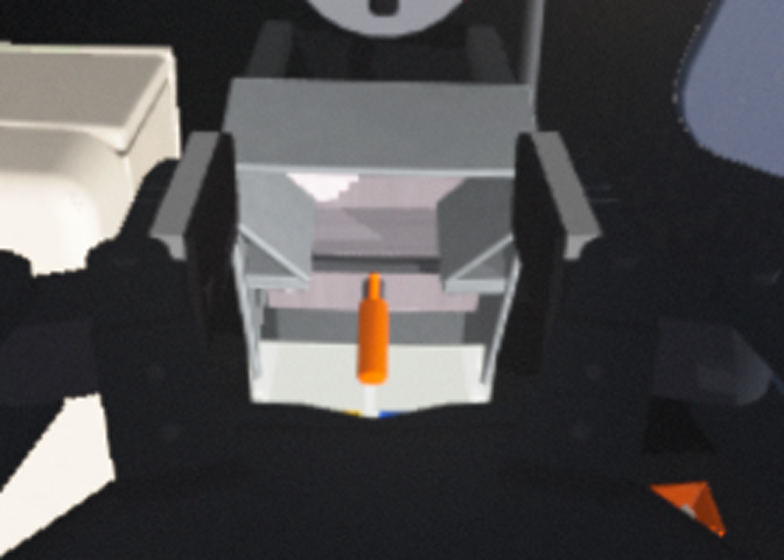

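Run:
```python
from h import *
i=cv2.imread('pics/w2.png');t=cv2.imread('pics/top0.png')
crop(i,275,135,385,225,7,'w2k.png');crop(i,135,60,285,200,5,'w2s.png');crop(t,290,145,405,220,6.5,'t0c.png')
```

```text
(no output)
```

View pics/w2k.png

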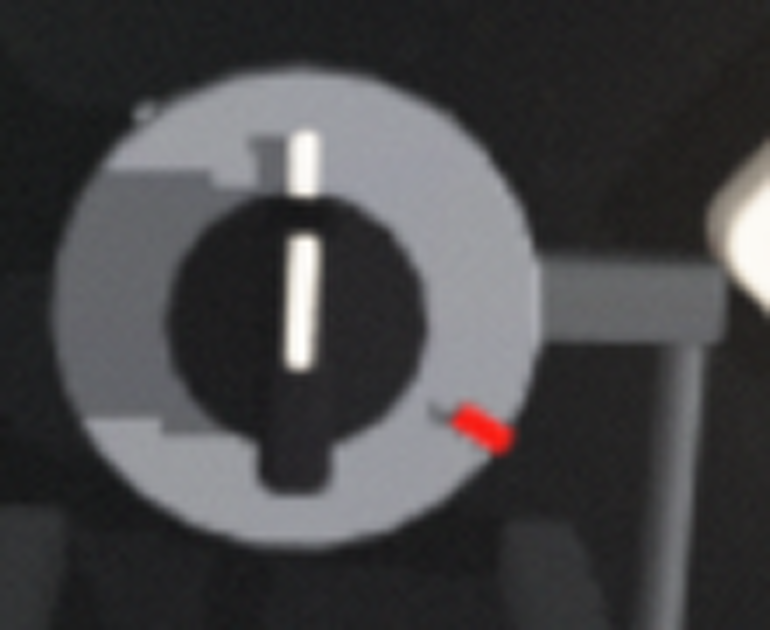

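View pics/w2s.png

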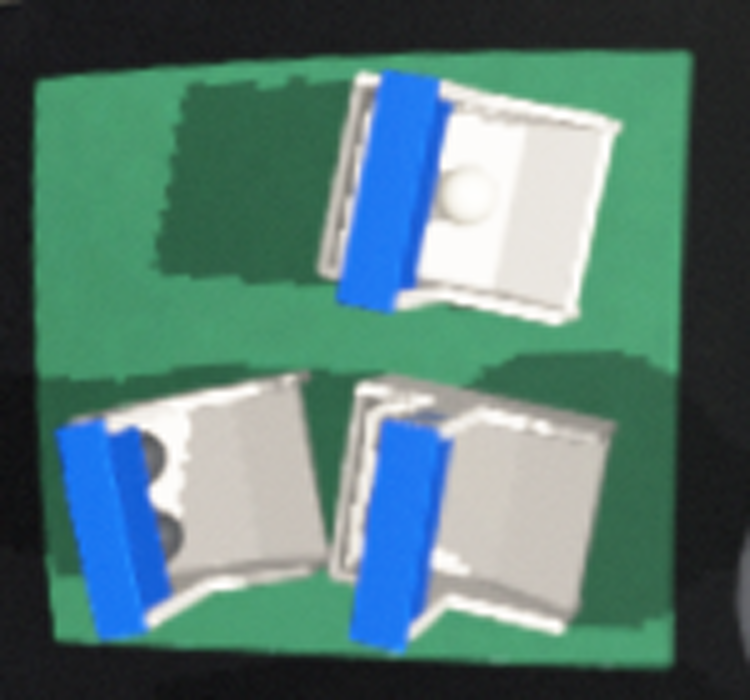

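View pics/t0c.png

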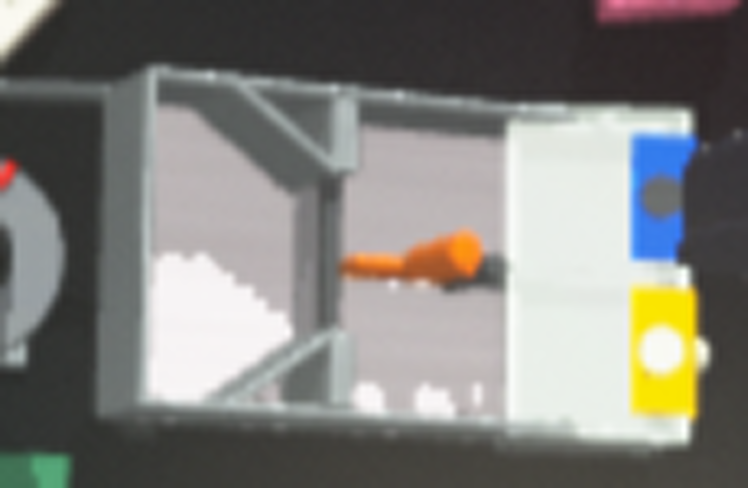

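```bash
cat >> h.py <<'E'
def wcam(p,Rm):
    c=get_calibration('wrist'); f=200/np.tan(np.radians(c['fovy'])/2)
    T=np.array(c['tool_from_camera']); Rwc=Rm@T[:3,:3]; o=p+Rm@T[:3,3]
    return dict(f=f,cx=c['cx'],cy=c['cy'],R=Rwc.T,t=-Rwc.T@o,o=o,fish=True)
E
python3 - <<'E'
from h import *
W=cam('wrist');T=cam('top');S=cam('scene')
k=lambda x,y:(275+x/7,135+y/7)
for z in (.07,.074,.078):
    c=[onz(W,k(*q),z)[0] for q in ((52,307),(541,307),(297,66),(297,549))]
    cen=(c[0]+c[1]+c[2]+c[3])/4
    P=onz(W,k(304,131),z)[0]; P0=onz(W,k(304,190),z)[0]; I=onz(W,k(452,415),z)[0]; I2=onz(W,k(513,440),z)[0]
    a=lambda v: np.arctan2(v[0],v[1])
    print(z,'diam',np.linalg.norm(c[0]-c[1]).round(4),np.linalg.norm(c[2]-c[3]).round(4),'cen',cen.round(4),'ptr',a(P-cen),np.linalg.norm(P-cen),'idx',a(I-cen),a(I2-cen),np.linalg.norm(I-cen))
t=lambda x,y:(290+x/6.5,145+y/6.5); w=lambda x,y:(180+x/2.8,200+y/2.8)
def p(n,a,b): 
    X=tri([(T,a),(W,b)]); print(n,X.round(4),'err',(proj(T,X)-a).round(1),(proj(W,X)-b).round(1))
p('dial',t(0,0) if 0 else (215+273/4,120+257/4),k(297,307))
p('endwall far inner rim',t(153,70),w(535,172))
p('endwall near inner rim',t(140,408),w(228,168))
p('far rim end',t(690,110),w(493,402))
p('throat far',t(352,100),w(518,270))
p('throat near',t(340,408),w(246,285))
p('flap top',t(464,250),w(372,378))
p('flap low',t(345,263),w(375,275))
s=lambda x,y:(135+x/5,60+y/5)
# blue bar tops at z=.003+.067
for n,q in (('left',((382,70),(440,82),(393,312),(338,302))),('far',((385,415),(450,425),(405,652),(350,640))),('near',((57,430),(105,420),(147,635),(98,642)))):
    c=onz(W,[s(*a) for a in q],.07); x=(c[0]+c[1]-c[2]-c[3])
    print(n,c.mean(0).round(4),'len',np.linalg.norm(x)/2,'bar dir deg',np.degrees(np.arctan2(x[1],x[0])).round(1),np.linalg.norm(c[0]-c[1]),np.linalg.norm(c[2]-c[3]))
m=onz(W,[s(*a) for a in ((35,78),(692,52),(672,667),(55,640))],.003);print('mat',m.round(3),m.mean(0))
E
```

```text
0.07 diam 0.0775 0.079 cen [0.5594 0.3396 0.07  ] ptr 0.021674588685598052 0.028688472005687467 idx 2.161893611788999 2.107317842935289 0.030333317535105386
0.074 diam 0.0766 0.078 cen [0.5593 0.3406 0.074 ] ptr 0.02167458868559732 0.028343547323734238 idx 2.1618936117890004 2.1073178429352897 0.02996861669285379
0.078 diam 0.0757 0.0771 cen [0.5593 0.3416 0.078 ] ptr 0.021674588685596703 0.027998622641780845 idx 2.161893611789001 2.1073178429352906 0.029603915850602437
dial [0.5586 0.3419 0.0755] err [[ 0.1 -0.3]] [[-0.6 -0.3]]
endwall far inner rim [0.6132 0.273  0.135 ] err [[ 0.  -0.1]] [[-0.1 -0. ]]
endwall near inner rim [0.5013 0.2745 0.1342] err [[ 0.7 -1.4]] [[-3.1 -1.7]]
far rim end [0.6223 0.0746 0.0468] err [[ 0.  -1.1]] [[-1.7 -0.2]]
throat far [0.6154 0.2028 0.0961] err [[ 0.  -1.6]] [[-3.1 -0.3]]
throat near [0.5028 0.2072 0.1143] err [[ 0.3 -0.8]] [[-1.6 -0.7]]
flap top [0.5555 0.1664 0.1253] err [[ 0.1 -0.6]] [[-1.  -0.3]]
flap low [0.5552 0.205  0.1019] err [[ 0.2 -1. ]] [[-1.9 -0.5]]
left [0.4433 0.4307 0.07  ] len 0.05222624786057229 bar dir deg 77.3 0.01388747472420475 0.013349429419847698
far [0.4423 0.3533 0.07  ] len 0.054007019132234546 bar dir deg 76.0 0.015496270316750613 0.013789989704159955
near [0.3649 0.355  0.07  ] len 0.05298101207405413 bar dir deg 96.3 0.014022554539147655 0.014479182190024116
mat [[0.313 0.474 0.003]
 [0.502 0.466 0.003]
 [0.496 0.303 0.003]
 [0.306 0.309 0.003]] [0.40421621 0.38804407 0.003     ]
```

Call:
carry_out(
  plan=[
    [[-0.01,0.02,0.5,0,0,0.02,0.2],[-0.016,0.027,1.0,0,0,0.02,0.2],[-0.016,0.027,1.0,0,0,0.02,0.2]],
  ],
  grip_force=40,
)

```text
clock: 2.38
tool_pos: [0.555, 0.341, 0.1563]
tcp_rot: [-0.002, 0.713, 0.701, -0.004]
contact_force: [0.1, -0.9, 0.8]
width: 0.0513
```

Call:
carry_out(
  plan=[
    [[0,0,0.4,0,0,0,0.2],[0,0,0.8,0,0,0,0.2],[0,0,0.8,0,0,0,0.2],[0,0,0.8,0,0,0,0.2]],
  ],
)

```text
clock: 2.88
tool_pos: [0.5608, 0.3414, 0.0828]
tcp_rot: [0.0, 0.714, 0.7, 0.002]
contact_force: [0.3, 0.5, 0.6]
width: 0.0512
```

Run:
```python
from h import *
s=st();p,Rm=pose(s);print(s['clock'],p,s['joint_positions'],s['width'],s['contact_force'])
i=get_image('wrist')
crop(i,230,130,410,330,3,'w3.png')
```

```text
2.875 [0.56077645 0.34138936 0.0828463 ] [-0.76505494  0.83305804  0.30542783  1.62461155 -0.33933131  0.73346365
 -0.3197893 ] 0.05116329974795671 [0.34740743 0.48405455 0.55325082]
```

View pics/w3.png

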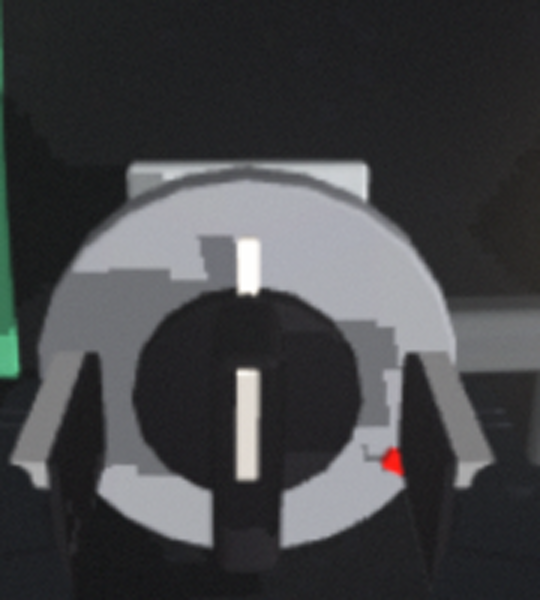

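Call:
carry_out(
  plan=[
    [[-0.01,0,0,0,0,0,-1],[-0.01,0,0,0,0,0,-1],[-0.01,0,0,0,0,0,-1],[-0.01,0,0,0,0,0,-1],[-0.01,0,0,0,0,0,-1]],
  ],
  grip_force=50,
)

```text
clock: 3.55
tool_pos: [0.5601, 0.3403, 0.083]
tcp_rot: [-0.001, 0.714, 0.7, 0.001]
contact_force: [-1.8, -0.0, 8.0]
width: 0.0359
```

Call:
carry_out(
  plan=[
    [[0,0,0,0,0,0.1,-1],[0,0,0,0,0,0.2,-1],[0,0,0,0,0,0.3,-1],[0,0,0,0,0,0.4,-1],[0,0,0,0,0,0.5,-1],[0,0,0,0,0,0.6,-1],[0,0,0,0,0,0.7,-1],[0,0,0,0,0,0.7,-1]],
  ],
)

```text
clock: 4.55
tool_pos: [0.5597, 0.3406, 0.0829]
tcp_rot: [-0.001, 0.975, 0.223, 0.001]
contact_force: [-3.4, 0.4, 9.3]
width: 0.0362
```

Call:
carry_out(
  plan=[
    [[0,0,0,0,0,0.1,-1],[0,0,0,0,0,0.2,-1],[0,0,0,0,0,0.3,-1],[0,0,0,0,0,0.4,-1],[0,0,0,0,0,0.5,-1],[0,0,0,0,0,0.6,-1],[0,0,0,0,0,0.63,-1],[0,0,0,0,0,0.63,-1]],
  ],
)

```text
clock: 5.55
tool_pos: [0.5597, 0.3411, 0.083]
tcp_rot: [-0.002, 0.964, -0.266, -0.0]
contact_force: [-3.5, 0.7, 9.7]
width: 0.036
```

Run:
```python
from h import *
s=st();p,Rm=pose(s);print(s['clock'],p,np.degrees(np.arctan2(Rm[1,1],Rm[0,1])),s['joint_positions'],s['width'],s['contact_force'],s['torque'])
i=get_image('wrist')
crop(i,230,130,410,330,3,'w4.png')
crop(get_image('top'),250,145,330,210,8,'t4.png')
```

```text
5.55 [0.55968647 0.34106127 0.08299351] -120.82263386160368 [-1.03384223  0.98061863  0.84304461  1.63552479 -0.87860297  0.94322311
 -1.96956856] 0.03599915041476216 [-3.53404766  0.74453466  9.65954239] [ 0.22050036  0.8982568  -0.00861216]
```

View pics/w4.png

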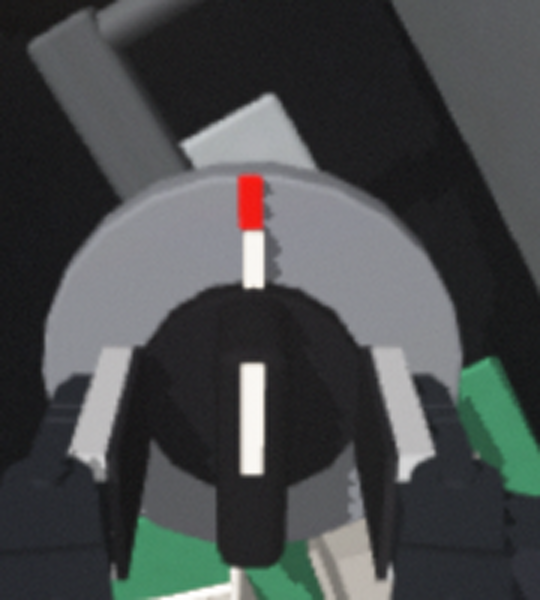

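View pics/t4.png

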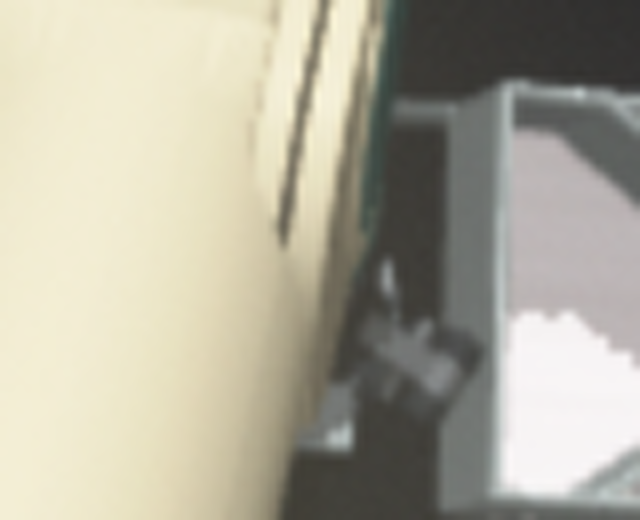

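Call:
carry_out(
  plan=[
    [[0,0,0,0,0,0,0.2],[0,0,0,0,0,0,0.2],[0,0,0,0,0,0,0.2],[0,0,-0.3,0,0,0,0.2],[0,0,-0.8,0,0,0,0.2],[0,0,-0.8,0,0,0,0.2]],
  ],
)

```text
clock: 6.4
tool_pos: [0.5626, 0.3391, 0.1643]
tcp_rot: [-0.002, 0.964, -0.266, 0.003]
contact_force: [-1.1, -0.6, 0.3]
width: 0.0513
```

Run:
```python
from h import *
s=st();p,Rm=pose(s);print(s['clock'],p,s['joint_positions'],s['width'],s['contact_force'])
i=get_image('wrist')
cv2.imwrite('pics/w5full.png',i)
crop(i,230,100,410,330,2.6,'w5.png')
```

```text
6.4 [0.56264849 0.33910142 0.16434597] [-1.0641947   0.89172083  0.92144221  1.58487006 -0.78756543  1.06426258
 -2.03546475] 0.051253272795071886 [-1.07543858 -0.56361128  0.27788657]
```

View pics/w5.png

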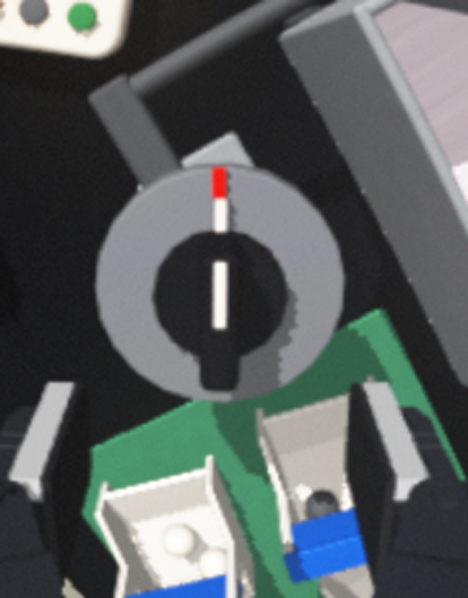

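View pics/w5full.png

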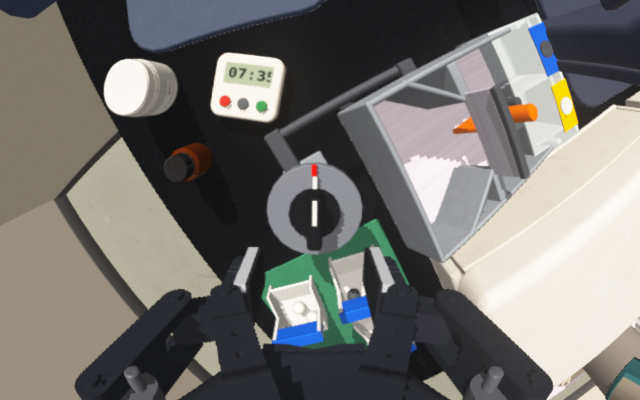

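Run:
```python
from h import *
t=cv2.imread('pics/top0.png');s=cv2.imread('pics/scene0.png')
crop(t,370,130,520,240,5,'t0m.png');crop(s,10,40,260,240,3,'s0m.png')
```

```text
(no output)
```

View pics/t0m.png

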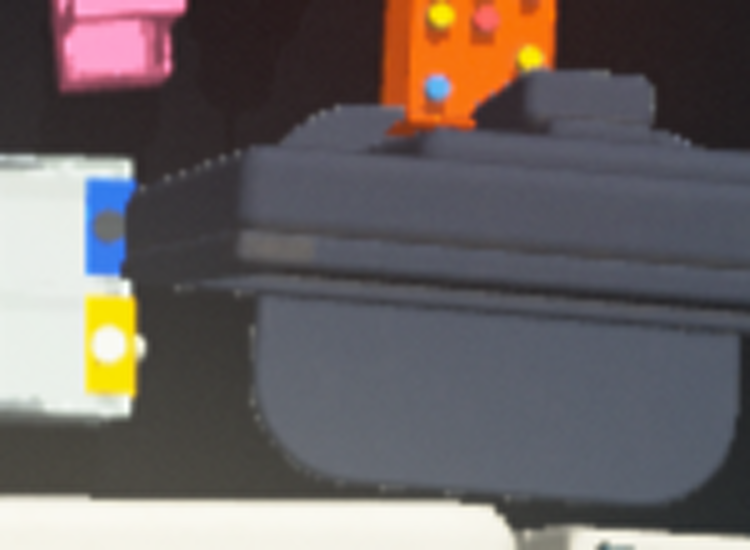

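View pics/s0m.png

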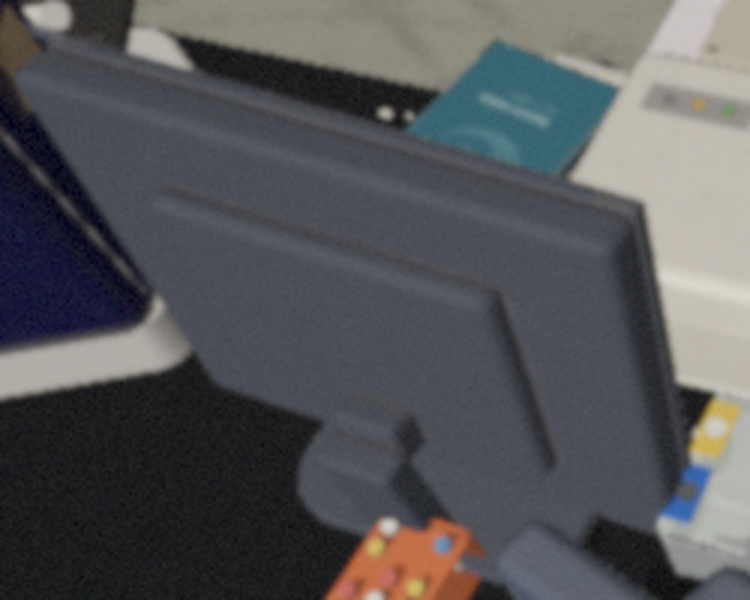

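Run:
```python
from h import *
T=cam('top');S=cam('scene')
t=lambda x,y:(370+x/5,130+y/5);s=lambda x,y:(10+x/3,40+y/3)
def p(n,a,b): 
    X=tri([(T,a),(S,b)]); print(n,X.round(3),'err',(proj(T,X)-a).round(1),(proj(S,X)-b).round(1))
p('backtop',t(245,152),s(615,240)); p('fronttop',t(240,270),s(640,205)); p('backlow',t(135,195),s(662,525)); p('frontlow',t(125,275),s(688,462))
```

```text
backtop [0.566 0.086 0.329] err [[-0.1  0. ]] [[-0.1 -0. ]]
fronttop [0.526 0.083 0.312] err [[ 1.  -0.3]] [[1.1 0.2]]
backlow [0.602 0.073 0.051] err [[ 0.2 -0. ]] [[0.2 0. ]]
frontlow [0.56  0.082 0.076] err [[ 0.5 -0.1]] [[0.5 0.1]]
```

```bash
cat >> h.py <<'E'
def tilt(Rm,ax,deg):
    return R.from_rotvec(np.radians(deg)*np.array(ax,float)).as_matrix()@Rm
RFL=tilt(down(-np.pi/2),[-1,0,0],15)  # top leans +y
E
python3 - <<'E'
from h import *
print(RFL.round(2)); print(go([.585,.25,.2],RFL),go([.585,.172,.14],RFL))
E
```

```text
[[ 1.    0.    0.  ]
 [ 0.   -0.97 -0.26]
 [-0.    0.26 -0.97]]
[ 0.665  0.64  -0.381 -0.164  0.043 -0.341] [ 1.064  1.311  0.218 -0.164  0.043 -0.341]
```

Call:
carry_out(
  plan=[
    [[0.3,0.3,-0.38,-0.08,0.02,-0.1,-1],[0.6,0.6,-0.38,-0.16,0.04,-0.2,-1],[0.66,0.64,-0.38,-0.16,0.04,-0.34,-1],[0.66,0.64,-0.38,-0.16,0.04,-0.34,-1],[0.66,0.64,-0.38,-0.16,0.04,-0.34,-1]],
  ],
)

```text
clock: 7.08
tool_pos: [0.5827, 0.2503, 0.1969]
tcp_rot: [0.128, 0.992, -0.001, -0.004]
contact_force: [-1.0, 0.1, -0.7]
width: -0.0003
```

Run:
```python
from h import *
s=st();p,Rm=pose(s);print(s['clock'],p,s['joint_positions'],s['width'],s['contact_force'])
i=get_image('wrist')
cv2.imwrite('pics/w6.png',i)
print(go([.585,.172,.15],RFL),go([.585,.172,.1],RFL))
```

```text
7.075 [0.5827207  0.2503385  0.19687285] [-1.01866393  0.88543916  0.90311999  1.49635192 -0.45670099  1.14152811
 -1.66133271] -0.00032721127458754107 [-0.98010512  0.14994581 -0.6727032 ]
[ 0.027  0.638  0.654 -0.004  0.005 -0.001] [ 3.100e-02  5.110e-01  1.138e+00 -4.000e-03  5.000e-03 -1.000e-03]
```

View pics/w6.png

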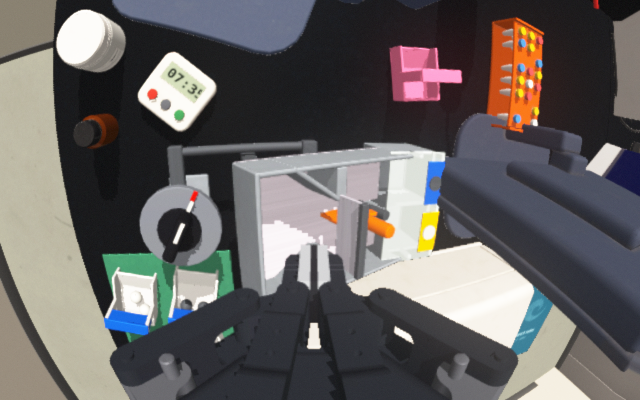

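Run:
```python
from h import *
i=cv2.imread('pics/w6.png'); t=get_image('top')
crop(i,220,140,460,290,3.2,'w6c.png'); crop(t,290,145,405,220,6.5,'t6c.png'); cv2.imwrite('pics/t6.png',t)
```

```text
(no output)
```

View pics/w6c.png

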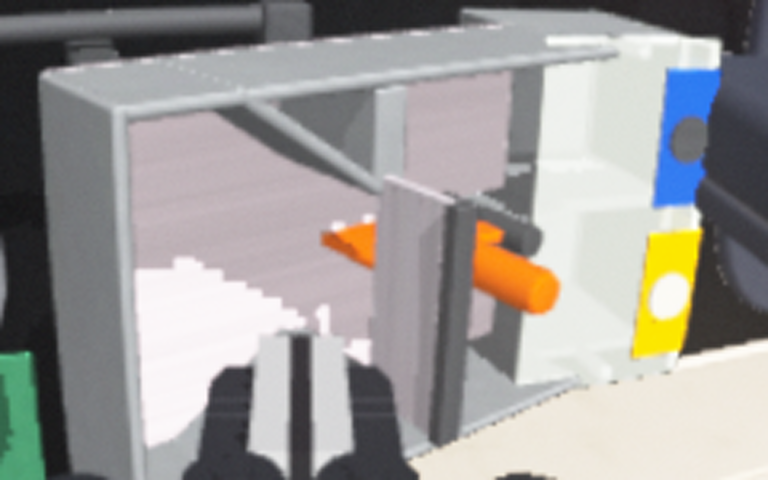

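View pics/t6c.png

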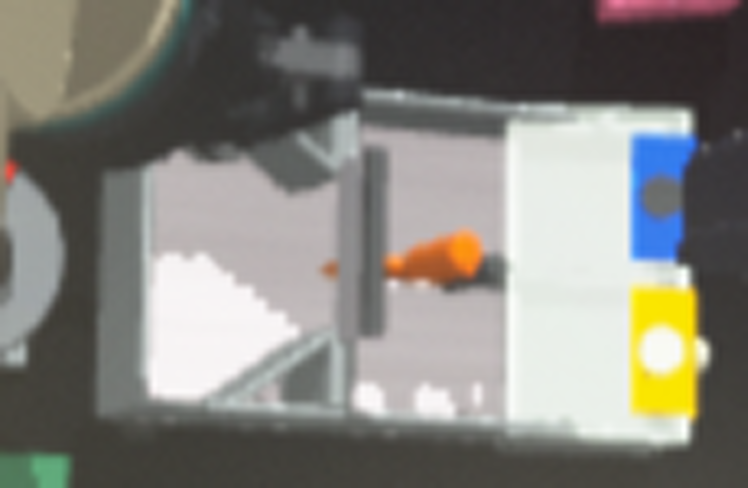

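Run:
```python
from h import *
T=cam('top');W=cam('wrist')
t=lambda x,y:(290+x/6.5,145+y/6.5); w=lambda x,y:(220+x/3.2,140+y/3.2)
def p(n,a,b): 
    X=tri([(T,a),(W,b)]); print(n,X.round(4),'err',(proj(T,X)-a).round(1),(proj(W,X)-b).round(1))
p('gate far top',t(376,150),w(455,203)); p('gate near top',t(371,335),w(442,440)); p('flap top',t(466,250),w(543,292))
p('cover far corner',t(507,108),w(547,40)); p('cover near corner',t(505,425),w(520,378))
```

```text
gate far top [0.5876 0.1963 0.1331] err [[ 0.4 -0.3]] [[-1.3  0.8]]
gate near top [0.5241 0.1976 0.1359] err [[ 0.7 -0.3]] [[-1.7  0.8]]
flap top [0.5557 0.1643 0.1221] err [[ 0.6 -0.4]] [[-1.5  1. ]]
cover far corner [0.6148 0.1446 0.0784] err [[ 0.7 -0.7]] [[-1.7  1.7]]
cover near corner [0.501  0.1443 0.0755] err [[ 1.1 -0.7]] [[-2.4  1.4]]
```

Run:
```python
from h import *
print(go([.585,.16,.18],RFL),go([.585,.16,.102],RFL))
```

```text
[ 0.023  0.829  0.397 -0.003  0.005 -0.001] [ 2.900e-02  6.310e-01  1.151e+00 -3.000e-03  5.000e-03 -1.000e-03]
```

Call:
carry_out(
  plan=[
    [[0.02,0.42,0.1,0,0,0,-1],[0.02,0.83,0.4,0,0,0,-1],[0.02,0.83,0.4,0,0,0,-1],[0.025,0.7,0.85,0,0,0,-1],[0.025,0.67,1.0,0,0,0,-1],[0.025,0.67,1.0,0,0,0,-1]],
  ],
)

```text
clock: 7.92
tool_pos: [0.5848, 0.1602, 0.1177]
tcp_rot: [0.128, 0.992, -0.001, -0.004]
contact_force: [0.5, 0.3, 0.3]
width: -0.0
```

Run:
```python
from h import *
s=st();p,Rm=pose(s);print(s['clock'],p,s['joint_positions'],s['contact_force'])
print(go([.585,.16,.102],RFL),go([.557,.16,.102],RFL))
```

```text
7.925 [0.58481741 0.16024871 0.11770524] [-0.89923222  0.92431478  0.83772728  1.67333515 -0.50694107  0.90142873
 -1.5043713 ] [0.47832965 0.26559111 0.25542488]
[ 0.003 -0.038  0.153 -0.003  0.005 -0.   ] [-0.277 -0.037  0.155 -0.003  0.005 -0.   ]
```

Call:
carry_out(
  plan=[
    [[0,-0.04,0.15,0,0,0,-1],[0,-0.04,0.15,0,0,0,-1],[-0.1,-0.04,0.15,0,0,0,-1],[-0.17,-0.04,0.15,0,0,0,-1],[-0.22,-0.04,0.15,0,0,0,-1],[-0.25,-0.04,0.15,0,0,0,-1],[-0.28,-0.04,0.15,0,0,0,-1],[-0.28,-0.04,0.15,0,0,0,-1]],
  ],
)

```text
clock: 8.93
tool_pos: [0.5621, 0.1601, 0.1039]
tcp_rot: [0.128, 0.992, -0.001, 0.002]
contact_force: [11.7, -1.9, -6.5]
width: -0.0003
```

Run:
```python
from h import *
s=st();p,Rm=pose(s);print(s['clock'],p,s['contact_force'],s['torque'])
i=get_image('wrist');crop(i,200,100,480,310,2.8,'w7.png')
crop(get_image('top'),290,145,405,220,6.5,'t7.png')
```

```text
8.925 [0.56208767 0.16014953 0.1038974 ] [11.6891297  -1.90484757 -6.45167624] [ 0.28366904 -2.42871356  0.62863383]
```

View pics/w7.png

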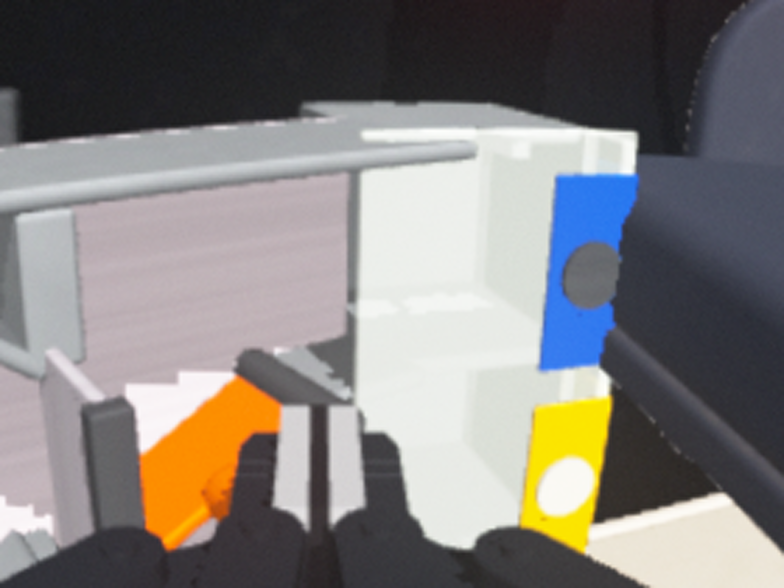

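View pics/t7.png

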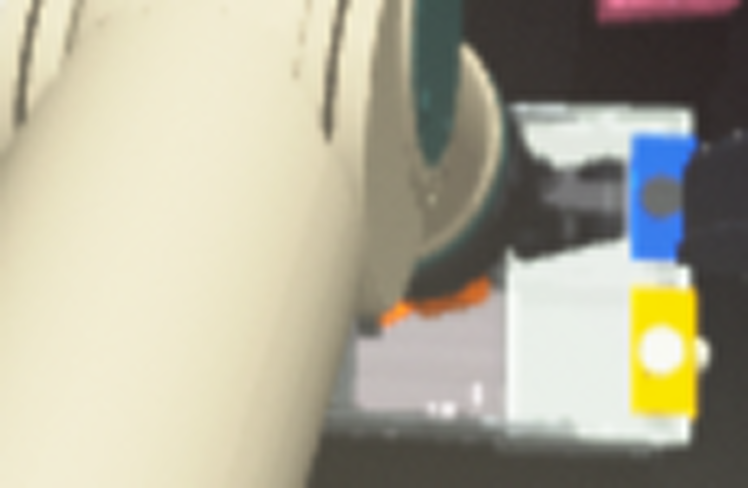

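Call:
carry_out(
  plan=[
    [[0.1,0,0,0,0,0,-1],[0.15,0,-0.3,0,0,0,-1],[0.15,0,-0.9,0,0,0,-1],[0.15,0,-1,0,0,0,-1],[0,-0.5,-1,0,0,0,-1],[-0.3,-0.9,-1,0,0,0,0],[-0.5,-0.9,-1,0,0,0,0],[-0.5,-0.9,-1,0,0,0,0.3]],
  ],
)

```text
clock: 10.02
tool_pos: [0.5056, 0.2732, 0.1764]
tcp_rot: [0.128, 0.992, -0.0, -0.005]
contact_force: [0.8, -0.2, -0.1]
width: 0.054
```

Run:
```python
from h import *
s=st();p,Rm=pose(s);print(s['clock'],p,s['joint_positions'],s['contact_force'])
print(go([.45,.30,.25],down(0)))
```

```text
10.025 [0.50560781 0.27321248 0.17642183] [-1.16131194  0.85004698  0.91481985  1.67367747 -0.47539158  1.04433347
 -1.70458204] [ 0.83712832 -0.24868552 -0.14201982]
[-0.564 -0.073 -0.774  0.123  0.133 -0.994]
```

Call:
carry_out(
  plan=[
    [[-0.2,0,-0.5,0.02,0.02,-0.1,0.3],[-0.5,-0.07,-0.77,0.03,0.03,-0.22,0.3],[-0.56,-0.07,-0.77,0.04,0.045,-0.33,0.3],[-0.56,-0.07,-0.77,0.055,0.06,-0.44,0.3],[-0.56,-0.07,-0.77,0.07,0.075,-0.55,0.3],[-0.56,-0.07,-0.77,0.08,0.09,-0.66,0.3],[-0.56,-0.07,-0.77,0.095,0.1,-0.77,0.3],[-0.56,-0.07,-0.77,0.11,0.12,-0.88,0.3]],
  ],
)

```text
clock: 11.02
tool_pos: [0.4535, 0.298, 0.2505]
tcp_rot: [0.016, 0.767, 0.642, 0.003]
contact_force: [1.4, -0.2, -0.2]
width: 0.0556
```

Run:
```python
from h import *
s=st();p,Rm=pose(s);print(s['clock'],p,s['joint_positions'],s['contact_force'])
print(go([.45,.30,.25],down(0)))
```

```text
11.025 [0.45345164 0.29795075 0.25054389] [-0.99462077  0.48902663  0.50806049  1.81321802 -0.25540285  0.89873049
 -0.55575053] [ 1.41254937 -0.18573574 -0.17641647]
[ 0.014 -0.038  0.004  0.017  0.012 -0.113]
```

Call:
carry_out(
  plan=[
    [[0,0,0,0.017,0.012,-0.11,0.3],[0,0,0,0.017,0.012,-0.11,0.3],[0,0,0,0.017,0.012,-0.11,0.3]],
  ],
)

```text
clock: 11.4
tool_pos: [0.4529, 0.2986, 0.2503]
tcp_rot: [0.001, 0.711, 0.703, -0.0]
contact_force: [-0.6, 0.7, -0.1]
width: 0.0553
```

Run:
```python
from h import *
s=st();p,Rm=pose(s);print(s['clock'],repr(p),Rm.round(3),s['width'])
i=get_image('wrist');cv2.imwrite('pics/w8.png',i)
hsv=cv2.cvtColor(i,cv2.COLOR_BGR2HSV)
W=wcam(p,Rm)
m=cv2.inRange(hsv,(102,150,120),(122,255,255))
n,l,stt,c=cv2.connectedComponentsWithStats(m)
for k in range(1,n):
    if stt[k,4]>60:print(stt[k],c[k])
crop(i,100,60,400,290,2.6,'w8c.png')
```

```text
11.4 array([0.45289915, 0.29859105, 0.25034716]) [[ 0.012  1.     0.001]
 [ 1.    -0.012 -0.002]
 [-0.002  0.001 -1.   ]] 0.05532665083748182
[292  29  24  50 622] [303.06270096  52.98553055]
[221 102  21  51 689] [231.42815675 127.08417997]
[292 102  22  52 637] [302.43642072 127.35007849]
```

View pics/w8c.png

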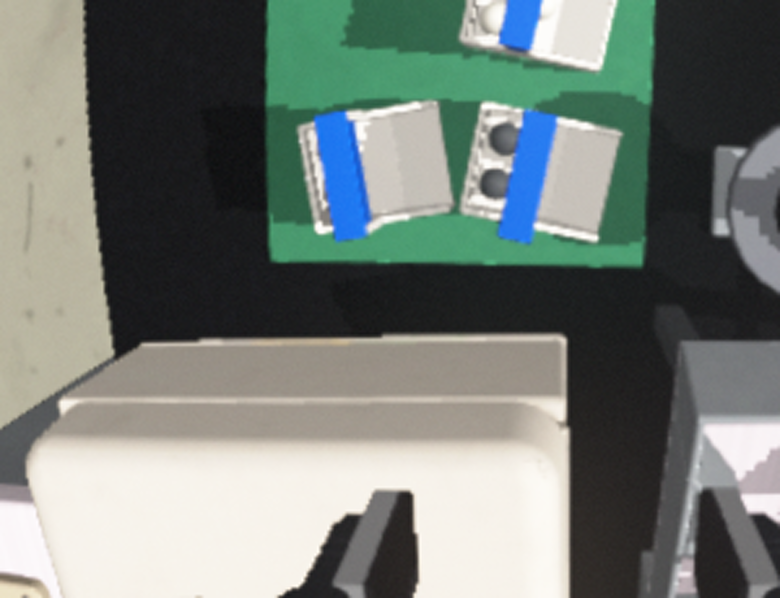

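```bash
cat >> h.py <<'E'
def bars(i,W,z=.07):
    hsv=cv2.cvtColor(i,cv2.COLOR_BGR2HSV); m=cv2.inRange(hsv,(102,150,120),(122,255,255))
    n,l,stt,c=cv2.connectedComponentsWithStats(m); out=[]
    for k in range(1,n):
        if stt[k,4]<60: continue
        ys,xs=np.nonzero(l==k); P=onz(W,np.c_[xs,ys],z)[:,:2]*1000
        (cx,cy),(w,h),a=cv2.minAreaRect(P.astype(np.float32))
        if w<h: a+=90; w,h=h,w
        a=(a-90+90)%180-90   # direction of scoop x (perp to bar), deg
        out.append((round(cx/1000,4),round(cy/1000,4),round(w,1),round(h,1),round(a,1)))
    return out
E
python3 - <<'E'
from h import *
W=cam('wrist'); i=cv2.imread('pics/w8.png')
for b in bars(i,W): print(b)
f=bars(i,W)
print(go([.4423,.3533,.13],down(np.radians(-13))))
E
```

```text
(0.4434, 0.4303, 53.7, 14.4, -13.1)
(0.3665, 0.3556, 53.1, 16.4, 6.8)
(0.4416, 0.3525, 53.0, 13.7, -12.7)
[ 5.440e-01 -1.090e-01  1.202e+00  0.000e+00  1.000e-03  1.380e-01]
```

Call:
carry_out(
  plan=[
    [[0.3,-0.05,0.4,0,0,0.07,0.3],[0.54,-0.11,0.8,0,0,0.137,0.3],[0.535,-0.117,1.0,0,0,0.137,0.3],[0.535,-0.117,1.0,0,0,0.137,0.3]],
  ],
  grip_force=70,
)

```text
clock: 11.95
tool_pos: [0.4398, 0.3524, 0.1487]
tcp_rot: [0.001, 0.781, 0.624, -0.002]
contact_force: [1.1, 0.5, 0.1]
width: 0.0558
```

Run:
```python
from h import *
s=st();p,Rm=pose(s);print(s['clock'],p,s['joint_positions'])
print(go([.4416,.3525,.039],down(np.radians(-12.7))))
i=get_image('wrist'); crop(i,150,100,480,350,2.4,'w9.png')
```

```text
11.95 [0.43981599 0.35240173 0.14874408] [-0.99934663  0.6520122   0.42828742  1.84822562 -0.38497784  0.72833736
 -0.57895243]
[ 1.000e-02  1.800e-02  1.097e+00 -1.000e-03  3.000e-03 -1.000e-03]
```

View pics/w9.png

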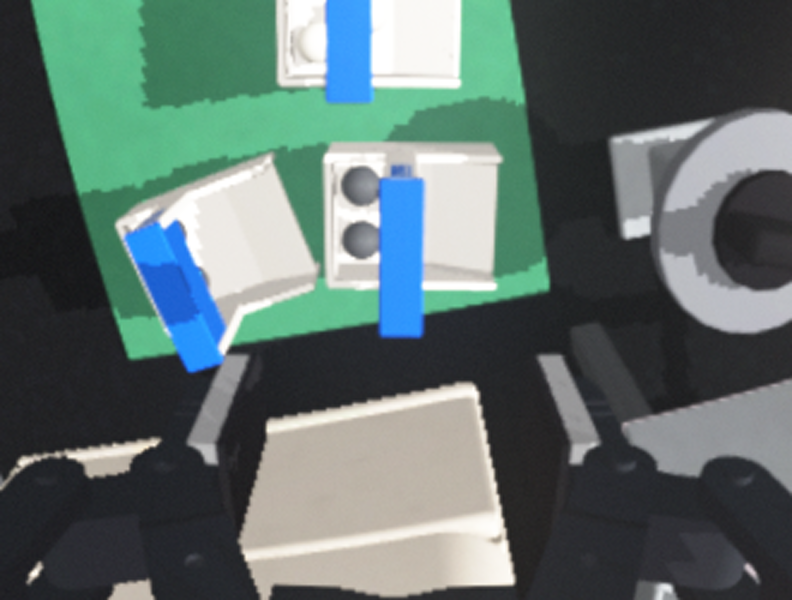

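Call:
carry_out(
  plan=[
    [[0.01,0.018,0.4,0,0,0,0.3],[0.01,0.018,0.8,0,0,0,0.3],[0.01,0.018,1.0,0,0,0,0.3],[0.01,0.018,1.0,0,0,0,0.3]],
  ],
)

```text
clock: 12.5
tool_pos: [0.4435, 0.3527, 0.0504]
tcp_rot: [0.001, 0.782, 0.624, -0.0]
contact_force: [-0.0, 0.2, 0.1]
width: 0.0558
```

Call:
carry_out(
  plan=[
    [[0,0,0.09,0,0,0,0.3],[0,0,0.09,0,0,0,0.3],[0,0,0.09,0,0,0,-1],[0,0,0.09,0,0,0,-1],[0,0,0.09,0,0,0,-1],[0,0,0.09,0,0,0,-1],[0,0,0.09,0,0,0,-1]],
  ],
)

```text
clock: 13.38
tool_pos: [0.4432, 0.3534, 0.0417]
tcp_rot: [0.0, 0.781, 0.624, -0.0]
contact_force: [-1.4, -0.6, 4.5]
width: 0.0121
```

Run:
```python
from h import *
s=st();p,Rm=pose(s);print(s['clock'],p,s['joint_positions'],s['contact_force'],s['width'])
i=get_image('wrist'); crop(i,150,100,480,350,2.4,'w10.png')
```

```text
13.375 [0.44324057 0.35338213 0.04169349] [-0.92254782  0.8099422   0.31627311  1.8981053  -0.47961793  0.5082831
 -0.4966448 ] [-1.37234279 -0.62565857  4.53713494] 0.012130123955572563
```

View pics/w10.png

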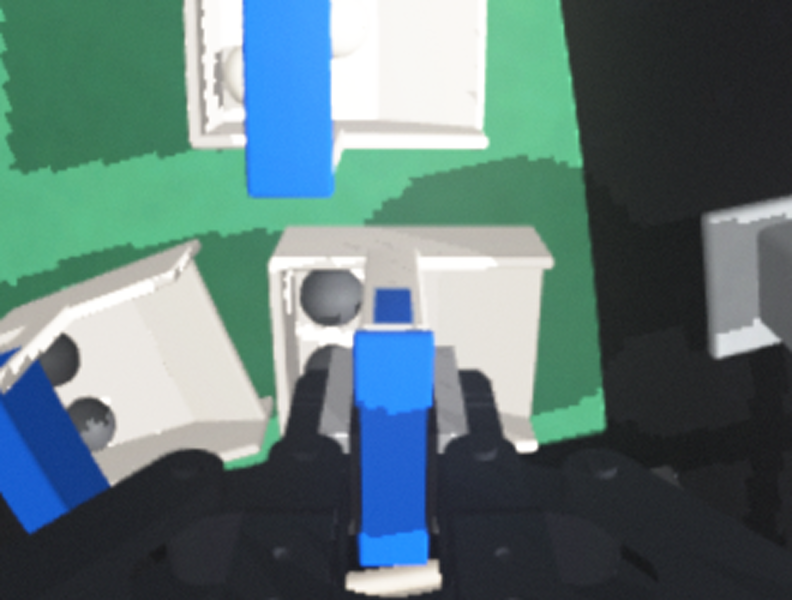

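Call:
carry_out(
  plan=[
    [[0,0,-0.1,0,0,0,-1],[0,0,-0.25,0,0,0,-1],[0,0,-0.45,0,0,0,-1],[0,0,-0.65,0,0,0,-1],[0,0,-0.85,0,0,0,-1],[0,0,-1.0,0,0,0,-1],[0,0,-1.0,0,0,0,-1]],
  ],
)

```text
clock: 14.3
tool_pos: [0.444, 0.3537, 0.1428]
tcp_rot: [0.001, 0.781, 0.624, 0.001]
contact_force: [1.0, 0.6, -1.2]
width: 0.012
```

Call:
carry_out(
  plan=[
    [[0,0,-0.1,0,0,-0.05,-1],[0,0,-0.3,0,0,-0.13,-1],[0,0,-0.5,0,0,-0.21,-1],[0,0,-0.7,0,0,-0.29,-1],[0,0,-0.8,0,0,-0.37,-1],[0,0,-0.8,0,0,-0.45,-1],[0,0,-0.8,0,0,-0.53,-1],[0,0,-0.8,0,0,-0.57,-1]],
  ],
)

```text
clock: 15.3
tool_pos: [0.4428, 0.3529, 0.2206]
tcp_rot: [-0.0, 0.433, 0.901, -0.001]
contact_force: [0.2, -0.1, -0.7]
width: 0.0118
```

Run:
```python
from h import *
s=st();p,Rm=pose(s);print(s['clock'],p,s['joint_positions'],s['contact_force'],s['width'])
i=get_image('wrist'); cv2.imwrite('pics/w11.png',i)
print(go([.557,.24,.23],down(np.radians(90))))
```

```text
15.3 [0.44278506 0.3528722  0.22056537] [-0.86612575  0.52907999  0.21771142  1.7709794  -0.14323758  0.85896334
  0.09179774] [ 0.17329768 -0.07917217 -0.69002149] 0.011839429293572705
[-1.595e+00  1.840e-01 -9.300e-02 -1.000e-03  0.000e+00 -5.690e-01]
```

View pics/w11.png

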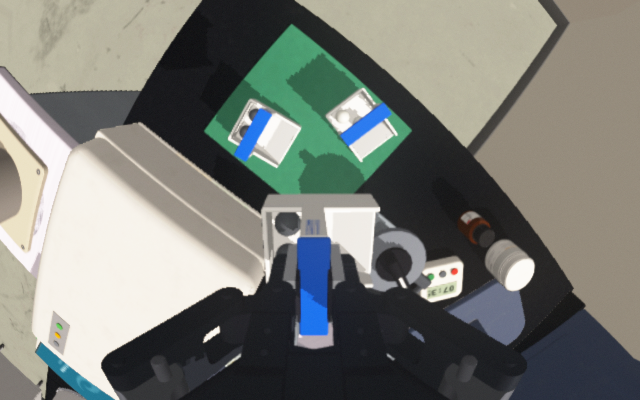

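Call:
carry_out(
  plan=[
    [[-0.1,0.01,-0.02,0,0,-0.05,-1],[-0.25,0.03,-0.04,0,0,-0.12,-1],[-0.4,0.05,-0.06,0,0,-0.19,-1],[-0.55,0.06,-0.08,0,0,-0.26,-1],[-0.7,0.08,-0.09,0,0,-0.33,-1],[-0.8,0.09,-0.09,0,0,-0.41,-1],[-0.8,0.09,-0.09,0,0,-0.49,-1],[-0.8,0.09,-0.09,0,0,-0.57,-1]],
  ],
)

```text
clock: 16.35
tool_pos: [0.4998, 0.2958, 0.2296]
tcp_rot: [-0.001, 0.0, 1.0, -0.001]
contact_force: [-0.5, 0.1, -1.6]
width: 0.0118
```

```bash
cat >> h.py <<'E'
RP=lambda d: tilt(down(np.pi/2),[-1,0,0],d)
E
python3 - <<'E'
from h import *
s=st();p,Rm=pose(s);print(s['clock'],p,s['joint_positions'],s['contact_force'],s['width'])
print(RP(45).round(2),go([.557,.24,.23],RP(0)),go([.557,.24,.23],RP(45)))
E
```

```text
16.35 [0.49982172 0.29581254 0.22961883] [-0.56410035  0.53005426 -0.02955028  1.71612366  0.02043149  0.89761459
  0.96818754] [-0.53261034  0.13237664 -1.56826971] 0.011842035483851494
[[-1.    0.    0.  ]
 [ 0.    0.71 -0.71]
 [-0.   -0.71 -0.71]] [-0.572 -0.558 -0.003 -0.001 -0.001 -0.   ] [-0.572 -0.558 -0.003  0.499 -0.001  0.   ]
```

```bash
cat >> h.py <<'E'
def pourtcp(th,ly,lz,x=.557,off=.0153):
    c,s_=np.cos(np.radians(th)),np.sin(np.radians(th))
    h=np.array([x,ly-(.036*c-.042*s_),lz+.036*s_+.042*c]); Rm=RP(th)
    return h+off*Rm[:,2],Rm
def rows(seq,base=None):
    for q in seq: print(q,go(*pourtcp(*q),base=base))
E
python3 - <<'E'
from h import *
rows([(0,.238,.165),(15,.238,.165),(20,.238,.155),(30,.238,.145),(45,.238,.127),(52,.238,.125)])
E
```

```text
(0, 0.238, 0.165) [-0.572 -0.937  0.38  -0.001 -0.001 -0.   ]
(15, 0.238, 0.165) [-0.572 -0.856  0.296  0.165 -0.001 -0.   ]
(20, 0.238, 0.155) [-0.572 -0.824  0.373  0.221 -0.001 -0.   ]
(30, 0.238, 0.145) [-0.572 -0.755  0.436  0.332 -0.001  0.   ]
(45, 0.238, 0.127) [-0.573 -0.643  0.583  0.499 -0.001  0.   ]
(52, 0.238, 0.125) [-0.573 -0.588  0.599  0.577 -0.001  0.   ]
```

Call:
carry_out(
  plan=[
    [[-0.15,-0.2,0,0,0,0,-1],[-0.35,-0.45,0,0,0,0,-1],[-0.5,-0.7,0,0,0,0,-1],[-0.57,-0.85,0.1,0.05,0,0,-1],[-0.57,-0.87,0.2,0.1,0,0,-1],[-0.57,-0.86,0.29,0.165,0,0,-1],[-0.57,-0.86,0.29,0.165,0,0,-1]],
  ],
)

```text
clock: 17.23
tool_pos: [0.5552, 0.2131, 0.1994]
tcp_rot: [-0.001, -0.001, 0.992, -0.13]
contact_force: [1.1, 0.8, -1.2]
width: 0.0117
```

Run:
```python
from h import *
s=st();p,Rm=pose(s);print(s['clock'],p,s['joint_positions'],s['contact_force'],s['width'])
i=get_image('wrist'); cv2.imwrite('pics/w12.png',i);crop(get_image('top'),270,120,420,230,5,'t12.png')
rows([(15,.238,.165),(20,.238,.155),(25,.238,.15),(30,.238,.145),(45,.238,.127),(52,.238,.125)])
```

```text
17.225 [0.55519959 0.21307466 0.19936559] [-0.60051715  0.65230277  0.09534856  1.61463805  0.19472411  1.01858465
  0.93755608] [ 1.10607774  0.77916353 -1.16508005] 0.011650957759664671
(15, 0.238, 0.165) [-0.004  0.006  0.01   0.001 -0.001 -0.002]
(20, 0.238, 0.155) [-0.004  0.056  0.076  0.057 -0.001 -0.002]
(25, 0.238, 0.15) [-0.004  0.096  0.097  0.112 -0.001 -0.002]
(30, 0.238, 0.145) [-0.003  0.139  0.119  0.168 -0.001 -0.002]
(45, 0.238, 0.127) [-0.003  0.285  0.233  0.335 -0.001 -0.002]
(52, 0.238, 0.125) [-0.003  0.342  0.234  0.412 -0.001 -0.001]
```

View pics/w12.png

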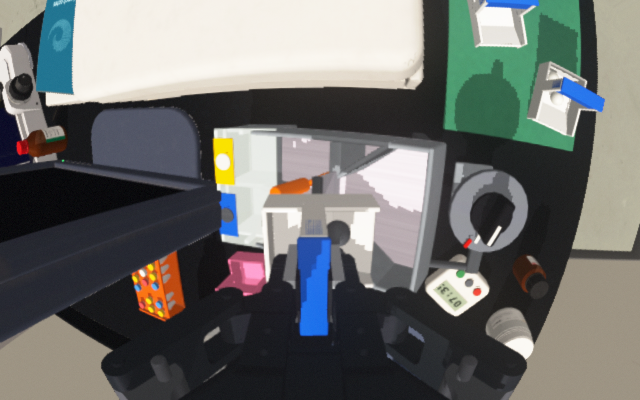

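View pics/t12.png

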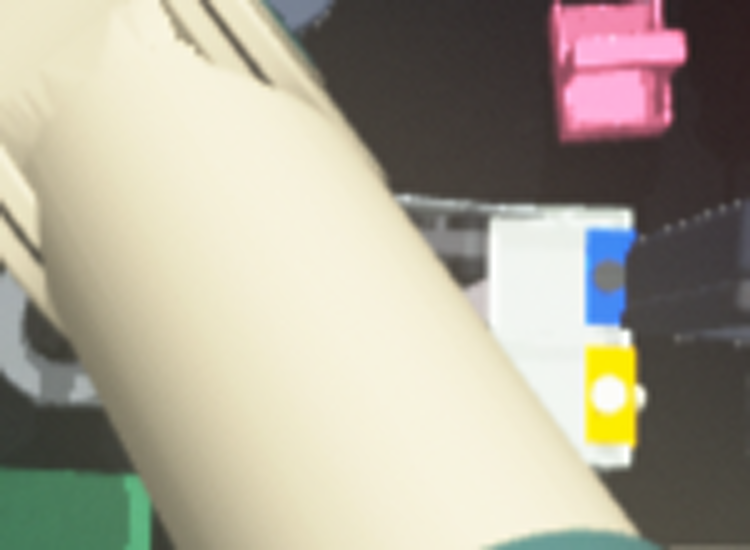

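Call:
carry_out(
  plan=[
    [[0,0.06,0.08,0.06,0,0,-1],[0,0.1,0.1,0.11,0,0,-1],[0,0.14,0.12,0.17,0,0,-1],[0,0.19,0.16,0.225,0,0,-1],[0,0.24,0.2,0.28,0,0,-1],[0,0.285,0.233,0.335,0,0,-1],[0,0.285,0.233,0.335,0,0,-1],[0,0.285,0.233,0.335,0,0,-1]],
  ],
)

```text
clock: 18.32
tool_pos: [0.5578, 0.2301, 0.1728]
tcp_rot: [-0.0, 0.003, 0.924, -0.382]
contact_force: [-0.0, 0.3, -0.9]
width: 0.0119
```

Call:
carry_out(
  plan=[
    [[0,0.03,-0.03,0.04,0,0,-1],[0,0.06,-0.05,0.08,0,0,-1],[0,0.06,-0.05,0.08,0,0,-1],[0,0.06,-0.05,0.08,0,0,-1],[0,0.06,-0.05,0.08,0,0,-1],[0,0.06,-0.05,0.08,0,0,-1]],
  ],
)

```text
clock: 19.08
tool_pos: [0.5573, 0.239, 0.1717]
tcp_rot: [-0.0, 0.002, 0.898, -0.44]
contact_force: [-0.3, 0.9, -0.8]
width: 0.012
```

Run:
```python
from h import *
s=st();p,Rm=pose(s);print(s['clock'],p,s['joint_positions'],s['contact_force'],s['width'])
i=get_image('wrist'); cv2.imwrite('pics/w13.png',i);crop(get_image('top'),270,120,420,230,5,'t13.png')
crop(get_image('scene'),215,130,445,310,3.4,'s13.png')
print(np.degrees(np.arctan2(Rm[2,1],Rm[1,1])))
```

```text
19.075 [0.55726501 0.23901003 0.17170227] [-0.91664359  1.02139205  0.28080095  1.29163273  0.4196745   1.49931606
  0.70403477] [-0.30729901  0.88496002 -0.84942633] 0.012040233970389023
-52.205471904868915
```

View pics/w13.png

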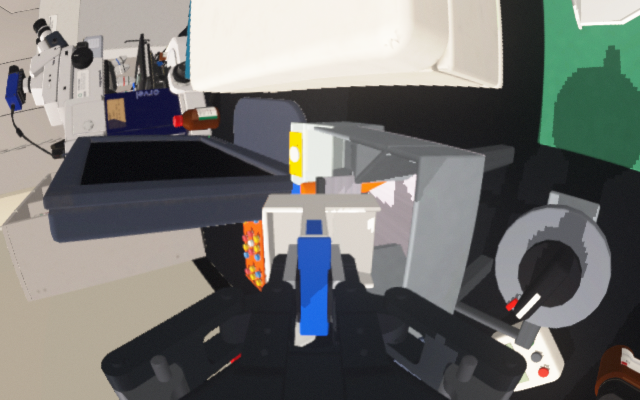

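View pics/s13.png

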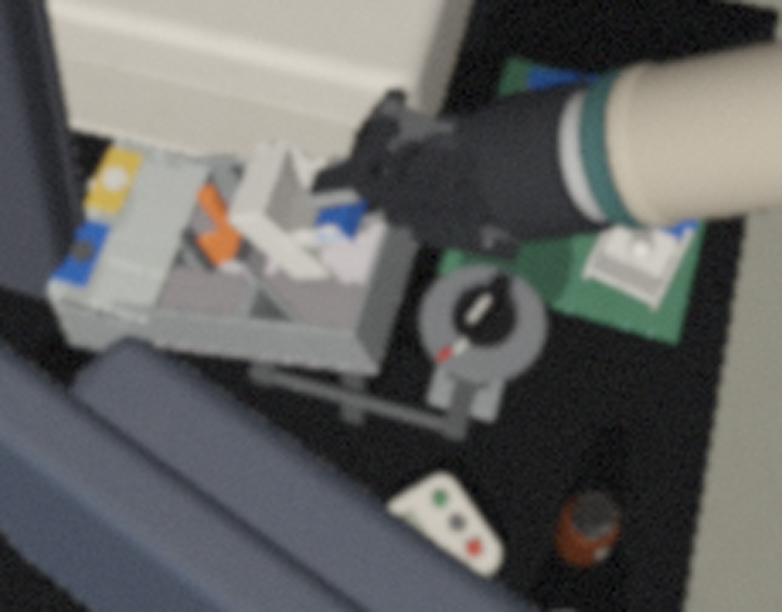

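Run:
```python
from h import *
rows([(45,.238,.135),(30,.238,.16),(15,.238,.18),(0,.238,.19)])
```

```text
(45, 0.238, 0.135) [ 0.    -0.113  0.013 -0.08  -0.001 -0.002]
(30, 0.238, 0.16) [-0.    -0.354 -0.031 -0.247 -0.001 -0.002]
(15, 0.238, 0.18) [-0.    -0.526 -0.037 -0.414 -0.001 -0.002]
(0, 0.238, 0.19) [-0.001 -0.588  0.017 -0.58  -0.    -0.002]
```

Call:
carry_out(
  plan=[
    [[0,-0.11,0,-0.08,0,0,-1],[0,-0.22,-0.02,-0.16,0,0,-1],[0,-0.35,-0.03,-0.247,0,0,-1],[0,-0.44,-0.04,-0.33,0,0,-1],[0,-0.53,-0.04,-0.414,0,0,-1],[0,-0.56,-0.01,-0.5,0,0,-1],[0,-0.59,0.01,-0.58,0,0,-1],[0,-0.59,0.01,-0.58,0,0,-1]],
  ],
)

```text
clock: 20.23
tool_pos: [0.5577, 0.1976, 0.2178]
tcp_rot: [0.0, 0.005, 1.0, -0.002]
contact_force: [0.1, 0.1, -1.7]
width: 0.0119
```

Run:
```python
from h import *
s=st();p,Rm=pose(s);print(s['clock'],p,s['joint_positions'],s['contact_force'],s['width'])
i=get_image('wrist'); cv2.imwrite('pics/w14.png',i);crop(get_image('top'),270,120,420,230,5,'t14.png')
crop(get_image('scene'),215,130,445,310,3.4,'s14.png')
print(go([.49,.30,.235],down(np.radians(38))),go([.4436,.3535,.235],down(np.radians(-12.7))))
```

```text
20.225 [0.55766061 0.19758847 0.21777803] [-0.37575196  0.55800541 -0.02262888  1.70088222  0.020552    0.88357985
  1.1527156 ] [ 0.10706307  0.07085649 -1.72750923] 0.011926492037829164
[ 0.665  0.956 -0.183 -0.001  0.     0.578] [ 1.129e+00  1.491e+00 -1.840e-01 -1.000e-03  1.000e-03  1.141e+00]
```

View pics/w14.png

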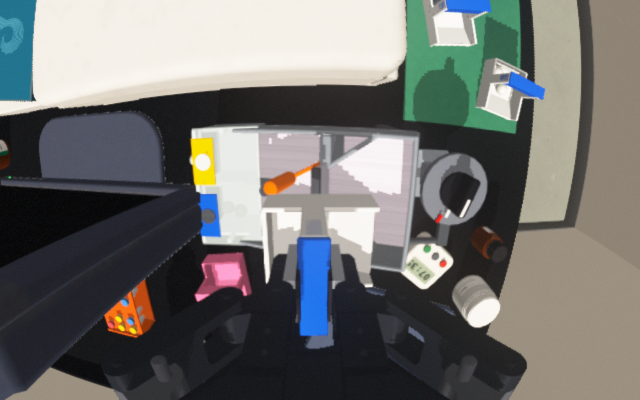

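View pics/s14.png

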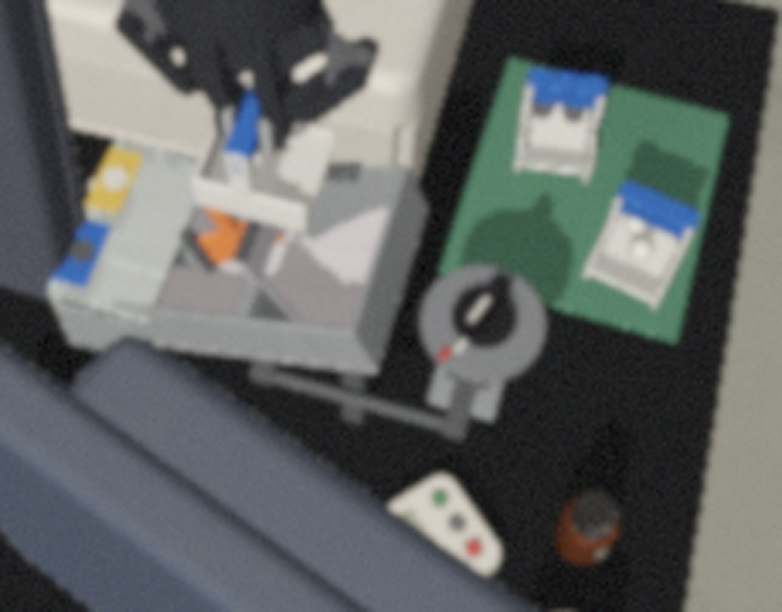

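Run:
```python
from h import *
i=cv2.imread('pics/w14.png'); crop(i,180,120,300,260,5,'w14c.png')
```

```text
(no output)
```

View pics/w14c.png

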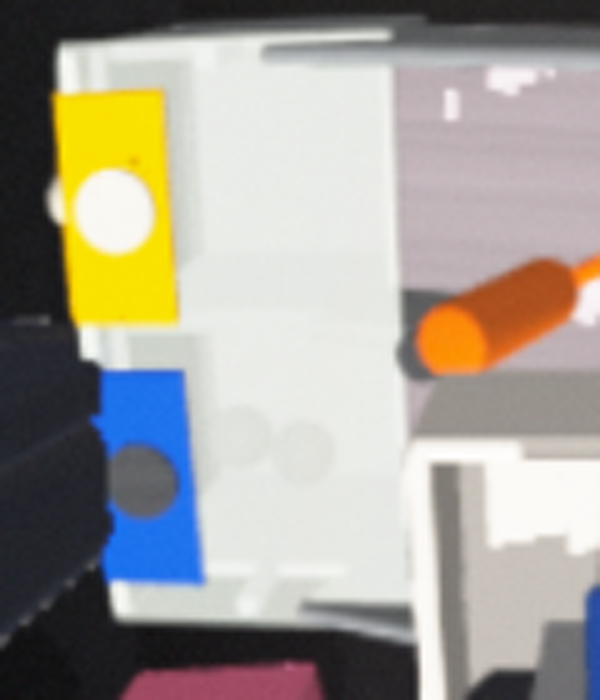

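Call:
carry_out(
  plan=[
    [[0.1,0.15,-0.1,0,0,0.07,-1],[0.2,0.3,-0.18,0,0,0.15,-1],[0.35,0.5,-0.18,0,0,0.23,-1],[0.5,0.7,-0.18,0,0,0.32,-1],[0.65,0.9,-0.18,0,0,0.42,-1],[0.7,1.0,-0.18,0,0,0.5,-1],[0.7,1.0,-0.18,0,0,0.58,-1],[0.7,1.0,-0.18,0,0,0.58,-1]],
  ],
)

```text
clock: 21.38
tool_pos: [0.4858, 0.3054, 0.2344]
tcp_rot: [0.0, 0.438, 0.899, -0.001]
contact_force: [0.6, 0.7, -1.1]
width: 0.0116
```

Run:
```python
from h import *
s=st();p,Rm=pose(s);print(s['clock'],p,s['joint_positions'],s['contact_force'],s['width'])
print(go([.4436,.3535,.16],down(np.radians(-12.7))))
```

```text
21.375 [0.4857747  0.30536203 0.23435648] [-0.75839709  0.52367203  0.22537625  1.73529086 -0.14075377  0.89989494
  0.18878176] [ 0.55132806  0.68488105 -1.11489127] 0.01162382359974366
[ 0.64  -0.035  0.743 -0.     0.001  0.563]
```

Two steel balls show in the far (blue) bin, through the cover at crop (240,435) and (300,450). I'll put the empty scoop back.

Call:
carry_out(
  plan=[
    [[0.15,0,0.1,0,0,0.08,-1],[0.35,0,0.3,0,0,0.17,-1],[0.55,-0.02,0.5,0,0,0.26,-1],[0.64,-0.035,0.7,0,0,0.35,-1],[0.64,-0.035,0.74,0,0,0.45,-1],[0.64,-0.035,0.74,0,0,0.563,-1],[0.64,-0.035,0.74,0,0,0.563,-1]],
  ],
)

```text
clock: 22.25
tool_pos: [0.4446, 0.3523, 0.1604]
tcp_rot: [0.001, 0.781, 0.625, -0.001]
contact_force: [-0.6, -1.0, -1.4]
width: 0.0117
```

Run:
```python
from h import *
s=st();p,Rm=pose(s);print(s['clock'],p,s['joint_positions'],s['contact_force'],s['width'])
print(go([.4436,.3535,.044],down(np.radians(-12.7))))
i=get_image('wrist'); W=wcam(p,Rm); crop(i,150,100,480,350,2.4,'w15.png'); print(bars(i,W))
```

```text
22.25 [0.44461634 0.35230346 0.16041041] [-1.00134593  0.64002317  0.44113936  1.83179382 -0.378588    0.75494885
 -0.57853559] [-0.60355995 -1.02376962 -1.42399696] 0.011666223316255208
[ 1.200e-02 -1.300e-02  1.164e+00  0.000e+00  1.000e-03  0.000e+00]
[(0.4438, 0.4305, 51.7, 13.3, -12.9), (0.3683, 0.3551, 53.1, 19.5, 6.0), (0.4399, 0.3331, 10.6, 9.9, -12.7), (0.4265, 0.2713, 107.0, 27.7, -13.3)]
```

View pics/w15.png

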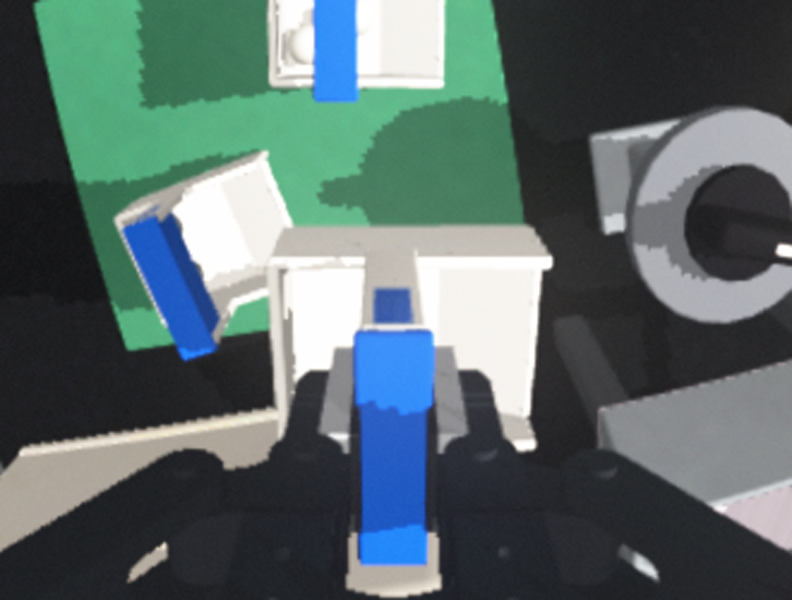

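Call:
carry_out(
  plan=[
    [[0.01,0.04,0.3,0,0,0,-1],[0.01,0.04,0.6,0,0,0,-1],[0.01,0.04,0.85,0,0,0,-1],[0.01,0.04,1.0,0,0,0,-1],[0.01,0.04,1.0,0,0,0,-1]],
  ],
)

```text
clock: 22.92
tool_pos: [0.449, 0.3511, 0.0602]
tcp_rot: [0.0, 0.782, 0.623, -0.001]
contact_force: [-0.3, 0.2, -0.8]
width: 0.0118
```

Call:
carry_out(
  plan=[
    [[0,0,0.07,0,0,0,-1],[0,0,0.13,0,0,0,-1],[0,0,0.17,0,0,0,-1],[0,0,0.17,0,0,0,-1]],
  ],
)

```text
clock: 23.42
tool_pos: [0.4493, 0.3511, 0.0437]
tcp_rot: [0.001, 0.783, 0.622, -0.0]
contact_force: [0.8, 0.5, -1.7]
width: 0.0117
```

Run:
```python
from h import *
s=st();p,Rm=pose(s);print(s['clock'],p,s['contact_force'],s['width'])
```

```text
23.425 [0.44933521 0.35114848 0.04370003] [ 0.75216245  0.51933424 -1.65354415] 0.011746846632126454
```

Call:
carry_out(
  plan=[
    [[0,0,0.025,0,0,0,-1],[0,0,0.025,0,0,0,-1],[0,0,0.025,0,0,0,-1]],
  ],
)

```text
clock: 23.8
tool_pos: [0.4494, 0.3515, 0.0418]
tcp_rot: [0.0, 0.783, 0.622, 0.0]
contact_force: [-2.1, 0.7, 4.2]
width: 0.0119
```

Contact. Release and rise.

Call:
carry_out(
  plan=[
    [[0,0,0,0,0,0,0.0],[0,0,0,0,0,0,0.3],[0,0,0,0,0,0,0.3],[0,0,-0.2,0,0,0,0.3],[0,0,-0.6,0,0,0,0.3],[0,0,-1,0,0,0,0.3],[0,0,-1,0,0,0,0.3]],
  ],
)

```text
clock: 24.68
tool_pos: [0.4514, 0.3524, 0.1442]
tcp_rot: [0.001, 0.783, 0.622, 0.003]
contact_force: [-0.0, 0.1, -1.0]
width: 0.0554
```

Run:
```python
from h import *
s=st();p,Rm=pose(s);print(s['clock'],p,s['contact_force'],s['width'],s['joint_positions'])
i=get_image('wrist'); W=wcam(p,Rm); crop(i,150,100,480,350,2.4,'w16.png'); B=bars(i,W);print(B)
print(go([B[1][0]-.001,B[1][1],.13],down(np.radians(B[1][4]))))
```

```text
24.675 [0.45141309 0.35244524 0.14424471] [-0.03822097  0.05914518 -0.96681832] 0.05541822102420334 [-0.98497874  0.6657782   0.43007005  1.83653981 -0.39994399  0.71932723
 -0.55994413]
[(0.4437, 0.4302, 52.6, 13.6, -13.2), (0.4487, 0.35, 52.9, 14.0, -13.8), (0.3687, 0.3553, 53.3, 21.6, 6.9)]
[-0.024 -0.019  0.125  0.001 -0.001  0.009]
```

View pics/w16.png

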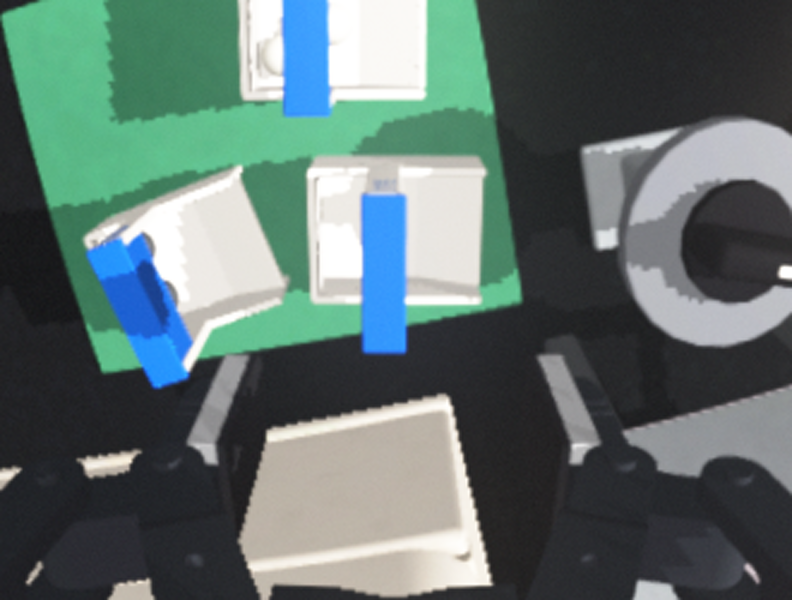

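Run:
```python
from h import *
print(go([.365,.3552,.145],down(np.radians(6.7))))
```

```text
[-0.159 -0.836 -0.027  0.002 -0.001 -0.219]
```

Call:
carry_out(
  plan=[
    [[-0.08,-0.42,-0.027,0,0,-0.1,0.3],[-0.16,-0.84,-0.027,0,0,-0.22,0.3],[-0.16,-0.84,-0.027,0,0,-0.22,0.3],[-0.16,-0.84,-0.027,0,0,-0.22,0.3]],
  ],
)

```text
clock: 25.22
tool_pos: [0.3644, 0.3545, 0.1434]
tcp_rot: [0.001, 0.665, 0.747, -0.0]
contact_force: [0.8, 0.6, 0.8]
width: 0.0554
```

Run:
```python
from h import *
s=st();p,Rm=pose(s);print(s['clock'],p,s['contact_force'],s['width'],s['joint_positions'])
i=get_image('wrist'); W=wcam(p,Rm); crop(i,150,100,480,350,2.4,'w17.png'); B=bars(i,W);print(B)
for b in B: print(go([b[0],b[1],.039],down(np.radians(b[4]))))
```

```text
25.225 [0.3644268  0.35445109 0.14341048] [0.77111356 0.62779454 0.81432009] 0.05536804608562438 [-1.05598877  0.58096758  0.33797501  2.00174366 -0.32012183  0.61038981
 -0.38793944]
[(0.4412, 0.4309, 52.8, 17.8, -13.3), (0.3654, 0.3547, 52.4, 13.9, 7.0), (0.4449, 0.3505, 52.8, 20.2, -11.8)]
[6.740e-01 8.440e-01 1.045e+00 1.000e-03 1.000e-03 2.220e-01]
[ 5.000e-03  3.000e-03  1.045e+00  1.000e-03  1.000e-03 -4.000e-03]
[-1.290e-01  7.880e-01  1.046e+00  1.000e-03  1.000e-03  2.050e-01]
```

View pics/w17.png

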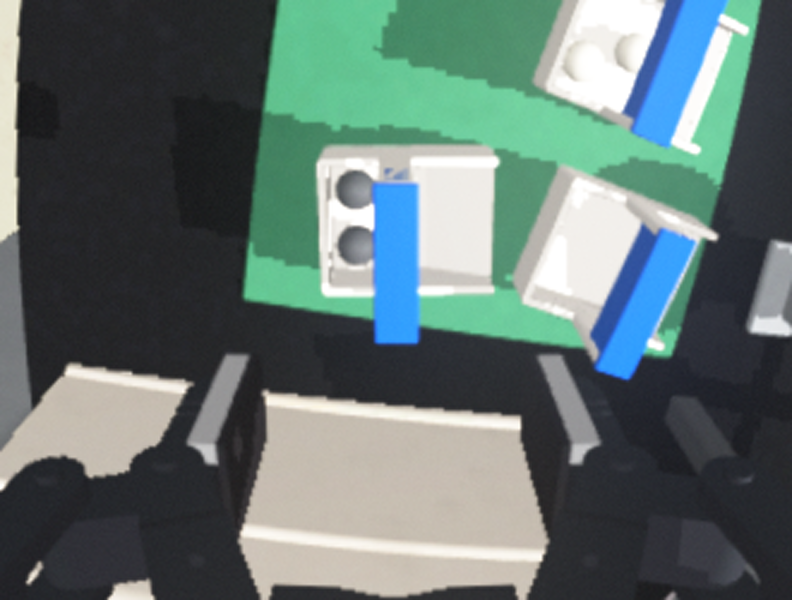

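Call:
carry_out(
  plan=[
    [[0.005,0.01,0.4,0,0,0,0.3],[0.005,0.01,0.8,0,0,0,0.3],[0.005,0.01,1.0,0,0,0,0.3],[0.005,0.01,1.0,0,0,0,0.3]],
  ],
)

```text
clock: 25.78
tool_pos: [0.3654, 0.3539, 0.0424]
tcp_rot: [0.001, 0.665, 0.747, -0.002]
contact_force: [-0.1, 0.0, 0.2]
width: 0.0555
```

Call:
carry_out(
  plan=[
    [[0,0,0.03,0,0,0,0.3],[0,0,0.03,0,0,0,-1],[0,0,0.03,0,0,0,-1],[0,0,0.03,0,0,0,-1],[0,0,0.03,0,0,0,-1],[0,0,0.03,0,0,0,-1]],
  ],
)

```text
clock: 26.52
tool_pos: [0.3655, 0.3556, 0.0417]
tcp_rot: [0.001, 0.664, 0.748, 0.001]
contact_force: [-0.3, -1.0, 6.6]
width: 0.0118
```

Call:
carry_out(
  plan=[
    [[0,0,-0.1,0,0,0,-1],[0,0,-0.25,0,0,0,-1],[0,0,-0.45,0,0,0,-1],[0,0,-0.65,0,0,0,-1],[0,0,-0.85,0,0,0,-1],[0,0,-1.0,0,0,0,-1],[0,0,-1.0,0,0,0,-1]],
  ],
)

```text
clock: 27.4
tool_pos: [0.3654, 0.3559, 0.1423]
tcp_rot: [0.001, 0.664, 0.748, 0.001]
contact_force: [0.4, -0.0, -1.1]
width: 0.0121
```

Run:
```python
from h import *
s=st();p,Rm=pose(s);print(s['clock'],p,s['contact_force'],s['width'],s['joint_positions'])
i=get_image('wrist'); W=wcam(p,Rm); crop(i,150,100,480,350,2.4,'w18.png'); B=bars(i,W);print(B)
print(go([.40,.34,.235],down(np.radians(48))))
```

```text
27.4 [0.36542464 0.35586564 0.14232908] [ 0.3726408  -0.00498495 -1.07846904] 0.012066975169917862 [-1.05814265  0.58403072  0.34154341  2.00097809 -0.32821986  0.60685465
 -0.37915328]
[(0.4413, 0.4307, 52.7, 18.0, -13.4), (0.445, 0.3506, 53.2, 20.5, -11.6), (0.3734, 0.2877, 98.8, 25.5, 7.3)]
[-0.196  0.331 -0.935  0.     0.    -0.458]
```

View pics/w18.png

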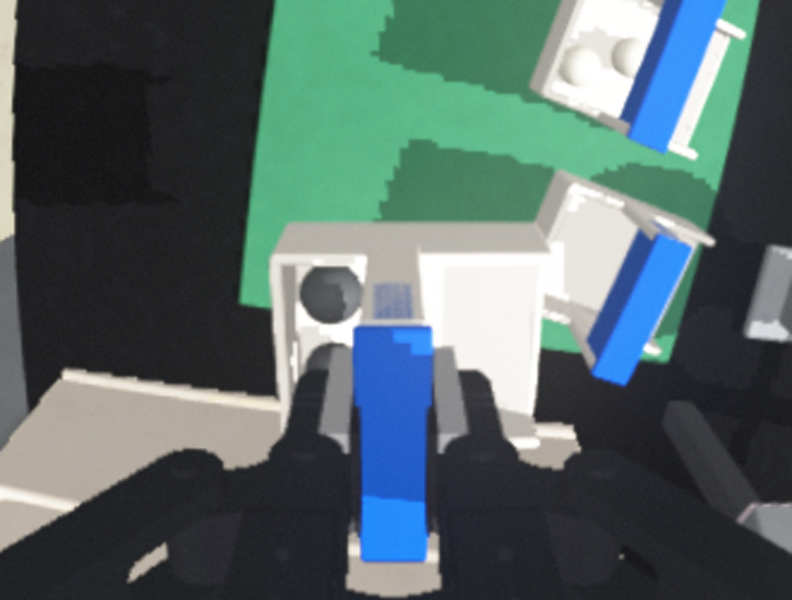

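Call:
carry_out(
  plan=[
    [[0,0,-0.2,0,0,0,-1],[-0.05,0.05,-0.4,0,0,-0.05,-1],[-0.1,0.12,-0.6,0,0,-0.12,-1],[-0.15,0.2,-0.8,0,0,-0.2,-1],[-0.19,0.28,-0.93,0,0,-0.29,-1],[-0.2,0.33,-0.93,0,0,-0.38,-1],[-0.2,0.33,-0.93,0,0,-0.46,-1],[-0.2,0.33,-0.93,0,0,-0.46,-1]],
  ],
)

```text
clock: 28.45
tool_pos: [0.3996, 0.3389, 0.2332]
tcp_rot: [-0.0, 0.358, 0.934, -0.001]
contact_force: [0.1, 0.0, 0.0]
width: 0.0118
```

Run:
```python
from h import *
s=st();p,Rm=pose(s);print(s['clock'],p,s['contact_force'],s['width'],s['joint_positions'])
print(go([.557,.22,.23],down(np.radians(90))),go([.48,.28,.23],down(np.radians(90))))
```

```text
28.45 [0.39961082 0.33891111 0.23320831] [0.14718555 0.02261736 0.00739527] 0.011763849858727044 [-0.89569717  0.45328429  0.19917648  1.86689151 -0.11619993  0.83487406
  0.20129347]
[-1.966  0.167  0.033 -0.002 -0.    -0.466] [-0.992  0.099  0.032 -0.002 -0.    -0.466]
```

Call:
carry_out(
  plan=[
    [[-0.15,0.01,0,0,0,-0.06,-1],[-0.35,0.03,0,0,0,-0.14,-1],[-0.55,0.05,0,0,0,-0.22,-1],[-0.75,0.07,0,0,0,-0.3,-1],[-0.95,0.09,0.02,0,0,-0.38,-1],[-1.0,0.1,0.03,0,0,-0.466,-1],[-1.0,0.1,0.03,0,0,-0.466,-1]],
  ],
)

```text
clock: 29.32
tool_pos: [0.4811, 0.2795, 0.2304]
tcp_rot: [-0.0, 0.001, 1.0, -0.001]
contact_force: [-0.4, -0.6, -1.5]
width: 0.0116
```

Run:
```python
from h import *
s=st();p,Rm=pose(s);print(s['clock'],p,s['contact_force'],s['width'],s['joint_positions'])
rows([(0,.238,.19),(15,.238,.165)])
```

```text
29.325 [0.48113633 0.27951085 0.23037431] [-0.43357849 -0.59547621 -1.46404927] 0.011555303106264878 [-5.79562367e-01  4.94917834e-01  3.39488664e-03  1.78202893e+00
 -9.38308176e-04  8.66387360e-01  9.92401722e-01]
(0, 0.238, 0.19) [-0.761 -0.773  0.137 -0.001 -0.001 -0.002]
(15, 0.238, 0.165) [-0.761 -0.691  0.303  0.166 -0.001 -0.001]
```

Call:
carry_out(
  plan=[
    [[-0.15,-0.15,0,0,0,0,-1],[-0.35,-0.35,0,0,0,0,-1],[-0.55,-0.55,0,0,0,0,-1],[-0.72,-0.7,0.05,0.03,0,0,-1],[-0.76,-0.7,0.15,0.1,0,0,-1],[-0.76,-0.69,0.3,0.166,0,0,-1],[-0.76,-0.69,0.3,0.166,0,0,-1]],
  ],
)

```text
clock: 30.2
tool_pos: [0.555, 0.215, 0.1989]
tcp_rot: [-0.001, -0.003, 0.991, -0.13]
contact_force: [-0.0, -0.1, -1.4]
width: 0.0116
```

Run:
```python
from h import *
s=st();p,Rm=pose(s);print(s['clock'],p,s['contact_force'],s['width'])
i=get_image('wrist'); cv2.imwrite('pics/w19.png',i)
rows([(15,.238,.165),(45,.238,.127),(52,.238,.125)])
```

```text
30.2 [0.55500234 0.21499757 0.19894538] [-0.03098277 -0.0613166  -1.37190047] 0.011622258198927348
(15, 0.238, 0.165) [-0.009 -0.026  0.009  0.    -0.     0.002]
(45, 0.238, 0.127) [-0.01   0.254  0.231  0.334  0.     0.002]
(52, 0.238, 0.125) [-0.011  0.31   0.232  0.411  0.     0.002]
```

View pics/w19.png

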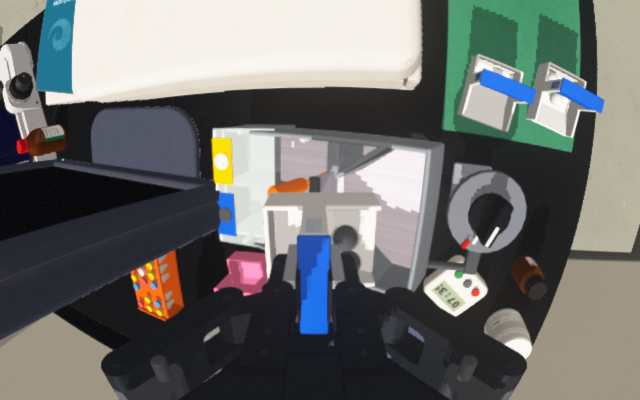

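Call:
carry_out(
  plan=[
    [[0,0.04,0.08,0.06,0,0,-1],[0,0.08,0.1,0.11,0,0,-1],[0,0.12,0.12,0.17,0,0,-1],[0,0.17,0.16,0.225,0,0,-1],[0,0.22,0.2,0.28,0,0,-1],[0,0.255,0.23,0.335,0,0,-1],[0,0.255,0.23,0.335,0,0,-1],[0,0.255,0.23,0.335,0,0,-1]],
  ],
)

```text
clock: 31.25
tool_pos: [0.5581, 0.2285, 0.1737]
tcp_rot: [0.001, 0.001, 0.924, -0.383]
contact_force: [0.1, -1.2, -0.5]
width: 0.0118
```

Call:
carry_out(
  plan=[
    [[0,0.03,-0.03,0.04,0,0,-1],[0,0.06,-0.05,0.08,0,0,-1],[0,0.06,-0.05,0.08,0,0,-1],[0,0.06,-0.05,0.08,0,0,-1],[0,0.06,-0.05,0.08,0,0,-1],[0,0.06,-0.05,0.08,0,0,-1]],
  ],
)

```text
clock: 32.0
tool_pos: [0.5576, 0.2373, 0.1724]
tcp_rot: [0.001, -0.0, 0.898, -0.441]
contact_force: [-1.2, 0.0, -1.3]
width: 0.012
```

Run:
```python
from h import *
s=st();p,Rm=pose(s);print(s['clock'],p,s['contact_force'],s['width'])
i=get_image('wrist'); cv2.imwrite('pics/w20.png',i)
rows([(45,.238,.135),(30,.238,.16),(15,.238,.18),(0,.238,.19)])
```

```text
32.0 [0.55757234 0.23727634 0.17239902] [-1.15587884  0.03692297 -1.33441168] 0.011996044469504684
(45, 0.238, 0.135) [ 0.005 -0.093  0.004 -0.081  0.001  0.   ]
(30, 0.238, 0.16) [ 0.005 -0.334 -0.04  -0.248  0.001  0.   ]
(15, 0.238, 0.18) [ 0.005 -0.506 -0.046 -0.415  0.001  0.   ]
(0, 0.238, 0.19) [ 0.005 -0.569  0.008 -0.581  0.001  0.   ]
```

View pics/w20.png

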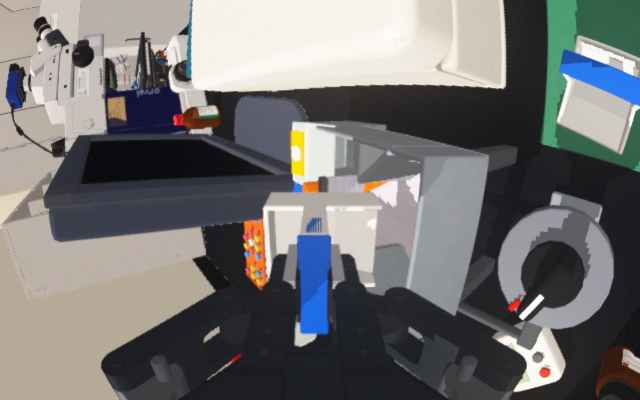

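Call:
carry_out(
  plan=[
    [[0,-0.1,0,-0.08,0,0,-1],[0,-0.21,-0.02,-0.16,0,0,-1],[0,-0.33,-0.04,-0.247,0,0,-1],[0,-0.43,-0.04,-0.33,0,0,-1],[0,-0.51,-0.04,-0.414,0,0,-1],[0,-0.54,-0.01,-0.5,0,0,-1],[0,-0.57,0.01,-0.58,0,0,-1],[0,-0.57,0.01,-0.58,0,0,-1]],
  ],
)

```text
clock: 33.05
tool_pos: [0.5582, 0.197, 0.2171]
tcp_rot: [0.001, 0.003, 1.0, -0.003]
contact_force: [0.1, -0.4, -2.0]
width: 0.0114
```

Run:
```python
from h import *
s=st();p,Rm=pose(s);print(s['clock'],p,s['contact_force'],s['width'])
i=get_image('wrist'); crop(i,170,110,430,300,3,'w21.png')
print(go([.48,.28,.235],down(np.radians(90))))
```

```text
33.05 [0.55820579 0.19702126 0.21710682] [ 0.07204096 -0.44811514 -2.00514708] 0.01140707384723792
[ 0.778  0.796 -0.187 -0.003  0.    -0.001]
```

View pics/w21.png

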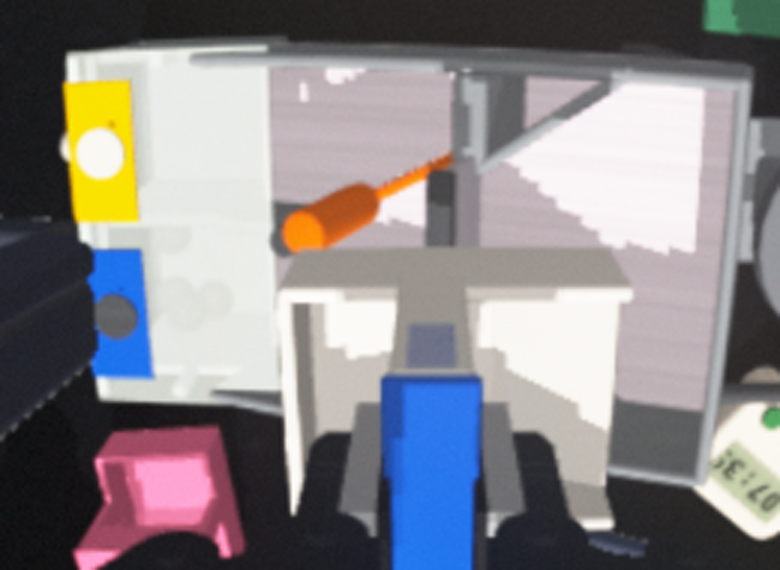

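Run:
```python
from h import *
W=cam('wrist')
for q in ((180,305),(215,297),(175,235),(210,215)):
    print(q,onz(W,(170+q[0]/3,110+q[1]/3),.013).round(3))
# chute->world
def cw(x,y,z): return np.array([.557-y-.015*(0.08-0),.182+x,z])
i=get_image('wrist'); j=i[165:225,190:265]; j=cv2.resize(j,None,fx=9,fy=9,interpolation=cv2.INTER_CUBIC)
l=cv2.cvtColor(j,cv2.COLOR_BGR2GRAY); l=cv2.createCLAHE(6,(2,2)).apply(l); cv2.imwrite('pics/w21b.png',l)
```

```text
(180, 305) [[0.605 0.097 0.013]]
(215, 297) [[0.601 0.112 0.013]]
(175, 235) [[0.575 0.097 0.013]]
(210, 215) [[0.567 0.112 0.013]]
```

View pics/w21b.png

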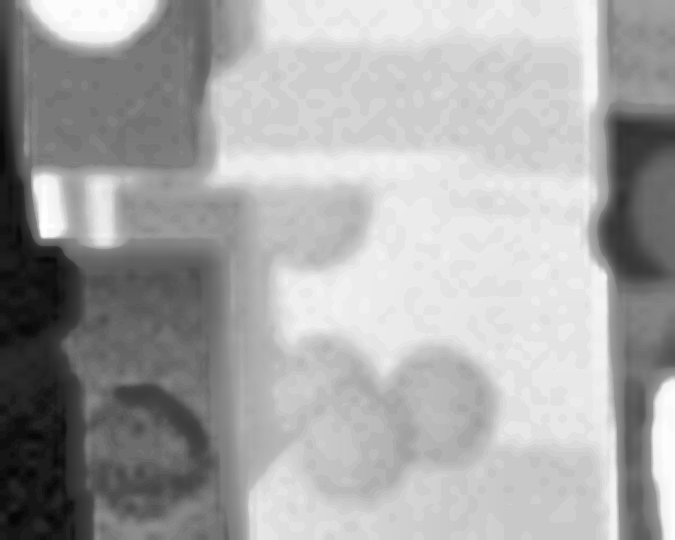

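Call:
carry_out(
  plan=[
    [[0.15,0.15,-0.15,0,0,0,-1],[0.4,0.4,-0.19,0,0,0,-1],[0.65,0.65,-0.19,0,0,0.05,-1],[0.78,0.8,-0.19,0,0,0.12,-1],[0.9,0.85,-0.19,0,0,0.2,-1],[1.0,0.9,-0.19,0,0,0.3,-1],[1.0,0.9,-0.19,0,0,0.4,-1],[1.0,0.9,-0.19,0,0,0.46,-1]],
  ],
)

```text
clock: 34.15
tool_pos: [0.4547, 0.2957, 0.2356]
tcp_rot: [0.0, 0.351, 0.936, -0.001]
contact_force: [-0.1, 0.1, -0.8]
width: 0.0119
```

Run:
```python
from h import *
s=st();p,Rm=pose(s);print(s['clock'],p,s['contact_force'],s['width'],s['joint_positions'])
print(go([.3645,.3556,.16],down(np.radians(7))))
```

```text
34.15 [0.45472159 0.29567215 0.23559033] [-0.07050837  0.08109862 -0.80896503] 0.011851149680989012 [-0.76541458  0.47569311  0.19992633  1.81727054 -0.11784241  0.86143849
  0.34258153]
[ 1.075e+00 -1.410e-01  7.550e-01 -1.000e-03  1.000e-03  4.650e-01]
```

Call:
carry_out(
  plan=[
    [[0.2,-0.02,0,0,0,0.08,-1],[0.4,-0.05,0,0,0,0.16,-1],[0.6,-0.08,0.1,0,0,0.24,-1],[0.8,-0.1,0.3,0,0,0.32,-1],[1.0,-0.13,0.5,0,0,0.4,-1],[1.0,-0.14,0.7,0,0,0.465,-1],[1.0,-0.14,0.75,0,0,0.465,-1]],
  ],
)

```text
clock: 35.02
tool_pos: [0.3697, 0.3496, 0.1592]
tcp_rot: [0.001, 0.661, 0.75, -0.002]
contact_force: [-0.2, -0.8, -1.4]
width: 0.0118
```

Run:
```python
from h import *
s=st();p,Rm=pose(s);print(s['clock'],p,s['contact_force'],s['width'])
i=get_image('wrist'); W=wcam(p,Rm); crop(i,150,60,480,350,2.2,'w22.png'); B=bars(i,W);print(B)
print(go([.3645,.3556,.0425],down(np.radians(7))))
```

```text
35.025 [0.36973455 0.34956156 0.1591893 ] [-0.23505352 -0.82318722 -1.41156939] 0.011794213603075178
[(0.4418, 0.4308, 52.8, 17.1, -13.7), (0.4457, 0.3506, 53.3, 19.3, -11.3), (0.3797, 0.2694, 106.9, 27.3, 7.6)]
[ 7.600e-02 -5.100e-02  1.167e+00 -1.000e-03  2.000e-03  2.000e-03]
```

View pics/w22.png

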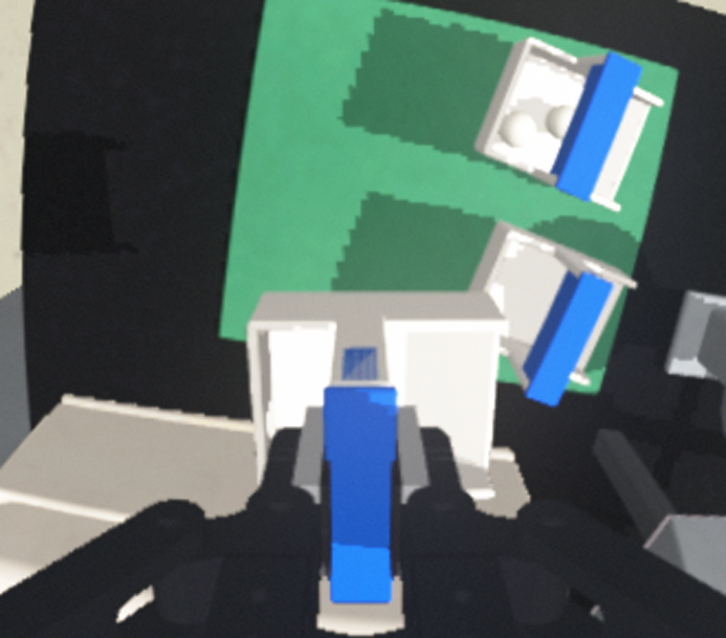

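Call:
carry_out(
  plan=[
    [[0.1,-0.06,0.3,0,0,0,-1],[0.1,-0.06,0.6,0,0,0,-1],[0.1,-0.06,0.85,0,0,0,-1],[0.1,-0.06,1.0,0,0,0,-1],[0.1,-0.06,1.0,0,0,0,-1]],
  ],
)

```text
clock: 35.7
tool_pos: [0.3654, 0.3565, 0.0596]
tcp_rot: [0.001, 0.663, 0.748, -0.001]
contact_force: [0.2, -0.4, -1.3]
width: 0.0117
```

Call:
carry_out(
  plan=[
    [[0,0,0.06,0,0,0,-1],[0,0,0.12,0,0,0,-1],[0,0,0.17,0,0,0,-1],[0,0,0.185,0,0,0,-1],[0,0,0.185,0,0,0,-1]],
  ],
)

```text
clock: 36.33
tool_pos: [0.3659, 0.3561, 0.0417]
tcp_rot: [0.001, 0.664, 0.748, -0.001]
contact_force: [-0.7, -0.6, 4.8]
width: 0.012
```

Call:
carry_out(
  plan=[
    [[0,0,0,0,0,0,0.0],[0,0,0,0,0,0,0.3],[0,0,0,0,0,0,0.3],[0,0,-0.2,0,0,0,0.3],[0,0,-0.6,0,0,0,0.3],[0,0,-1,0,0,0,0.3],[0,0,-1,0,0,0,0.3]],
  ],
)

```text
clock: 37.2
tool_pos: [0.3672, 0.3578, 0.1438]
tcp_rot: [0.001, 0.663, 0.748, 0.002]
contact_force: [0.2, -0.3, -0.3]
width: 0.0555
```

Run:
```python
from h import *
s=st();p,Rm=pose(s);print(s['clock'],p,s['contact_force'],s['width'])
i=get_image('wrist'); W=wcam(p,Rm); crop(i,150,60,480,350,2.2,'w23.png'); B=bars(i,W);print(B)
print(go([.43,.30,.22],RP(0)))
```

```text
37.2 [0.36721425 0.35783554 0.14381623] [ 0.19410938 -0.32005788 -0.31414437] 0.05545907931030051
[(0.4411, 0.4308, 52.7, 17.6, -13.3), (0.3659, 0.3554, 52.7, 14.0, 6.7), (0.445, 0.3515, 54.9, 20.3, -11.3)]
[-0.644  0.567 -0.776  0.001  0.001 -0.924]
```

View pics/w23.png

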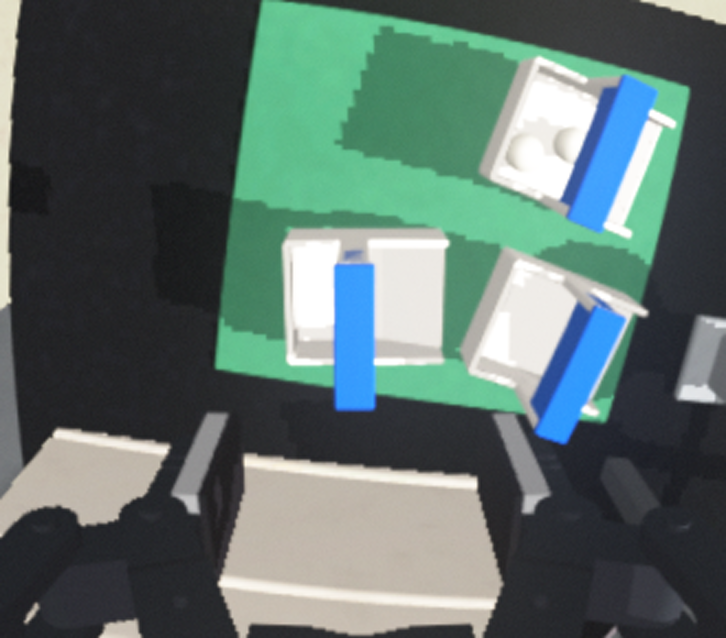

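Both emptied scoops stand upright. Next I move to the flap, closing the fingers on the way.

Call:
carry_out(
  plan=[
    [[0,0,-0.4,0,0,0,0.3],[-0.2,0.2,-0.78,0,0,-0.1,0.3],[-0.4,0.4,-0.78,0,0,-0.22,-1],[-0.64,0.57,-0.78,0,0,-0.33,-1],[-0.64,0.57,-0.78,0,0,-0.45,-1],[-0.64,0.57,-0.78,0,0,-0.57,-1],[-0.64,0.57,-0.78,0,0,-0.68,-1],[-0.64,0.57,-0.78,0,0,-0.8,-1]],
  ],
)

```text
clock: 38.25
tool_pos: [0.429, 0.2995, 0.2178]
tcp_rot: [-0.001, 0.094, 0.996, -0.002]
contact_force: [0.2, 0.5, -0.3]
width: -0.0003
```

Run:
```python
from h import *
s=st();p,Rm=pose(s);print(s['clock'],p,s['contact_force'],s['width'],s['joint_positions'])
print(go([.5155,.25,.22],RP(15)),go([.5155,.16,.2],RP(15)))
```

```text
38.25 [0.42901873 0.29946294 0.2178186 ] [ 0.17466399  0.53191739 -0.27976729] -0.00029334193414631474 [-0.69739259  0.46688244  0.04783343  1.88222751 -0.02760106  0.79739333
  0.74629441]
[-0.942 -0.323 -0.022  0.163 -0.017 -0.12 ] [-1.112 -1.206  0.182  0.163 -0.017 -0.12 ]
```

Call:
carry_out(
  plan=[
    [[-0.45,-0.16,0,0.08,0,-0.06,-1],[-0.94,-0.32,-0.02,0.163,-0.017,-0.12,-1],[-0.94,-0.32,-0.02,0.163,-0.017,-0.12,-1],[-1.0,-0.7,0.0,0.163,-0.017,-0.12,-1],[-1.0,-1.0,0.0,0.163,-0.017,-0.12,-1],[-1.0,-1.0,0.0,0.163,-0.017,-0.12,-1]],
  ],
)

```text
clock: 39.0
tool_pos: [0.5066, 0.1794, 0.219]
tcp_rot: [-0.001, 0.005, 0.991, -0.13]
contact_force: [0.1, 0.4, -0.1]
width: 0.0001
```

Run:
```python
from h import *
s=st();p,Rm=pose(s);print(s['clock'],p,s['contact_force'],s['width'],s['joint_positions'])
print(go([.5155,.16,.18],RP(15)),go([.5155,.16,.102],RP(15)))
i=get_image('wrist'); crop(i,180,100,460,310,2.8,'w24.png')
```

```text
39.0 [0.50657035 0.17943997 0.21898183] [ 0.10934908  0.438503   -0.10111144] 0.000133828848479024 [-0.6174235   0.55055597  0.12297644  1.76232324  0.19611861  0.97236829
  0.93061743]
[-0.091 -0.086  0.427  0.    -0.002 -0.006] [-0.092  0.115  1.18   0.    -0.002 -0.006]
```

View pics/w24.png

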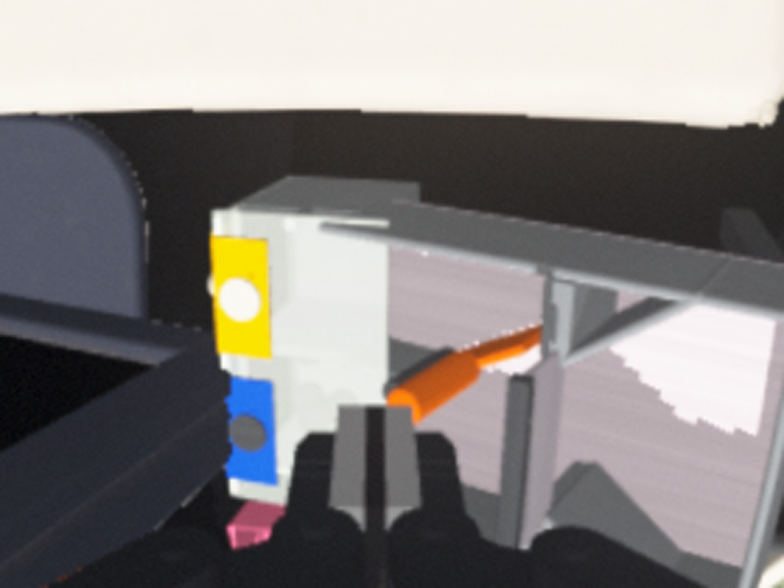

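Run:
```python
from h import *
W=cam('wrist'); print(onz(W,(180+400/2.8,100+405/2.8),.122))
```

```text
[[0.54619273 0.16359055 0.122     ]]
```

Call:
carry_out(
  plan=[
    [[-0.1,-0.09,0.43,0,0,0,-1],[-0.1,-0.09,0.43,0,0,0,-1],[-0.1,0.05,0.9,0,0,0,-1],[-0.1,0.07,1.0,0,0,0,-1],[-0.1,0.07,1.0,0,0,0,-1]],
  ],
)

```text
clock: 39.67
tool_pos: [0.5185, 0.1642, 0.1217]
tcp_rot: [0.001, 0.002, 0.992, -0.129]
contact_force: [-0.3, -0.2, 0.6]
width: -0.0001
```

Run:
```python
from h import *
s=st();p,Rm=pose(s);print(s['clock'],p,s['contact_force'])
print(go([.5155,.16,.102],RP(15)),go([.554,.16,.102],RP(15)))
```

```text
39.675 [0.51849139 0.16423131 0.12172547] [-0.25402852 -0.15210216  0.60270823]
[ 0.03   0.01   0.201  0.001  0.001 -0.003] [-0.355  0.012  0.202  0.001  0.001 -0.003]
```

Call:
carry_out(
  plan=[
    [[0,0.01,0.2,0,0,0,-1],[0,0.01,0.2,0,0,0,-1],[-0.1,0.01,0.2,0,0,0,-1],[-0.18,0.01,0.2,0,0,0,-1],[-0.25,0.01,0.2,0,0,0,-1],[-0.31,0.01,0.2,0,0,0,-1],[-0.36,0.01,0.2,0,0,0,-1],[-0.36,0.01,0.2,0,0,0,-1]],
  ],
)

```text
clock: 40.67
tool_pos: [0.5529, 0.1584, 0.1018]
tcp_rot: [-0.001, 0.003, 0.991, -0.13]
contact_force: [-6.5, 0.8, 5.3]
width: -0.0003
```

Run:
```python
from h import *
s=st();p,Rm=pose(s);print(s['clock'],p,s['contact_force'])
i=get_image('wrist'); crop(i,180,100,460,310,2.8,'w25.png')
```

```text
40.675 [0.55287627 0.15837129 0.10179365] [-6.54307018  0.77299327  5.30832085]
```

View pics/w25.png

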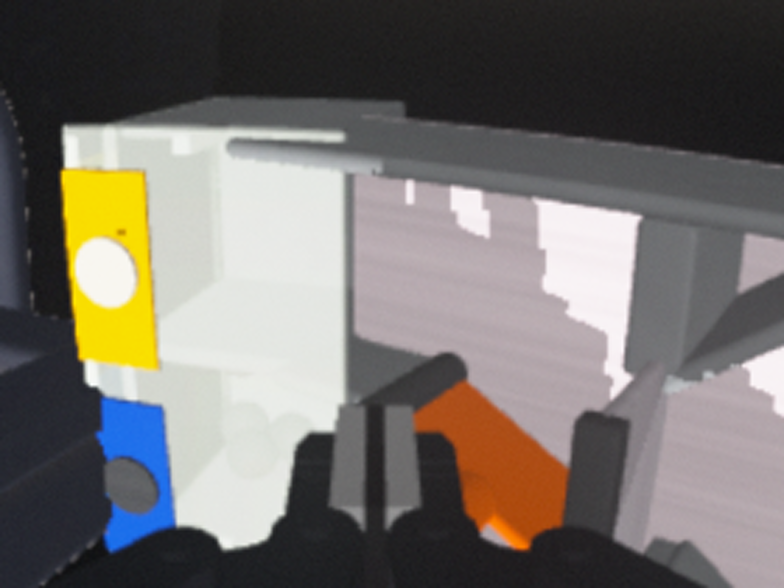

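Call:
carry_out(
  plan=[
    [[-0.03,0,0,0,0,0,-1],[-0.03,0,0,0,0,0,-1],[-0.03,0,0,0,0,0,-1]],
  ],
)

```text
clock: 41.1
tool_pos: [0.5531, 0.1583, 0.1017]
tcp_rot: [-0.004, 0.003, 0.991, -0.131]
contact_force: [-12.5, 1.6, 9.0]
width: 0.0002
```

Call:
carry_out(
  plan=[
    [[0.15,0,0,0,0,0,-1],[0.2,0,-0.3,0,0,0,-1],[0.2,0,-0.9,0,0,0,-1],[0.2,0,-1,0,0,0,-1],[0.2,0,-1,0,0,0,-1]],
  ],
)

```text
clock: 41.72
tool_pos: [0.5385, 0.1848, 0.199]
tcp_rot: [0.002, 0.003, 0.992, -0.129]
contact_force: [0.1, 0.0, -0.7]
width: 0.0001
```

Run:
```python
from h import *
s=st();p,Rm=pose(s);print(s['clock'],p,s['contact_force'])
i=get_image('wrist'); crop(i,180,100,460,310,2.8,'w26.png')
print(go([.49,.28,.235],RP(0)),go([.45,.34,.235],down(np.radians(0))))
```

```text
41.725 [0.5385476  0.18476222 0.19904397] [ 0.07145687  0.0435679  -0.73957303]
[ 0.482  0.828 -0.605 -0.166  0.001 -0.004] [ 0.885  1.405 -0.76  -0.129  0.131  0.99 ]
```

View pics/w26.png

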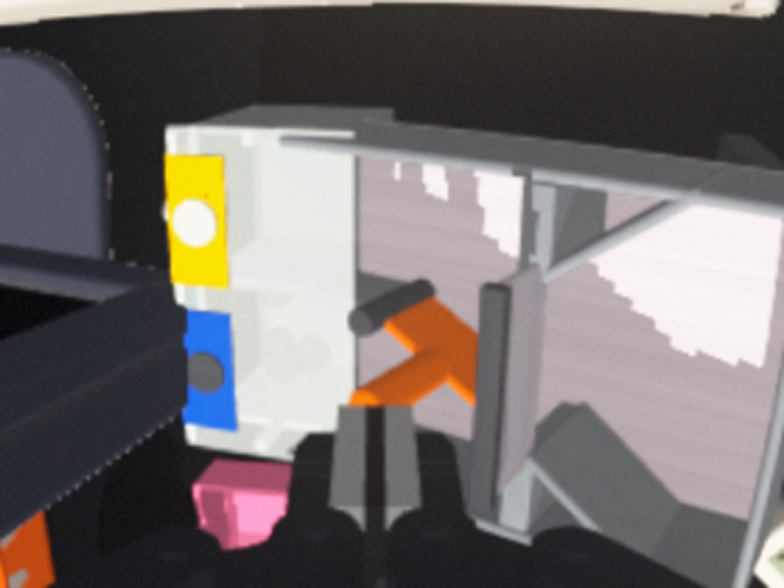

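Call:
carry_out(
  plan=[
    [[0.24,0.4,-0.5,-0.08,0,0,-1],[0.48,0.83,-0.6,-0.166,0,0,0.3],[0.48,0.83,-0.6,-0.166,0,0,0.3],[0.48,0.83,-0.6,-0.166,0,0,0.3]],
  ],
)

```text
clock: 42.28
tool_pos: [0.4903, 0.2789, 0.2336]
tcp_rot: [0.001, 0.003, 1.0, -0.001]
contact_force: [0.5, -0.0, 0.2]
width: 0.0542
```

Run:
```python
from h import *
s=st();p,Rm=pose(s);print(s['clock'],p,s['joint_positions'])
print(go([.45,.36,.235],down(np.radians(0))))
```

```text
42.275 [0.49026547 0.27888501 0.2336432 ] [-0.56419526  0.50080663 -0.00644144  1.75935963  0.00722118  0.88144066
  0.98953681]
[ 0.408  0.808 -0.016 -0.     0.002  0.996]
```

Call:
carry_out(
  plan=[
    [[0.2,0.4,0,0,0,0.11,0.3],[0.4,0.8,0,0,0,0.22,0.3],[0.4,0.8,0,0,0,0.33,0.3],[0.4,0.8,0,0,0,0.44,0.3],[0.4,0.8,0,0,0,0.56,0.3],[0.4,0.8,0,0,0,0.67,0.3],[0.4,0.8,0,0,0,0.78,0.3],[0.4,0.8,0,0,0,0.9,0.3]],
  ],
)

```text
clock: 43.28
tool_pos: [0.4513, 0.3595, 0.2338]
tcp_rot: [0.002, 0.654, 0.756, -0.0]
contact_force: [0.3, 0.7, -0.0]
width: 0.0554
```

Run:
```python
from h import *
s=st();p,Rm=pose(s);print(s['clock'],p,s['joint_positions'])
i=get_image('wrist'); W=wcam(p,Rm); cv2.imwrite('pics/w27.png',i); B=bars(i,W);print(B)
print(go([.4434,.4303,.14],down(np.radians(-13))))
```

```text
43.275 [0.45134469 0.35945192 0.23381169] [-0.97097877  0.54511868  0.38494267  1.73203181 -0.24458829  0.91150515
 -0.34090337]
[(0.4605, 0.4189, 53.0, 14.3, -12.2), (0.3673, 0.3564, 52.7, 15.9, 5.5), (0.4483, 0.3504, 53.9, 14.3, -13.5)]
[0.714 0.019 0.935 0.002 0.001 0.233]
```

View pics/w27.png

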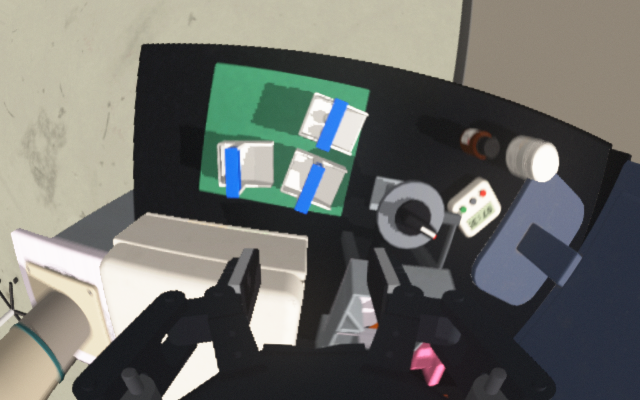

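Run:
```python
from h import *
print(go([.4605,.4189,.145],down(np.radians(-12.2))))
```

```text
[0.577 0.172 0.886 0.002 0.002 0.225]
```

Call:
carry_out(
  plan=[
    [[0.3,0.08,0.4,0,0,0.1,0.3],[0.58,0.17,0.88,0,0,0.22,0.3],[0.58,0.17,0.88,0,0,0.22,0.3],[0.58,0.17,0.88,0,0,0.22,0.3]],
  ],
)

```text
clock: 43.82
tool_pos: [0.4598, 0.4195, 0.147]
tcp_rot: [0.002, 0.771, 0.636, 0.001]
contact_force: [0.3, -0.3, 0.4]
width: 0.0556
```

Run:
```python
from h import *
s=st();p,Rm=pose(s);print(s['clock'],p,s['joint_positions'])
i=get_image('wrist'); W=wcam(p,Rm); crop(i,150,100,480,350,2.4,'w28.png'); B=bars(i,W);print(B)
for b in B: print(go([b[0],b[1],.039],down(np.radians(b[4]))))
```

```text
43.825 [0.45978003 0.41945733 0.14699621] [-1.04124972  0.72397738  0.426857    1.68924501 -0.38356935  0.81035232
 -0.63344935]
[(0.4602, 0.4192, 51.4, 13.1, -11.6), (0.4484, 0.3501, 53.1, 15.1, -13.1), (0.3673, 0.3758, 23.1, 15.4, -77.9)]
[-6.000e-03 -6.000e-03  1.092e+00  3.000e-03 -1.000e-03  6.000e-03]
[-7.070e-01  1.100e-02  1.091e+00  3.000e-03 -1.000e-03  2.300e-02]
[-0.61  -0.834  1.087  0.002 -0.003  0.743]
```

View pics/w28.png

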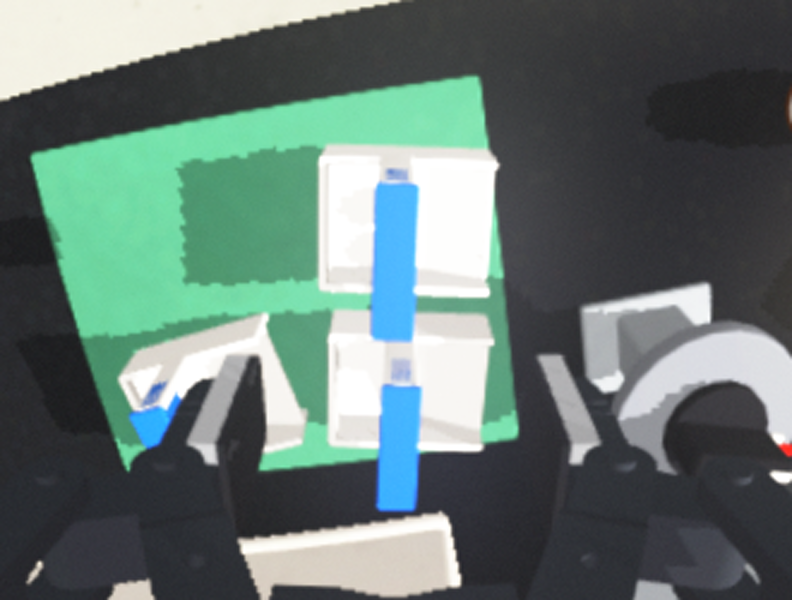

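Call:
carry_out(
  plan=[
    [[-0.006,-0.006,0.4,0,0,0,0.3],[-0.006,-0.006,0.8,0,0,0,0.3],[-0.006,-0.006,1.0,0,0,0,0.3],[-0.006,-0.006,1.0,0,0,0,0.3]],
  ],
)

```text
clock: 44.38
tool_pos: [0.4587, 0.4198, 0.0474]
tcp_rot: [0.001, 0.772, 0.636, 0.001]
contact_force: [-0.1, 0.1, 1.0]
width: 0.0554
```

Call:
carry_out(
  plan=[
    [[0,0,0.07,0,0,0,0.3],[0,0,0.07,0,0,0,0.3],[0,0,0.07,0,0,0,-1],[0,0,0.07,0,0,0,-1],[0,0,0.07,0,0,0,-1],[0,0,0.07,0,0,0,-1],[0,0,0.07,0,0,0,-1]],
  ],
)

```text
clock: 45.25
tool_pos: [0.4588, 0.4207, 0.0404]
tcp_rot: [0.001, 0.772, 0.636, 0.002]
contact_force: [0.6, -0.3, 3.0]
width: 0.012
```

Call:
carry_out(
  plan=[
    [[0,0,-0.1,0,0,0,-1],[0,0,-0.25,0,0,0,-1],[0,0,-0.45,0,0,0,-1],[0,0,-0.65,0,0,0,-1],[0,0,-0.85,0,0,0,-1],[0,0,-1.0,0,0,0,-1],[0,0,-1.0,0,0,0,-1]],
  ],
)

```text
clock: 46.12
tool_pos: [0.4588, 0.4211, 0.1418]
tcp_rot: [0.0, 0.772, 0.636, 0.003]
contact_force: [-0.1, 0.4, -0.8]
width: 0.0117
```

Run:
```python
from h import *
s=st();p,Rm=pose(s);print(s['clock'],p,s['contact_force'],s['width'],s['joint_positions'])
i=get_image('wrist'); W=wcam(p,Rm); crop(i,150,100,480,350,2.4,'w29.png'); B=bars(i,W);print(B)
print(go([.445,.37,.235],down(np.radians(40))))
```

```text
46.125 [0.45878364 0.42110105 0.14182417] [-0.10097503  0.36366864 -0.84098806] 0.011722378414663878 [-1.04121274  0.72912925  0.42328478  1.69593466 -0.39203355  0.79552424
 -0.62999968]
[(0.4455, 0.3513, 99.5, 25.6, -11.8), (0.367, 0.3751, 23.1, 17.0, -77.7)]
[-0.52  -0.029 -0.944  0.002 -0.001 -0.567]
```

View pics/w29.png

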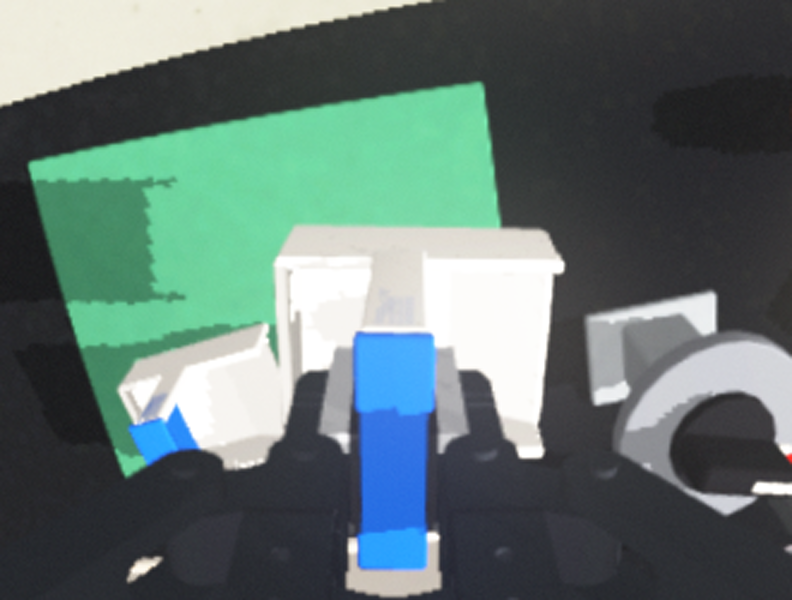

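Call:
carry_out(
  plan=[
    [[0,0,-0.2,0,0,0,-1],[-0.1,-0.01,-0.4,0,0,-0.05,-1],[-0.2,-0.02,-0.6,0,0,-0.14,-1],[-0.3,-0.03,-0.8,0,0,-0.23,-1],[-0.4,-0.03,-0.94,0,0,-0.32,-1],[-0.52,-0.03,-0.94,0,0,-0.41,-1],[-0.52,-0.03,-0.94,0,0,-0.5,-1],[-0.52,-0.03,-0.94,0,0,-0.567,-1]],
  ],
)

```text
clock: 47.18
tool_pos: [0.4444, 0.3693, 0.2331]
tcp_rot: [0.001, 0.421, 0.907, 0.0]
contact_force: [0.1, 0.9, -1.0]
width: 0.0115
```

Run:
```python
from h import *
s=st();p,Rm=pose(s);print(s['clock'],p,s['contact_force'],s['width'])
print(go([.49,.285,.232],RP(0)))
```

```text
47.175 [0.44435739 0.36929784 0.23309355] [ 0.1192378   0.8532271  -0.99328619] 0.011472888126337144
[-0.939 -0.195  0.012  0.     0.001 -0.554]
```

Call:
carry_out(
  plan=[
    [[-0.15,-0.03,0,0,0,-0.06,-1],[-0.35,-0.07,0,0,0,-0.14,-1],[-0.55,-0.11,0,0,0,-0.22,-1],[-0.75,-0.15,0,0,0,-0.3,-1],[-0.94,-0.19,0.01,0,0,-0.38,-1],[-0.94,-0.19,0.01,0,0,-0.47,-1],[-0.94,-0.19,0.01,0,0,-0.554,-1],[-0.94,-0.19,0.01,0,0,-0.554,-1]],
  ],
)

```text
clock: 48.18
tool_pos: [0.4903, 0.2852, 0.2322]
tcp_rot: [0.001, 0.002, 1.0, 0.0]
contact_force: [0.5, 0.8, -1.0]
width: 0.0116
```

Run:
```python
from h import *
s=st();p,Rm=pose(s);print(s['clock'],p,s['contact_force'],s['width'])
for q in ((0,.238,.19),(15,.238,.165)): print(go(*pourtcp(*q,off=.0166)))
i=get_image('wrist'); crop(i,200,130,440,330,3,'w30.png')
```

```text
48.175 [0.4902999  0.28517967 0.23216494] [ 0.47049171  0.77165774 -0.95209489] 0.011647087872031978
[-0.671 -0.829  0.168  0.     0.001 -0.003]
[-0.67  -0.751  0.333  0.167  0.    -0.003]
```

View pics/w30.png

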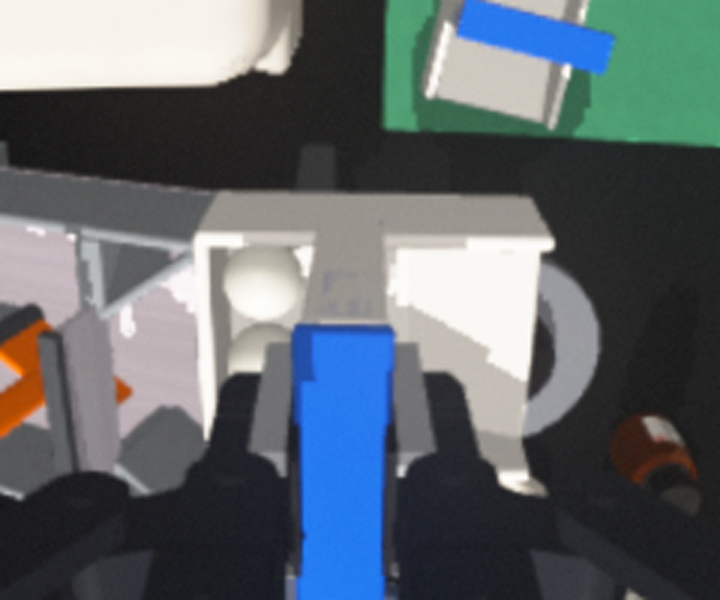

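Call:
carry_out(
  plan=[
    [[-0.13,-0.16,0,0,0,0,-1],[-0.33,-0.38,0,0,0,0,-1],[-0.52,-0.6,0,0,0,0,-1],[-0.65,-0.74,0.05,0.03,0,0,-1],[-0.67,-0.76,0.17,0.1,0,0,-1],[-0.67,-0.75,0.33,0.167,0,0,-1],[-0.67,-0.75,0.33,0.167,0,0,-1]],
  ],
)

```text
clock: 49.1
tool_pos: [0.5559, 0.214, 0.1977]
tcp_rot: [-0.0, -0.001, 0.991, -0.131]
contact_force: [-0.6, -0.5, -1.5]
width: 0.0121
```

Run:
```python
from h import *
s=st();p,Rm=pose(s);print(s['clock'],p,s['contact_force'],s['width'])
for q in ((15,.238,.165),(45,.238,.127),(52,.238,.125)): print(go(*pourtcp(*q,off=.0166)))
i=get_image('wrist'); crop(i,170,110,430,300,3,'w31.png')
```

```text
49.1 [0.55585671 0.21395561 0.19767748] [-0.59672456 -0.54448039 -1.46361969] 0.012120479896787661
[-0.011 -0.043 -0.001 -0.    -0.     0.002]
[-0.012  0.23   0.22   0.333  0.     0.002]
[-0.012  0.286  0.22   0.411  0.     0.002]
```

View pics/w31.png

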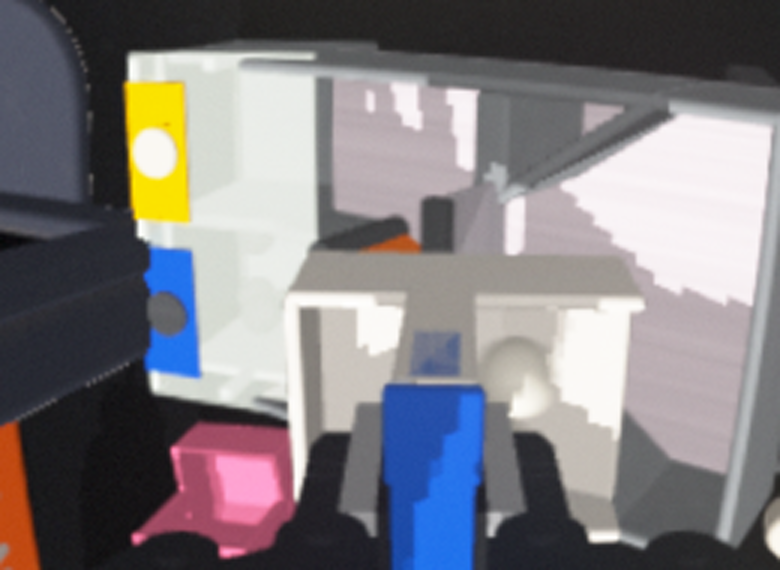

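Call:
carry_out(
  plan=[
    [[0,0.02,0.07,0.06,0,0,-1],[0,0.06,0.09,0.11,0,0,-1],[0,0.1,0.11,0.17,0,0,-1],[0,0.15,0.15,0.225,0,0,-1],[0,0.19,0.19,0.28,0,0,-1],[0,0.23,0.22,0.335,0,0,-1],[0,0.23,0.22,0.335,0,0,-1],[0,0.23,0.22,0.335,0,0,-1]],
  ],
)

```text
clock: 50.15
tool_pos: [0.5586, 0.2256, 0.1742]
tcp_rot: [0.001, 0.003, 0.924, -0.383]
contact_force: [-0.9, -0.8, -0.4]
width: 0.0118
```

Call:
carry_out(
  plan=[
    [[0,0.03,-0.03,0.04,0,0,-1],[0,0.06,-0.05,0.08,0,0,-1],[0,0.06,-0.05,0.08,0,0,-1],[0,0.06,-0.05,0.08,0,0,-1],[0,0.06,-0.05,0.08,0,0,-1],[0,0.06,-0.05,0.08,0,0,-1],[0,0.06,-0.05,0.08,0,0,-1]],
  ],
)

```text
clock: 51.02
tool_pos: [0.5578, 0.2347, 0.1725]
tcp_rot: [0.001, 0.002, 0.898, -0.441]
contact_force: [-0.3, -0.0, -0.1]
width: 0.0121
```

Run:
```python
from h import *
s=st();p,Rm=pose(s);print(s['clock'],p,s['contact_force'],s['width'])
i=get_image('wrist'); crop(i,230,110,490,300,3,'w32.png')
for q in [(45,.238,.135),(30,.238,.16),(15,.238,.18),(0,.238,.19)]: print(go(*pourtcp(*q,off=.0166)))
```

```text
51.025 [0.55780299 0.23465952 0.17247357] [-0.31714988 -0.01387603 -0.13152678] 0.0120508717862526
[ 0.007 -0.074 -0.004 -0.081 -0.    -0.003]
[ 0.006 -0.312 -0.049 -0.248  0.    -0.003]
[ 0.006 -0.481 -0.057 -0.414  0.    -0.003]
[ 0.005 -0.541 -0.004 -0.581  0.001 -0.003]
```

View pics/w32.png

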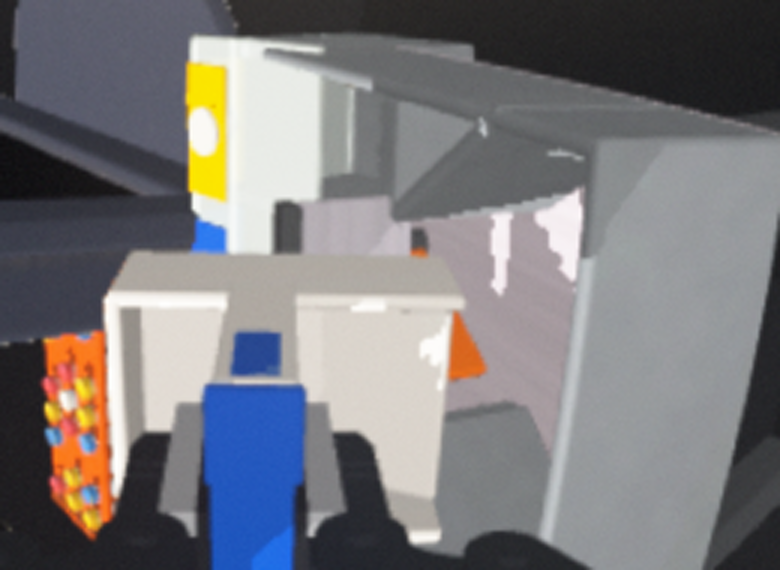

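Scoop empty. Return upright.

Call:
carry_out(
  plan=[
    [[0,-0.08,0,-0.08,0,0,-1],[0,-0.19,-0.02,-0.16,0,0,-1],[0,-0.31,-0.05,-0.247,0,0,-1],[0,-0.4,-0.055,-0.33,0,0,-1],[0,-0.48,-0.055,-0.414,0,0,-1],[0,-0.52,-0.03,-0.5,0,0,-1],[0,-0.54,0,-0.58,0,0,-1],[0,-0.54,0,-0.58,0,0,-1]],
  ],
)

```text
clock: 52.08
tool_pos: [0.5583, 0.1968, 0.2156]
tcp_rot: [0.002, 0.005, 1.0, -0.002]
contact_force: [0.8, -0.0, -1.0]
width: 0.0117
```

Run:
```python
from h import *
s=st();p,Rm=pose(s);print(s['clock'],p,s['contact_force'],s['width'])
i=get_image('wrist'); crop(i,170,110,430,300,3,'w33.png')
j=i[140:225,180:270]; j=cv2.resize(j,None,fx=7,fy=7,interpolation=cv2.INTER_CUBIC)
l=cv2.createCLAHE(6,(2,2)).apply(cv2.cvtColor(j,cv2.COLOR_BGR2GRAY)); cv2.imwrite('pics/w33b.png',l)
print(go([.49,.285,.235],RP(0)))
```

```text
52.075 [0.55825285 0.19675235 0.21558929] [ 0.76104791 -0.01631179 -0.96511261] 0.011718920989583777
[ 0.682  0.846 -0.203 -0.003  0.002 -0.004]
```

View pics/w33.png

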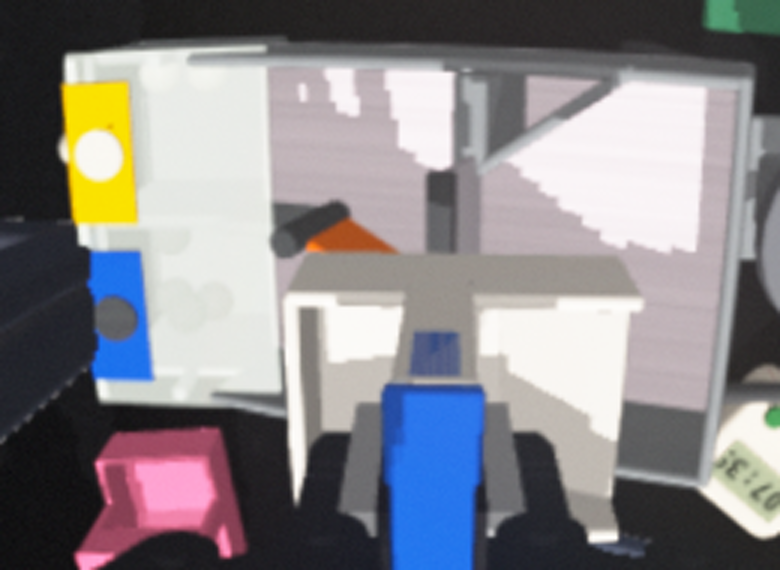

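View pics/w33b.png

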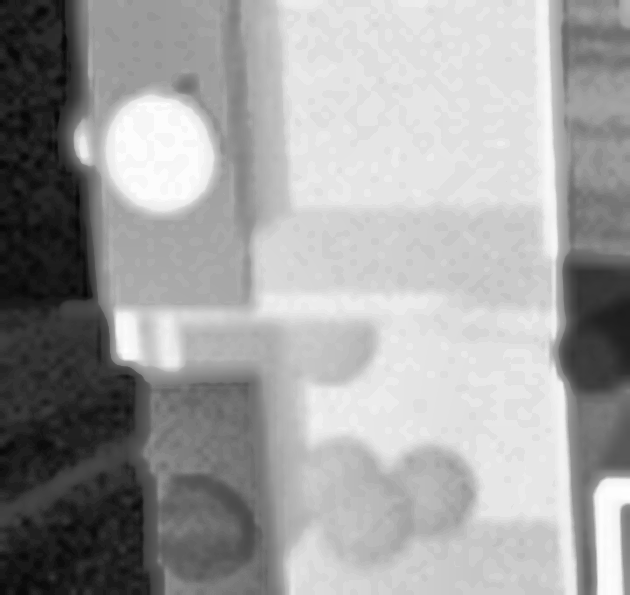

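Call:
carry_out(
  plan=[
    [[0.15,0.15,-0.15,0,0,0,-1],[0.4,0.45,-0.2,0,0,0.0,-1],[0.6,0.75,-0.2,0,0,0.06,-1],[0.68,0.9,-0.2,0,0,0.14,-1],[0.75,1.0,-0.2,0,0,0.24,-1],[0.8,1.0,-0.2,0,0,0.34,-1],[0.8,1.0,-0.2,0,0,0.45,-1],[0.8,1.0,-0.2,0,0,0.55,-1]],
  ],
)

```text
clock: 53.12
tool_pos: [0.4751, 0.3063, 0.2351]
tcp_rot: [0.001, 0.419, 0.908, -0.0]
contact_force: [-0.3, 0.2, -1.0]
width: 0.0122
```

Run:
```python
from h import *
s=st();p,Rm=pose(s);print(s['clock'],p,s['contact_force'],s['width'])
print(go([.442,.432,.2],down(np.radians(-12))))
```

```text
53.125 [0.47507568 0.30629435 0.23507825] [-0.29628316  0.20029953 -0.98486985] 0.0122250736816054
[1.172e+00 5.630e-01 3.480e-01 1.000e-03 1.000e-03 5.820e-01]
```

Call:
carry_out(
  plan=[
    [[0.2,0.1,0,0,0,0.1,-1],[0.4,0.2,0,0,0,0.2,-1],[0.6,0.3,0.05,0,0,0.3,-1],[0.8,0.4,0.15,0,0,0.4,-1],[1.0,0.5,0.25,0,0,0.5,-1],[1.0,0.56,0.35,0,0,0.582,-1],[1.0,0.56,0.35,0,0,0.582,-1]],
  ],
)

```text
clock: 54.0
tool_pos: [0.4522, 0.418, 0.1986]
tcp_rot: [0.001, 0.775, 0.632, -0.001]
contact_force: [-0.7, -0.8, -0.4]
width: 0.0116
```

Run:
```python
from h import *
s=st();p,Rm=pose(s);print(s['clock'],p,s['contact_force'],s['width'])
i=get_image('wrist'); W=wcam(p,Rm); crop(i,130,60,480,360,2,'w34.png'); print(bars(i,W))
print(go([.442,.432,.06],down(np.radians(-12))))
```

```text
54.0 [0.45222488 0.41802078 0.19858078] [-0.67767102 -0.83846919 -0.37096811] 0.011595874855098198
[(0.43, 0.3083, 126.7, 32.4, -12.3), (0.3685, 0.3552, 53.7, 19.8, 5.3)]
[ 1.270e-01 -1.420e-01  1.391e+00  1.000e-03  1.000e-03  4.000e-03]
```

View pics/w34.png

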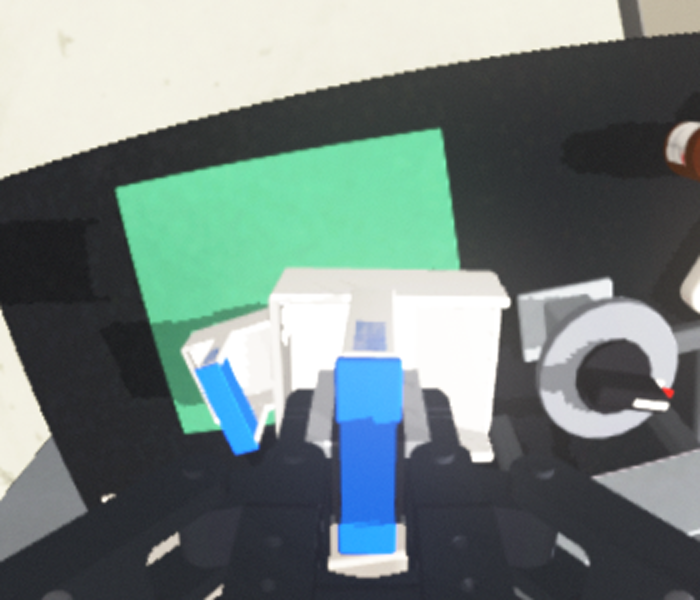

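Call:
carry_out(
  plan=[
    [[0.12,-0.14,0.2,0,0,0,-1],[0.12,-0.14,0.5,0,0,0,-1],[0.12,-0.14,0.8,0,0,0,-1],[0.12,-0.14,1.0,0,0,0,-1],[0.12,-0.14,1.0,0,0,0,-1]],
  ],
)

```text
clock: 54.68
tool_pos: [0.4432, 0.4291, 0.0986]
tcp_rot: [0.001, 0.777, 0.63, -0.001]
contact_force: [0.2, -0.7, -0.2]
width: 0.012
```

Call:
carry_out(
  plan=[
    [[0.01,0,0.2,0,0,0,-1],[0.01,0,0.35,0,0,0,-1],[0.01,0,0.45,0,0,0,-1],[0.01,0,0.52,0,0,0,-1],[0.01,0,0.56,0,0,0,-1],[0.01,0,0.56,0,0,0,-1]],
  ],
)

```text
clock: 55.42
tool_pos: [0.4453, 0.4297, 0.0431]
tcp_rot: [0.002, 0.777, 0.629, 0.0]
contact_force: [-0.2, -0.3, -0.5]
width: 0.0122
```

Call:
carry_out(
  plan=[
    [[0,0,0.02,0,0,0,-1],[0,0,0.03,0,0,0,-1],[0,0,0.03,0,0,0,-1]],
  ],
)

```text
clock: 55.8
tool_pos: [0.4458, 0.4298, 0.0406]
tcp_rot: [0.002, 0.778, 0.629, 0.001]
contact_force: [0.5, -0.2, 0.9]
width: 0.0117
```

Call:
carry_out(
  plan=[
    [[0,0,0.01,0,0,0,-1],[0,0,0.01,0,0,0,-1],[0,0,0.01,0,0,0,0.0],[0,0,0.01,0,0,0,0.3],[0,0,0.01,0,0,0,0.3],[0,0,0.01,0,0,0,0.3]],
  ],
)

```text
clock: 56.55
tool_pos: [0.4451, 0.4298, 0.039]
tcp_rot: [0.002, 0.777, 0.629, 0.0]
contact_force: [0.2, -0.1, -0.9]
width: 0.0556
```

Call:
carry_out(
  plan=[
    [[0,0,-0.3,0,0,0,0.3],[0,0,-0.8,0,0,0,0.3],[0,0,-1,0,0,0,0.3],[0,0,-1,0,0,0,0.3]],
  ],
)

```text
clock: 57.05
tool_pos: [0.4458, 0.4308, 0.1408]
tcp_rot: [0.001, 0.777, 0.629, 0.002]
contact_force: [-0.2, -0.0, -0.0]
width: 0.0556
```

Call:
carry_out(
  plan=[
    [[-0.5,0,-0.5,0,0,0,0.3],[-0.9,0,-0.9,0,0,0,0.3],[-0.9,0,-0.9,0,0,0,0.3]],
  ],
)

```text
clock: 57.42
tool_pos: [0.427, 0.3392, 0.2311]
tcp_rot: [0.002, 0.779, 0.627, 0.002]
contact_force: [0.3, 1.3, 0.7]
width: 0.0556
```

Run:
```python
from h import *
s=st();p,Rm=pose(s);print(s['clock'],p,s['contact_force'],s['width'])
i=get_image('wrist'); W=wcam(p,Rm); cv2.imwrite('pics/w35.png',i); print(bars(i,W))
t=get_image('top'); crop(t,215,120,405,300,3.3,'t35.png'); crop(get_image('scene'),215,130,445,310,3.4,'s35.png')
```

```text
57.425 [0.42703203 0.33920114 0.23110372] [0.34904263 1.25505402 0.71482841] 0.05563065112823002
[(0.4469, 0.4287, 52.3, 13.4, -12.5), (0.4479, 0.3507, 52.4, 13.3, -11.8), (0.3672, 0.356, 52.8, 16.4, 6.9)]
```

View pics/w35.png

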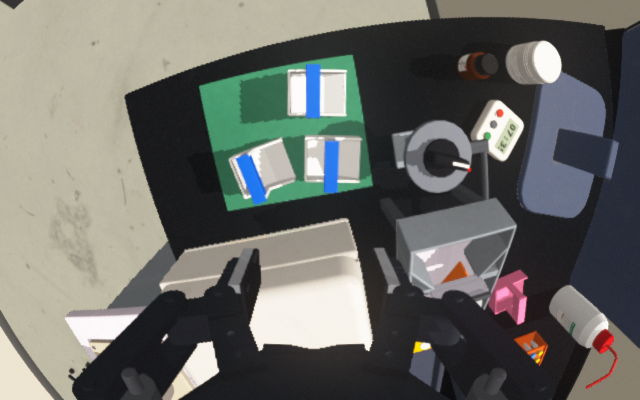

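View pics/s35.png

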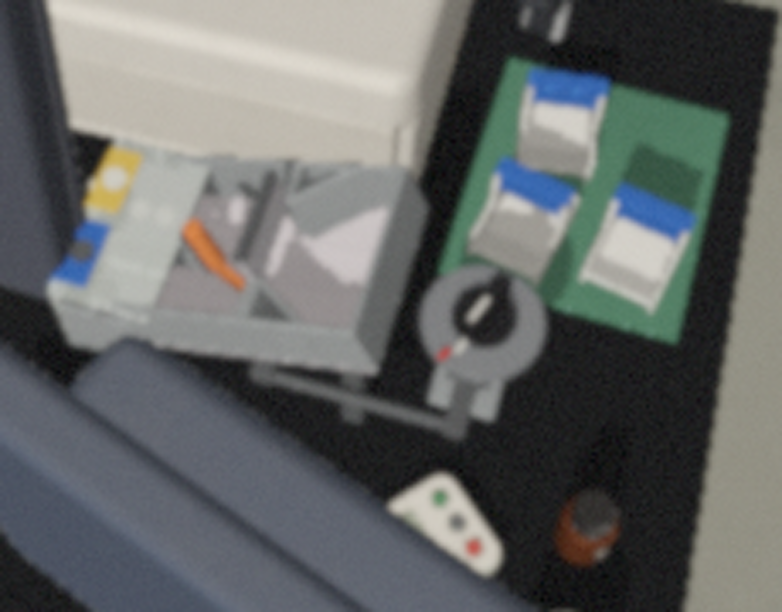

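Run:
```python
from h import *
print(go([.50,.26,.27],down(np.radians(60))))
```

```text
[-0.657  0.905 -0.417 -0.     0.002 -0.8  ]
```

Call:
carry_out(
  plan=[
    [[-0.3,0.4,-0.4,0,0,-0.1,0.3],[-0.6,0.8,-0.42,0,0,-0.2,0.3],[-0.65,0.9,-0.42,0,0,-0.31,0.3],[-0.65,0.9,-0.42,0,0,-0.42,0.3],[-0.65,0.9,-0.42,0,0,-0.53,0.3],[-0.65,0.9,-0.42,0,0,-0.64,0.3],[-0.65,0.9,-0.42,0,0,-0.75,0.3],[-0.65,0.9,-0.42,0,0,-0.8,0.3]],
  ],
)

```text
clock: 58.58
tool_pos: [0.4996, 0.2613, 0.2694]
tcp_rot: [0.0, 0.257, 0.967, -0.001]
contact_force: [0.3, 0.9, 0.5]
width: 0.0556
```

Run:
```python
from h import *
s=st();p,Rm=pose(s);print(s['clock'],p)
i=get_image('wrist'); cv2.imwrite('pics/w36.png',i)
print(go([.53,.18,.27],RP(0)))
```

```text
58.575 [0.49959386 0.26132029 0.26938675]
[-0.666 -0.555 -0.004 -0.002  0.    -0.33 ]
```

View pics/w36.png

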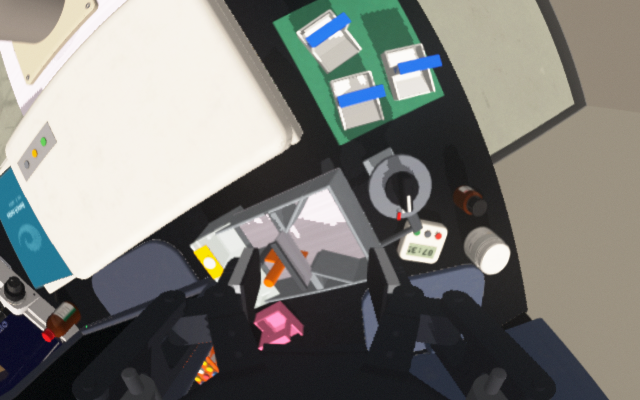

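Call:
carry_out(
  plan=[
    [[-0.3,-0.25,0,0,0,-0.1,0.3],[-0.6,-0.5,0,0,0,-0.2,0.3],[-0.67,-0.55,0,0,0,-0.33,0.3],[-0.67,-0.55,0,0,0,-0.33,0.3]],
  ],
)

```text
clock: 59.12
tool_pos: [0.5307, 0.1787, 0.2704]
tcp_rot: [0.0, 0.004, 1.0, -0.001]
contact_force: [0.5, -0.2, 0.1]
width: 0.0552
```

Run:
```python
from h import *
s=st();p,Rm=pose(s);print(s['clock'],p)
i=get_image('wrist'); crop(i,180,110,450,310,2.9,'w37.png')
W=wcam(p,Rm)
j=i[125:235,195:290]; j=cv2.resize(j,None,fx=6,fy=5.4,interpolation=cv2.INTER_CUBIC)
cv2.imwrite('pics/w37b.png',cv2.createCLAHE(8,(3,3)).apply(cv2.cvtColor(j,cv2.COLOR_BGR2GRAY)))
```

```text
59.125 [0.53071741 0.17869555 0.27036094]
```

View pics/w37.png

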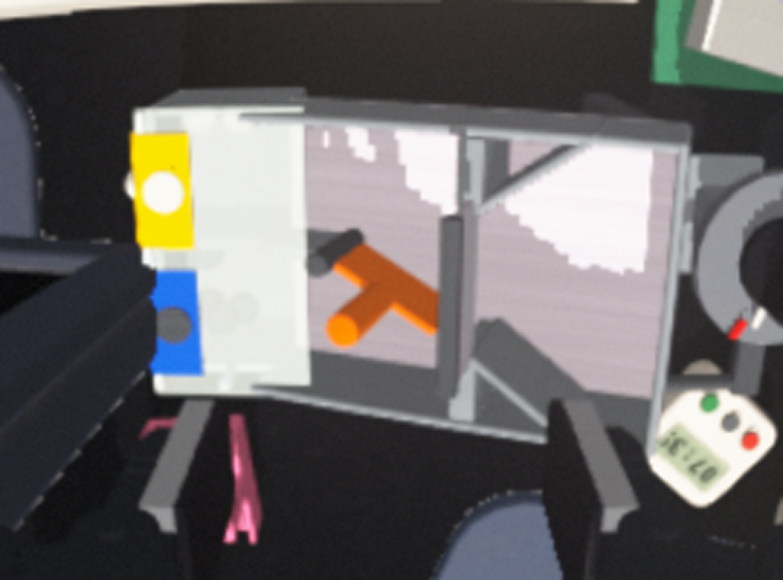

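View pics/w37b.png

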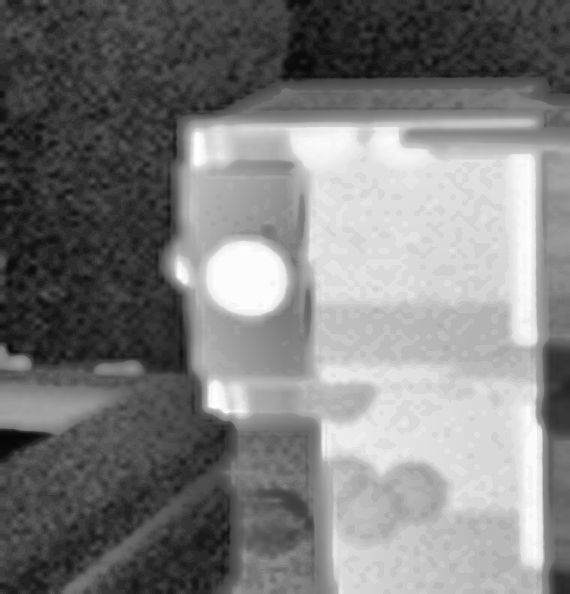

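Run:
```python
from h import *
i=cv2.imread('pics/w36.png'); crop(i,360,140,450,230,7,'w36k.png')
W=wcam(np.array([.49959386,.26132029,.26938675]),R.from_quat([.257,.967,-.001,0]).as_matrix())
```

```text
(no output)
```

View pics/w36k.png

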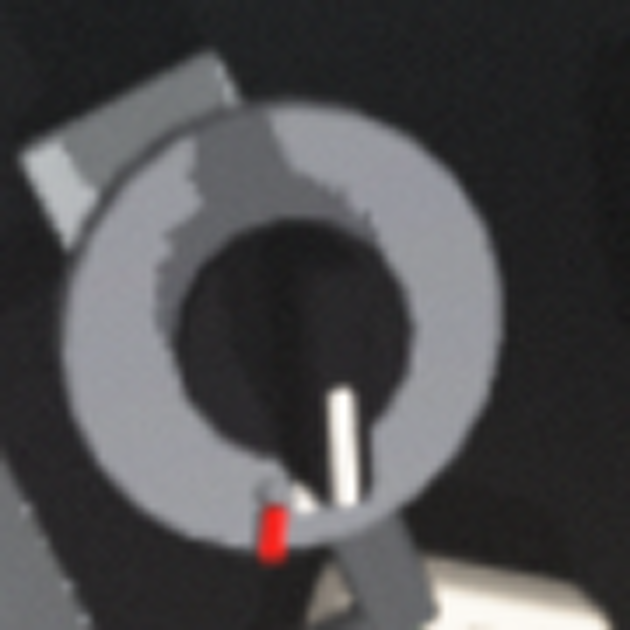

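Run:
```python
from h import *
print(go([.555,.263,.25],down(np.radians(40))))
```

```text
[-0.239  0.836  0.205 -0.001  0.001  0.55 ]
```

Call:
carry_out(
  plan=[
    [[-0.4,0.5,0,0,0,0.1,0.3],[-0.78,1.0,0,0,0,0.2,0.3],[-0.78,1.0,0,0,0,0.32,0.3],[-0.78,1.0,0,0,0,0.44,0.3],[-0.78,1.0,0,0,0,0.55,0.3],[-0.78,1.0,0,0,0,0.55,0.3]],
  ],
)

```text
clock: 59.92
tool_pos: [0.6083, 0.2803, 0.2709]
tcp_rot: [0.001, 0.421, 0.907, -0.001]
contact_force: [-0.4, 0.4, 0.1]
width: 0.0553
```

Run:
```python
from h import *
s=st();p,Rm=pose(s);print(s['clock'],p,s['contact_force'])
i=get_image('wrist'); W=wcam(p,Rm); print(W['o'],proj(W,[[.559,.341,.075]]))
u,v=proj(W,[[.559,.341,.075]])[0].astype(int); crop(i,u-45,v-45,u+45,v+45,7,'w38.png'); print(u,v)
```

```text
59.925 [0.60832873 0.28033181 0.27090951] [-0.40929423  0.39440717  0.05540942]
[0.55754545 0.34046781 0.41360959] [[315.23734123 103.68881782]]
315 103
```

View pics/w38.png

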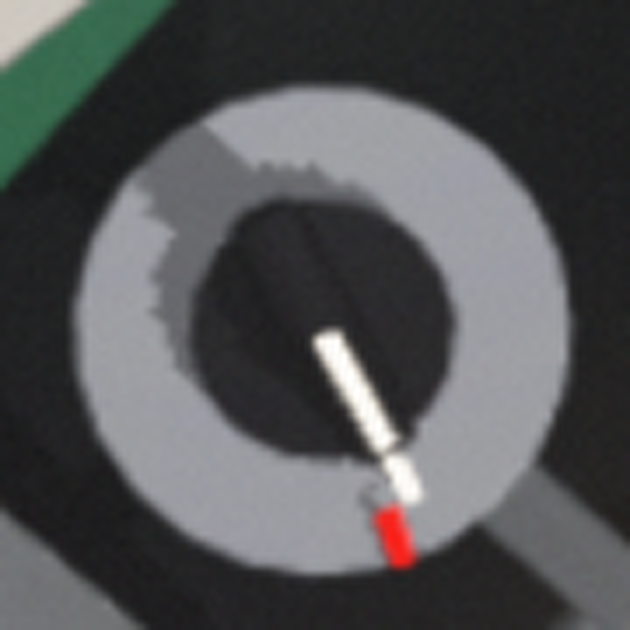

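Run:
```python
from h import *
a=[]
for n,(x,y) in (('w6',(180,225)),('w11',(395,260)),('w12',(488,205)),('w19',(488,205)),('w20',(555,270)),('w27',(410,215)),('w35',(440,158))):
    i=cv2.imread(f'pics/{n}.png')[y-45:y+45,x-45:x+45]; i=cv2.resize(i,(190,190),interpolation=cv2.INTER_CUBIC); cv2.putText(i,n,(2,15),0,.5,(0,255,255)); a.append(i)
a.append(np.zeros_like(a[0])); cv2.imwrite('pics/cmp.png',np.vstack([np.hstack(a[:4]),np.hstack(a[4:])]))
```

```text
(no output)
```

View pics/cmp.png

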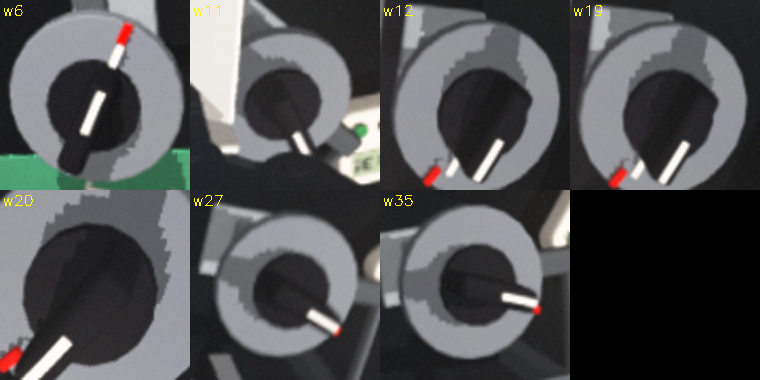

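Run:
```python
from h import *
print(go([.559,.341,.17],down(np.radians(67.5))))
```

```text
[ 7.880e-01  1.800e-02  1.009e+00 -1.000e-03  2.000e-03 -3.020e-01]
```

Call:
carry_out(
  plan=[
    [[0.4,0.01,0.2,0,0,-0.1,0.2],[0.79,0.018,0.5,0,0,-0.2,0.2],[0.79,0.018,0.9,0,0,-0.3,0.2],[0.79,0.018,0.9,0,0,-0.3,0.2],[0.79,0.018,0.9,0,0,-0.3,0.2]],
  ],
)

```text
clock: 60.6
tool_pos: [0.5614, 0.3394, 0.1829]
tcp_rot: [0.002, 0.2, 0.98, -0.0]
contact_force: [0.2, 0.3, 0.0]
width: 0.0514
```

Run:
```python
from h import *
s=st();p,Rm=pose(s);print(s['clock'],p,s['contact_force'],s['joint_positions'],s['width'])
print(go([.5595,.341,.081],down(np.radians(67.5))))
i=get_image('wrist'); crop(i,230,60,410,330,2.2,'w39.png')
```

```text
60.6 [0.56136741 0.33939704 0.18294845] [0.21962744 0.30755586 0.00617606] [-0.66213853  0.68912007  0.12632882  1.55439119 -0.09763007  0.90110848
  0.66492131] 0.051389641014532424
[ 0.028  0.007  1.019  0.     0.003 -0.006]
```

View pics/w39.png

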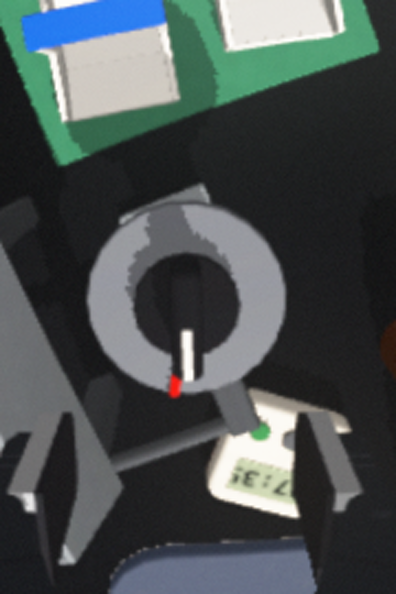

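Call:
carry_out(
  plan=[
    [[0.028,0.007,0.4,0,0,0,0.2],[0.028,0.007,0.8,0,0,0,0.2],[0.028,0.007,1.0,0,0,0,0.2],[0.028,0.007,1.0,0,0,0,0.2]],
  ],
  grip_force=50,
)

```text
clock: 61.15
tool_pos: [0.5582, 0.3408, 0.0814]
tcp_rot: [0.001, 0.199, 0.98, -0.001]
contact_force: [-0.1, 0.8, -0.7]
width: 0.0511
```

Call:
carry_out(
  plan=[
    [[0,0,0.0,0,0,0,-1],[0,0,0,0,0,0,-1],[0,0,0,0,0,0,-1],[0,0,0,0,0,0,-1],[0,0,0,0,0,0,-1]],
  ],
)

```text
clock: 61.78
tool_pos: [0.5592, 0.3413, 0.0838]
tcp_rot: [0.003, 0.198, 0.98, 0.0]
contact_force: [-2.2, -1.5, 7.4]
width: 0.0354
```

Call:
carry_out(
  plan=[
    [[0,0,0,0,0,0.03,-1],[0,0,0,0,0,0.06,-1],[0,0,0,0,0,0.092,-1],[0,0,0,0,0,0.092,-1],[0,0,0,0,0,0.092,-1]],
  ],
)

```text
clock: 62.4
tool_pos: [0.5592, 0.3414, 0.0838]
tcp_rot: [0.003, 0.269, 0.963, 0.0]
contact_force: [-0.9, -1.2, 6.7]
width: 0.0359
```

Run:
```python
from h import *
s=st();p,Rm=pose(s);print(s['clock'],p,s['contact_force'],s['width'],np.degrees(np.arctan2(Rm[1,1],Rm[0,1])))
i=get_image('wrist'); crop(i,230,130,410,330,3,'w40.png')
```

```text
62.4 [0.55924843 0.34135263 0.08377493] [-0.85103539 -1.1796137   6.73417161] 0.03590858223981051 58.84158305537573
```

View pics/w40.png

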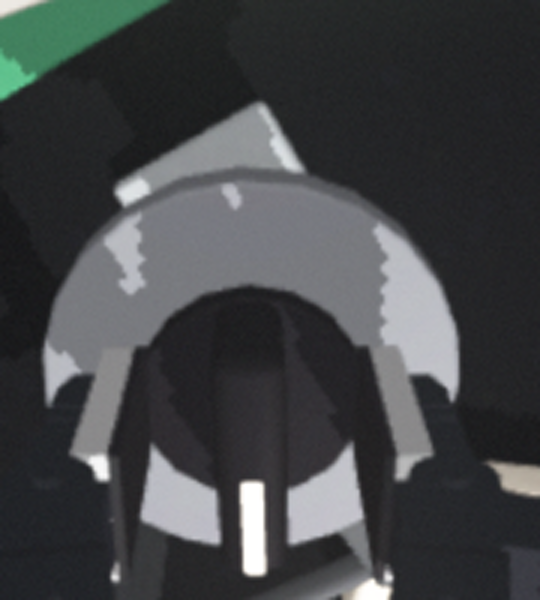

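Call:
carry_out(
  plan=[
    [[0,0,0,0,0,0,0.2],[0,0,0,0,0,0,0.2],[0,0,0,0,0,0,0.2],[0,0,-0.3,0,0,0,0.2],[0,0,-0.8,0,0,0,0.2],[0,0,-1,0,0,0,0.2],[0,0,-1,0,0,0,0.2]],
  ],
)

```text
clock: 63.32
tool_pos: [0.5588, 0.342, 0.1834]
tcp_rot: [0.003, 0.268, 0.963, 0.001]
contact_force: [-0.6, 0.3, 0.2]
width: 0.0512
```

Call:
carry_out(
  plan=[
    [[-0.4,0,-0.4,0,0,0,0.2],[-0.78,0,-0.8,0,0,0,0.2],[-0.78,0,-0.8,0,0,0,0.2],[-0.78,0,-0.8,0,0,0,0.2]],
  ],
)

```text
clock: 63.82
tool_pos: [0.6229, 0.3014, 0.2597]
tcp_rot: [-0.0, 0.268, 0.963, -0.001]
contact_force: [-0.2, 0.4, -1.3]
width: 0.051
```

Run:
```python
from h import *
s=st();p,Rm=pose(s);print(s['clock'],p,s['contact_force'])
i=get_image('wrist'); W=wcam(p,Rm); print(W['o']); cv2.imwrite('pics/w41f.png',i)
u,v=proj(W,[[.559,.341,.075]])[0].astype(int); crop(i,u-45,v-45,u+45,v+45,7,'w41.png'); print(u,v)
```

```text
63.825 [0.62285638 0.30135545 0.25973893] [-0.23351064  0.41763346 -1.32555993]
[0.55598528 0.34224611 0.40261102]
315 107
```

View pics/w41.png

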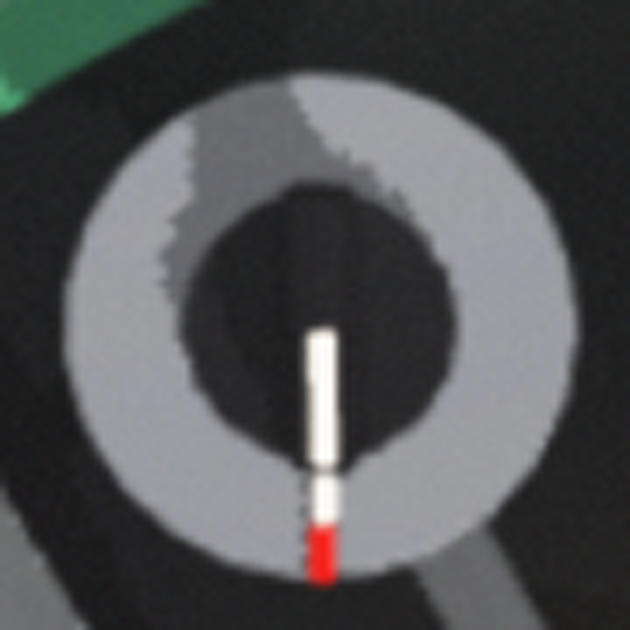

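View pics/w41f.png

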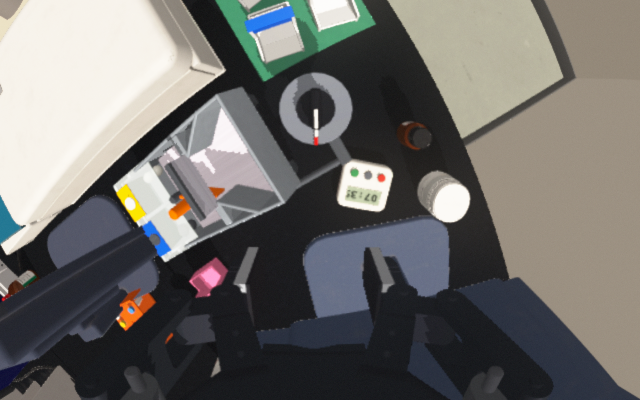

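Call:
carry_out(
  plan=[
    [[0.4,0,-0.2,0,0,0,0.2],[0.8,0,-0.4,0,0,0,0.2],[1.0,0,-0.4,0,0,0,0.2],[1.0,0,-0.4,0,0,0,0.2],[1.0,0,-0.4,0,0,0,0.2]],
  ],
)

```text
clock: 64.5
tool_pos: [0.5394, 0.3513, 0.3002]
tcp_rot: [0.002, 0.269, 0.963, -0.002]
contact_force: [0.8, 0.1, 0.1]
width: 0.0512
```

Call:
carry_out(
  plan=[
    [[0.4,0.4,0,0,0,0,0.2],[0.8,0.8,0,0,0,0,0.2],[0.8,0.8,0,0,0,0,0.2],[0.8,0.8,0,0,0,0,0.2],[0.8,0.8,0,0,0,0,0.2]],
  ],
)

```text
clock: 65.12
tool_pos: [0.5133, 0.4603, 0.301]
tcp_rot: [0.002, 0.27, 0.963, -0.001]
contact_force: [-0.4, -1.0, 0.1]
width: 0.0512
```

Run:
```python
from h import *
s=st();p,Rm=pose(s);print(s['clock'],p,s['contact_force'])
crop(get_image('top'),215,110,405,300,3.1,'t42.png'); crop(get_image('scene'),215,130,445,310,3.4,'s42.png')
```

```text
65.125 [0.5132657  0.46030263 0.30103613] [-0.39455654 -1.02420483  0.11394175]
```

View pics/s42.png

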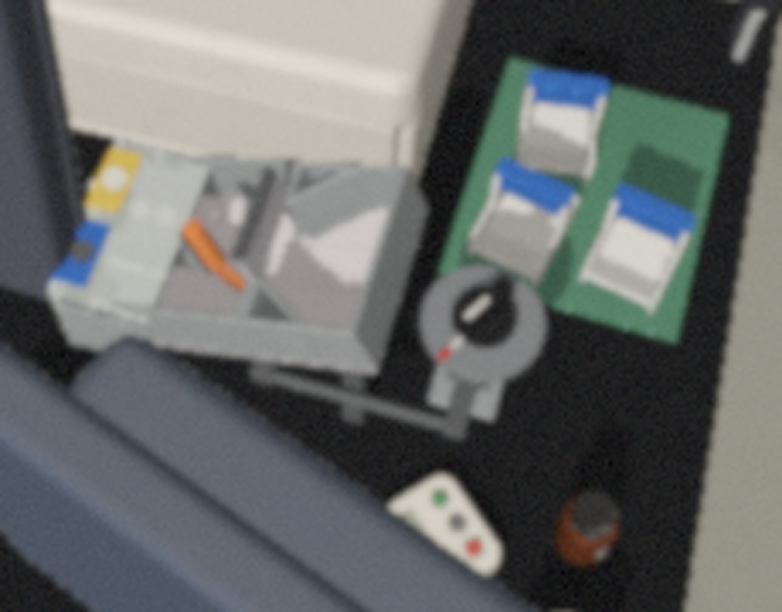

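View pics/t42.png

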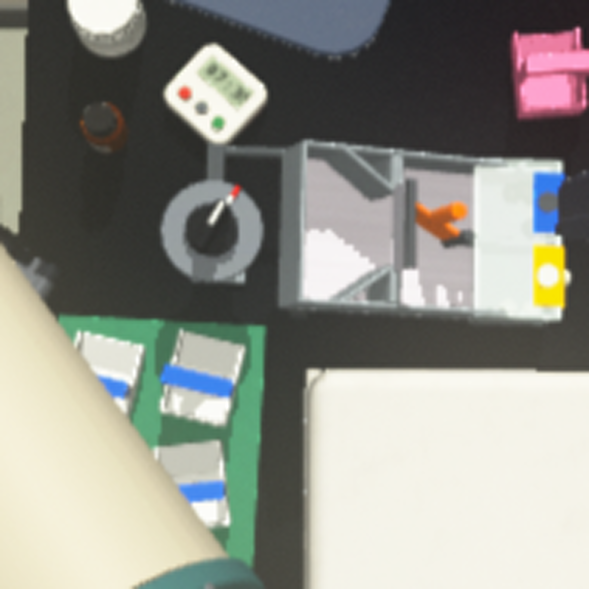

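All good: pointer on index, the three empty scoops upright on the mat, timer and bottle where they were. Handing in.

```bash
python3 -c "
from rig import job; print(job.hand_in())"
```

```text
the job is handed in; nothing more can be done
None
```

The job is handed in at about 65 s, but the gate knob slipped partway through. I only caught it after all the pours and had to set it a second time.

- **Knob:** I turned it about 121° clockwise until the white pointer met the red mark. By about 17 s, before the first pour, it had slipped back roughly 8°. The likely cause is the gate plate being brushed while I set the flap, but I did not see it happen. All three pours therefore ran with the gate slightly lower than set. I turned the knob back onto the mark at the end, and views from above and from the scene camera show the pointer on it.
- **Steel balls:** I pushed the flap to its near stop and emptied both steel scoops. Four balls are visible in the far bin with the blue tag.
- **Ceramic balls:** I pushed the flap to its far stop and emptied the ceramic scoop, which had been knocked aside and was found again first. Two balls are visible in the near bin with the yellow tag. The bin rim partly hides that side, so I could not confirm the exact ceramic count.
- **Final checks:** the chute looked empty, with only light patches on its floor. All three scoops are empty and upright on the mat. The timer and bottle look unmoved, and the arm is clear of everything.

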